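# Empty the filter changer and lock it for moving

## Robot

A 6-joint arm with a two-finger parallel gripper is mounted at the origin on a cart in front of the work surface, level with it; the furniture and walls round the work are solid. World frame = base frame: x ahead of the robot, y to its left, z up, the work surface at z = 0. Lengths are in m, angles in degrees, forces in N, time in s.
With the tool pointing down it reaches from about 0.25 to 0.775 m from the base axis. Payload 4 kg.
Tool frame: the origin (TCP) lies at the very end of the fingers, on their centre line; the grasp point (between the pads) lies env.hold_point_z behind it (env.hold_point_z is the distance from the TCP to the grasp point, in m); z points along the fingers, y is the direction in which the jaws open and shut (so a half turn about z gives the same grasp; the last joint's range is limited). The gripper opens to 85 mm and grips with 20 to 120 N. Pads are 22 mm wide; open, the fingers measure 114 mm over their backs; the gripper's body (76 mm by 85 mm) begins 54 mm behind the grasp point. The pads swing forward as they close: fully open they stand 13 mm farther back than shut.
Start: joints at [68.004, 4.996, 78.535, -0, 96.463, -5.907], TCP at [0.152, 0.528, 0.231] pointing down, gripper open.
Joint ranges: [-177.83, 177.83], [-43.37, 116.18], [15.69, 146.23], [-61.86, 241.86], [9.47, 152.12], [-147.06, 147.06]. Speed limits (degrees/s): [159.86, 159.86, 180, 180, 180, 180].

## Interface

Orientations are given as a 3x3 rotation matrix whose columns are the frame's x, y, z axes.
In Python, from rig import env, eyes gives the robot as it stands.
- The arm moves only by the tool apply_moves, never from a script. Its argument "commands" is a list of rows, each a list of 5 numbers: the shift along the tool's x, y, z in mm, then the turn about the tool's z in rad, then the gripper's target within -1 to 1 (shut at 1, half-way at 0, fully open at -1). A call has 1 to 8 rows; each row is the pose to reach, as a shift and turn from the pose commanded when the call began, along the tool's axes at that moment; what a row does not reach only later rows make up. A row lasts 1/8 s, in which the tool goes at most 62.5 mm and 10.7 degrees, less where a joint would pass 70% of its speed; a pose out of reach is approached as far as the arm can. A call with a gripper value outside its range is refused whole. The fingers move at their own pace and stop on an object; "newtons" is the grip in N (left out, the last holds). Time passes only in rows, so rows that repeat a pose let the fingers close. It gives the time, the measured TCP pose, the force and the opening at its end, in the units of the state.
- env.observe(): the state, without advancing time (a new reading comes with each control period).
- eyes.camera(name): name is "side" or "top" or "wrist"; returns a dict with "pixels" (400x640x3 uint8, blue, green, red), "range_z" (400x640 float32, m along the optical axis (not along the pixel's ray), 0 where there is no reading), "mtx" (3x3 intrinsics, pixels), "k1" (the pictures are not rectified: a ray, as slopes to the right and down, at radius r is drawn at 1 + k1 r^2 times it, then the intrinsics apply), "R" (3x3) and "t" (3): a world point X has camera coordinates R X + t. Camera axes: x right, y down, z forward; pixel columns grow to the right and rows downward; lengths in m; the calibration is good to about 2 mm. A picture is of the moment at which its call begins.
- env.finish_job(): hands the job in, once; it reports no verdict.
The state is a dict: "t": time; "joint_pos": joint angles; "qd": joint speeds; "tau": joint torques, N m; "position": TCP position; "eef_rot": TCP orientation; "wrist_force": force on the tool from outside, world axes, zero at the start; "torque": the same for the moment, N m; "finger_gap": opening from 0.0 (shut) to 1.0 (fully open).
Only numpy, scipy, OpenCV 4.12 (cv2) and the standard library are available. Lean on these libraries where they do the work, as an engineer would, in place of code of your own. Each camera call takes 0.05 s, during which the arm holds its last target.

## Task

The filter changer is to be moved, so empty it and lock it: first draw every filter slider straight out of its channel, keeping it level, and lay them all flat in the grey tray, tab up. Then lay the lock bar in the two V seats in front of the empty channels, and put both U-bolts over it, one at each seat, with both legs down through the bracket's two holes until the bow rests on the bar. Leave the vial and the round black power sensor where they are.

Things in the scene. Friction and masses are not known exactly. Their poses are not given: they have to be found in the camera images.
- changer: Filter changer, fixed: low aluminium base (10 mm high) with a grey block 60 deep (x), 118 wide (y), top 30 above the bench. Origin on the bench below the middle of the block's front face; x points into the channels, y left, z up. Three level channels at y = -38, 0, +38 mm: 23 wide, 10 high, floor 10 above the bench, mouths at x = 0. The base in front is level with their floor, to x = -50
- saddle_left (a point): Seat of the bracket at changer x = -36, y = +90 mm: where the seated bar's axis passes, 52 above the bench; axes as the changer's. Bracket plate 66 (x) by 40 (y), 22 high; on it a 45-degree V seat, 28 wide (x), 26 long (y), lips 43 above the bench. Two round vertical 12 mm holes go through the plate to the bench, 22 mm before and behind this point along x
- saddle_right (a point): The same for the other, like bracket, at changer x = -36, y = -90 mm
- slider_0_center (a point): Filter slider 0 (may be absent; all alike, 80 g): plate 96 (x) x 20 (y) x 8 mm; black upright tab, 10 thick (x), 20 wide, at its -x end, top 46 above the underside. Point: mid-plate, 4 above the underside; the tab's middle is 43 mm along -x, best gripped across x 30 higher. Starts in a channel, x as the changer's, tab 34 to 43 clear of the block; play 3 mm sideways, 2 in height
- slider_1_center (a point): Filter slider 1 (may be absent; all alike, 80 g): plate 96 (x) x 20 (y) x 8 mm; black upright tab, 10 thick (x), 20 wide, at its -x end, top 46 above the underside. Point: mid-plate, 4 above the underside; the tab's middle is 43 mm along -x, best gripped across x 30 higher. Starts in a channel, x as the changer's, tab 34 to 43 clear of the block; play 3 mm sideways, 2 in height
- slider_2_center (a point): Filter slider 2 (may be absent; all alike, 80 g): plate 96 (x) x 20 (y) x 8 mm; black upright tab, 10 thick (x), 20 wide, at its -x end, top 46 above the underside. Point: mid-plate, 4 above the underside; the tab's middle is 43 mm along -x, best gripped across x 30 higher. Starts in a channel, x as the changer's, tab 34 to 43 clear of the block; play 3 mm sideways, 2 in height
- tray: Flat grey open tray, fixed, 132 (x) by 126 (y) mm outside, walls 4 thick and 14 high, floor 4 thick; origin under its centre on the bench, z up. Takes three sliders side by side, each lengthwise along tray x
- lock_bar_center (a point): Lock bar: tube of 30 mm diameter, 226 mm long between two black square end caps (40 x 40 x 12 mm), on which it lies on the bench. Point: its centre, on the axis, 20 above the bench at the start; y runs along the bar; ends alike. 0.25 to 0.5 kg
- park_block: Fixed wooden block 84 (x) by 86 (y), 20 mm high, with two pairs of 12 mm through holes in which the U-bolts stand; origin under its centre on the bench. Room: between here and the changer a red box (x 0.36 to 0.66, y -0.13 to 0.13 m, about 0.2 high with its fan); behind, a red instrument 0.33 m high, nearest corner at x 0.62, y 0.17: cross high and near x 0.46
- u_bolt_0_center (a point): U-bolt 0 (both alike, 60 g): 8 mm steel rod, legs down, 44 mm apart (52 over the outsides), 71 high. Point: midway between the legs, 40 above their tips; x from leg to leg, z up to the bow. Legs are straight to 5 above this point: grip across both (52 mm) here. Starts with tips on the bench in the parking block (point at 40); seated over the bar the point is 44 above the bench
- u_bolt_1_center (a point): U-bolt 1 (both alike, 60 g): 8 mm steel rod, legs down, 44 mm apart (52 over the outsides), 71 high. Point: midway between the legs, 40 above their tips; x from leg to leg, z up to the bow. Legs are straight to 5 above this point: grip across both (52 mm) here. Starts with tips on the bench in the parking block (point at 40); seated over the bar the point is 44 above the bench
- vial: Bystander: small glass vial with a white cap, 27 mm diameter, 57 high; origin under its centre
- sensor: Bystander: low round black power sensor, 48 mm across, 18 high; origin under its centre

How it is judged:
By the outcome, as a careful person would: the job done as asked, in the order asked, and still so for the second after the job is handed in, with the robot touching nothing.
Of slider_0, slider_1, slider_2 only 2 to 3 are there at a start; the rules pass over those that are not, and their reading is None.
At some moment in a run one of lock_bar may be knocked a few centimetres aside while the robot is not near it.
It also fails if it takes over 210 s, if anything falls off the work surface, if the arm or the gripper's body presses on something with over 40 N, if the wrist force passes 120 N, or if a joint passes its speed limit or range.

## Working session

There is one attempt and no reset: what is moved stays moved. The work goes in short steps, Python scripts to look and compute and a tool call to move; the robot and the scene stay as the last step left them, time stands still between calls to the robot, and variables do not carry over. Pictures are saved under pics/ and viewed, and the job is handed in when it is done.

Besides the shell and the picture viewer there is one more tool, called after "Call:" in YAML: its name, and indented under it one key for each argument. apply_moves: Moves the arm, as the interface text tells. Its arguments: {"type":"object","properties":{"commands":{"type":"array","items":{"type":"array","items":{"type":"number"}}},"newtons":{"type":"number"}},"required":["commands"]}

```bash
ls -la; mkdir -p pics; python3 - <<'E'
from rig import env, eyes
import cv2, numpy as np
print(env.observe()); print(env.hold_point_z)
for n in ("side","top","wrist"):
    c=eyes.camera(n); cv2.imwrite(f"pics/a_{n}.png",c["pixels"]); np.savez(f"pics/a_{n}.npz",**c)
    print(n,c["mtx"].tolist(),c["k1"],c["R"].round(4).tolist(),c["t"].tolist(),(c["range_z"]>0).mean())
E
```

```text
total 12
drwxr-xr-x  3 agent agent 4096 Dec  7 08:22 .
drwxr-xr-x 23 root  root  4096 Dec  7 08:22 ..
drwxr-xr-x  2 agent agent 4096 Dec  7 08:22 pics
{'t': 0.0, 'joint_pos': array([ 6.80050324e+01,  5.03993647e+00,  7.86278450e+01, -5.33406769e-04,
        9.64636127e+01, -5.90713109e+00]), 'qd': array([ 0.08003449,  0.10453651, -0.00372815, -0.00173989, -0.17187812,
       -0.07280441]), 'tau': array([ 7.38435465e-04, -3.51871383e+01, -3.13271677e+01, -1.49147638e-05,
        1.08617757e-02,  3.92274842e-06]), 'position': array([0.15222171, 0.52797393, 0.2301038 ]), 'eef_rot': array([[-9.60837621e-01,  2.77110707e-01, -8.50305797e-04],
       [ 2.77111918e-01,  9.60835287e-01, -2.12981237e-03],
       [ 2.26810004e-04, -2.28203372e-03, -9.99997370e-01]]), 'wrist_force': array([ 0.28331539, -0.04079034, -0.12984582]), 'torque': array([-0.00152448,  0.02989536, -0.00923678]), 'finger_gap': 1.0013605947189865}
0.0187
side [[401.21466158560713, 0.0, 322.1374415644976], [0.0, 401.21466158560713, 196.83760226864567], [0.0, 0.0, 1.0]] -0.022409459486008008 [[0.9044, -0.4264, -0.0142], [-0.285, -0.579, -0.7639], [0.3175, 0.695, -0.6451]] [-0.5094161634863994, 0.19182951120519479, 1.0133229459133064] 0.996
top [[406.6216602822378, 0.0, 314.88595448267813], [0.0, 406.6216602822378, 204.16269925734915], [0.0, 0.0, 1.0]] -0.07814644872127252 [[-0.0269, -0.9995, -0.0176], [-0.9915, 0.0289, -0.1266], [0.127, 0.014, -0.9918]] [0.020052641001389482, 0.5751778686862958, 1.3857617081618967] 0.99583203125
wrist [[320.34897788504594, 0.0, 314.59620776825875], [0.0, 320.34897788504594, 198.95954789644895], [0.0, 0.0, 1.0]] -0.01858591686301093 [[0.2775, 0.9607, -0.0009], [0.9178, -0.2648, 0.2959], [0.284, -0.083, -0.9552]] [-0.5489324599615305, -0.038224918944629475, 0.37896722916209213] 0.99600390625
```

View pics/a_side.png

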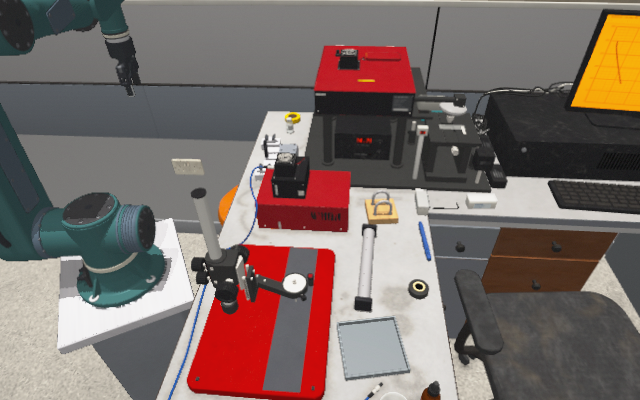

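View pics/a_top.png

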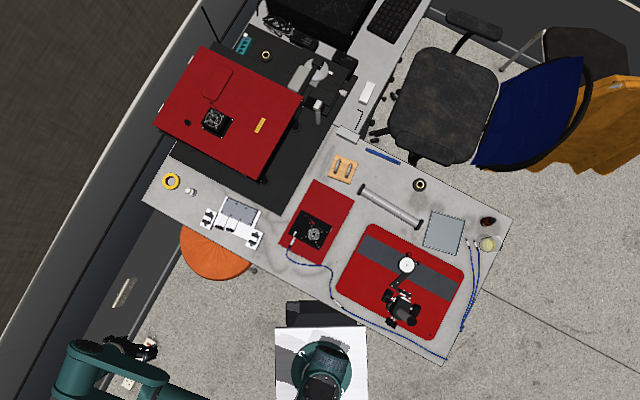

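View pics/a_wrist.png

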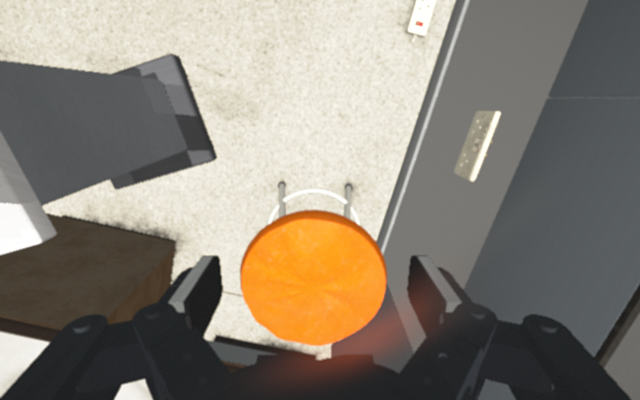

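```bash
cat > h.py <<'E'
from rig import env, eyes
import cv2, numpy as np
def load(n): return dict(np.load(n,allow_pickle=True))
def undist(c,uv):
    uv=np.atleast_2d(np.asarray(uv,float)); K=np.array(c["mtx"])
    p=cv2.undistortPoints(uv.reshape(-1,1,2),K,np.array([float(c["k1"]),0,0,0,0.])).reshape(-1,2)
    return p
def ray(c,uv):
    p=undist(c,uv); d=np.c_[p,np.ones(len(p))]; R=np.array(c["R"]);t=np.array(c["t"])
    return -R.T@t, d@R
def onz(c,uv,z):
    o,d=ray(c,uv); s=(z-o[2])/d[:,2]; return o+s[:,None]*d
def cloud(c):
    h,w=c["range_z"].shape; u,v=np.meshgrid(np.arange(w),np.arange(h))
    o,d=ray(c,np.c_[u.ravel(),v.ravel()]); P=o+d*c["range_z"].reshape(-1,1)
    P[c["range_z"].ravel()==0]=np.nan
    return P.reshape(h,w,3)
def proj(c,X):
    K=np.array(c["mtx"]);r,_=cv2.Rodrigues(np.array(c["R"]))
    return cv2.projectPoints(np.atleast_2d(np.asarray(X,float)),r,np.array(c["t"]),K,np.array([float(c["k1"]),0,0,0,0.]))[0].reshape(-1,2)
def crop(c,x0,y0,x1,y1,s,fn):
    im=cv2.resize(c["pixels"][y0:y1,x0:x1],None,fx=s,fy=s,interpolation=cv2.INTER_CUBIC); cv2.imwrite(fn,im)
E
python3 - <<'E'
from h import *
c=load("pics/a_top.npz")
crop(c,130,140,290,260,5,"pics/b1.png")
crop(c,320,130,520,270,4,"pics/b2.png")
c=load("pics/a_side.npz")
crop(c,240,100,500,240,3,"pics/b3.png")
E
```

```text
(no output)
```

View pics/b1.png

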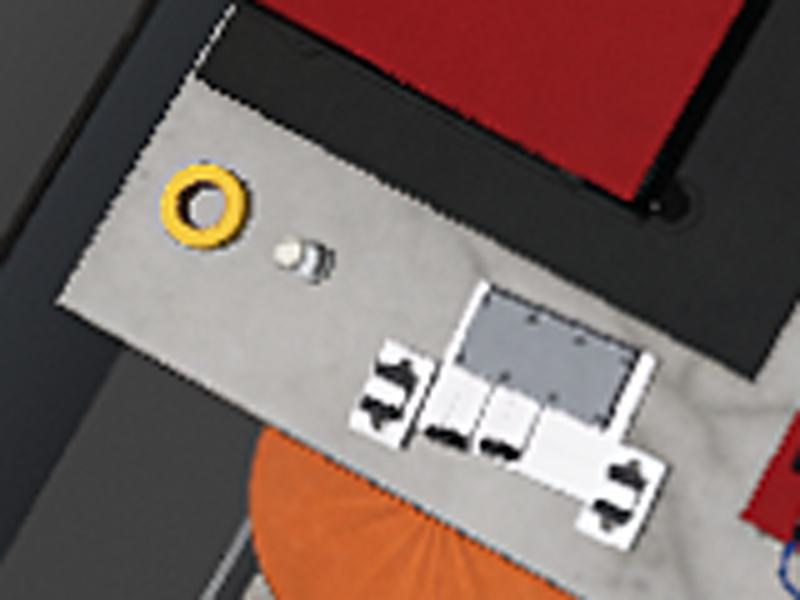

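View pics/b2.png

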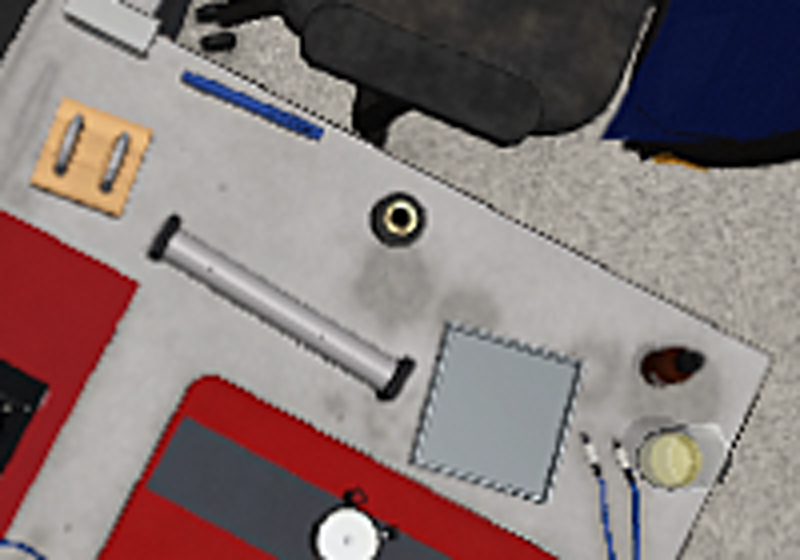

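View pics/b3.png

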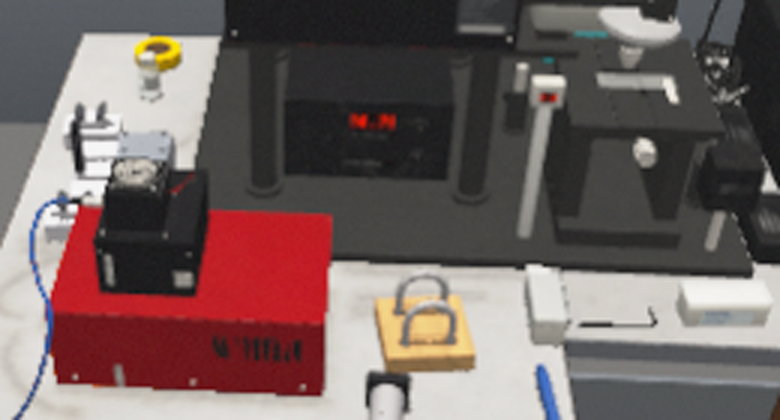

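```bash
python3 - <<'E'
from h import *
c=load("pics/a_top.npz")
b1=lambda p:np.array(p)/5+[129.6,139.6]
b2=lambda p:np.array(p)/4+[319.6,129.6]
P=onz(c,b1([[487,290],[645,352],[605,430],[455,362]]),.03);print("block",P.round(3),P.mean(0).round(3))
P=onz(c,b1([[445,438],[500,452]]),.055);print("tabs",P.round(3))
print("bracketL",onz(c,b1([[387,342],[435,365],[400,447],[352,422]]),.022).round(3))
print("bracketR",onz(c,b1([[622,440],[668,465],[625,550],[578,525]]),.022).round(3))
P=onz(c,b2([[445,325],[580,362],[545,500],[412,462]]),.014);print("tray",P.round(3),P.mean(0).round(3))
print("bar ends",onz(c,b2([[165,237],[396,378]]),.03).round(3))
print("park",onz(c,b2([[62,98],[153,128],[122,215],[30,185]]),.02).round(3))
print("bolts tops",onz(c,b2([[68,145],[115,162]]),.06).round(3))
print("sensor",onz(c,b2([[398,218]]),.018))
print("vial",onz(c,b1([[320,262]]),.03))
E
```

```text
block [[0.609 0.315 0.03 ]
 [0.561 0.203 0.03 ]
 [0.507 0.232 0.03 ]
 [0.558 0.338 0.03 ]] [0.559 0.272 0.03 ]
tabs [[0.503 0.339 0.055]
 [0.492 0.3   0.055]]
bracketL [[0.575 0.389 0.022]
 [0.557 0.354 0.022]
 [0.5   0.379 0.022]
 [0.518 0.414 0.022]]
bracketR [[0.5   0.221 0.022]
 [0.482 0.189 0.022]
 [0.423 0.22  0.022]
 [0.441 0.253 0.022]]
tray [[ 0.542 -0.407  0.014]
 [ 0.506 -0.526  0.014]
 [ 0.385 -0.486  0.014]
 [ 0.422 -0.37   0.014]] [ 0.464 -0.447  0.014]
bar ends [[ 0.626 -0.16   0.03 ]
 [ 0.496 -0.357  0.03 ]]
park [[ 0.757 -0.073  0.02 ]
 [ 0.727 -0.154  0.02 ]
 [ 0.649 -0.123  0.02 ]
 [ 0.678 -0.042  0.02 ]]
bolts tops [[ 0.705 -0.076  0.06 ]
 [ 0.688 -0.116  0.06 ]]
sensor [[ 0.6392536 -0.3697094  0.018    ]]
vial [[0.63279752 0.43609056 0.03      ]]
```

```bash
python3 - <<'E'
from h import *
c=load("pics/a_wrist.npz")
s=env.observe();R=s["eef_rot"];p=s["position"]
Rc=c["R"];C=-Rc.T@c["t"]
print("cam in tool",R.T@(C-p)); print("cam axes in tool cols",(R.T@Rc.T).round(3))
# height map
H={}
for n in("top","side"):
    P=cloud(load(f"pics/a_{n}.npz")).reshape(-1,3); P=P[~np.isnan(P[:,0])]
    for q in P:
        if .2<q[0]<.9 and -.7<q[1]<.6:
            k=(int(np.floor(q[0]/.04)),int(np.floor(q[1]/.04))); H[k]=max(H.get(k,-1),q[2])
ys=range(14,-18,-1)
print("y->"," ".join(f"{j*4:4d}" for j in ys))
for i in range(21,4,-1):
    print(f"x{i*4:3d}"," ".join(f"{H.get((i,j),-.99)*1000:4.0f}" for j in ys))
E
```

```text
cam in tool [ 0.07538879 -0.00055423 -0.14239828]
cam axes in tool cols [[-0.    -0.955 -0.296]
 [ 1.    -0.001  0.001]
 [-0.001 -0.296  0.955]]
y->   56   52   48   44   40   36   32   28   24   20   16   12    8    4    0   -4   -8  -12  -16  -20  -24  -28  -32  -36  -40  -44  -48  -52  -56  -60  -64  -68
x 84 -990  408  411  848  810  297  302  308  296  297  296  296  296  297  293  205   32   40   35    6 -990 -990  -86  -80  -80  -89 -290 -251 -248 -250 -247 -252
x 80 -990  412  804  913  296  310  295  338  340  298  296  296  297  298   21   21   35   41   41   35   -2 -990  -86  -81  -81  -79  -85  -85 -257 -251 -249 -251
x 76  409  411  908  914  295  311  336  341  340  295  297  298  296  294   25   19   17    8   38   14   20    4 -990  -92  -82  -81  -81  -81  -83 -257 -255 -259
x 72  411  845  875   21  295  295  297  306  330  297  296  296  296   25   21    8   66   72   49   11   17   23   17    4 -990 -990  -83  -83  -80 -990 -990 -990
x 68  410  840  450    7   21   21  294  296  296  296  297  296  292   21   19    7   73   75   72    7    7    7   19    8    8  
[... 1313 characters left out ...]
   37   36   30   19   12   84   82   -0
x 32 -990 -273 -268 -262 -257 -263 -266 -271 -990 -990    6    8   10   10    7  110   91   37   38   37   37  105  114  101   39   38   39   35   11   13    5 -990
x 28 -734 -990 -284 -277 -273 -272 -296 -735 -739 -743 -990    7    7    8    8   14   36   37   38   37  178  162  102   41   42   39   39   40   13   11 -990 -990
x 24 -738 -737 -735 -735 -739 -737 -736 -732 -738 -734 -740 -740 -990    7    8    9   35   37   39  167  207  208  203   38   40   40   40   31   12    9 -990 -990
x 20 -737  597  601 -737 -741 -734 -737 -734 -739 -731 -735 -736 -742 -990 -990    8   16   15   40   42  368  368  181   36   38   38   35   12   12 -990 -990 -990
```

```bash
cat >> h.py <<'E'
def go(target,yaw=None):
    "tool-axis shift mm + turn rad from current measured pose"
    s=env.observe();R=s["eef_rot"];d=R.T@(np.array(target)-s["position"])
    cy=np.degrees(np.arctan2(R[1,1],R[0,1])); tn=0
    if yaw is not None:
        e=(yaw-cy+180)%360-180; tn=-np.radians(e)
    print("shift mm",(d*1000).round(1),"turn",round(tn,4),"| yaw",round(cy,2),"pos",s["position"].round(4),"t",s["t"],"j",s["joint_pos"].round(1),"F",s["wrist_force"].round(1),"gap",round(s["finger_gap"],3))
    return d*1000,tn
E
python3 -c "
from h import *
go([.52,.29,.27],-25.7)"
```

```text
shift mm [-419.3 -126.9  -39.5] turn 1.7386 | yaw 73.91 pos [0.1523 0.5281 0.2304] t 0.15 j [68.   5.  78.6 -0.  96.5 -5.9] F [ 0.1 -0.1 -0.5] gap 0.997
```

Call:
apply_moves:
  commands:
    - [-419, -127, -40, 1.739, 0.3]
    - [-419, -127, -40, 1.739, 0.3]
    - [-419, -127, -40, 1.739, 0.3]
    - [-419, -127, -40, 1.739, 0.3]
    - [-419, -127, -40, 1.739, 0.3]
    - [-419, -127, -40, 1.739, 0.3]
    - [-419, -127, -40, 1.739, 0.3]
    - [-419, -127, -40, 1.739, 0.3]

```text
t: 1.15
position: [0.5231, 0.2871, 0.2701]
eef_rot: [[0.221, 0.975, -0.001], [0.975, -0.221, -0.001], [-0.002, -0.0, -1.0]]
wrist_force: [-0.3, 1.5, -0.5]
finger_gap: 0.347
```

```bash
python3 -c "
from h import *
go([.52,.29,.27],-25.7)"
```

```text
shift mm [ 2.2 -3.7  0.1] turn 0.2261 | yaw -12.74 pos [0.5231 0.2871 0.2701] t 1.15 j [ 2.330e+01  1.090e+01  6.760e+01 -1.000e-01  1.016e+02  3.610e+01] F [-0.3  1.5 -0.5] gap 0.347
```

Call:
apply_moves:
  commands:
    - [0, 0, 0, 0.226, 0.3]
    - [0, 0, 0, 0.226, 0.3]
    - [0, 0, 0, 0.226, 0.3]
    - [0, 0, 0, 0.226, 0.3]

```text
t: 1.65
position: [0.5197, 0.2904, 0.271]
eef_rot: [[0.422, 0.907, -0.0], [0.907, -0.422, -0.0], [-0.0, -0.0, -1.0]]
wrist_force: [0.2, 0.0, -0.4]
finger_gap: 0.351
```

```bash
python3 -c "
from h import *
go([.52,.29,.27],-25.7)
c=eyes.camera('wrist'); np.savez('pics/c1.npz',**c); cv2.imwrite('pics/c1.png',c['pixels'])"
```

```text
shift mm [-0.2  0.4  1. ] turn 0.0132 | yaw -24.94 pos [0.5197 0.2904 0.271 ] t 1.65 j [ 23.7  10.6  67.7   0.  101.6  48.7] F [ 0.2  0.  -0.4] gap 0.351
```

View pics/c1.png

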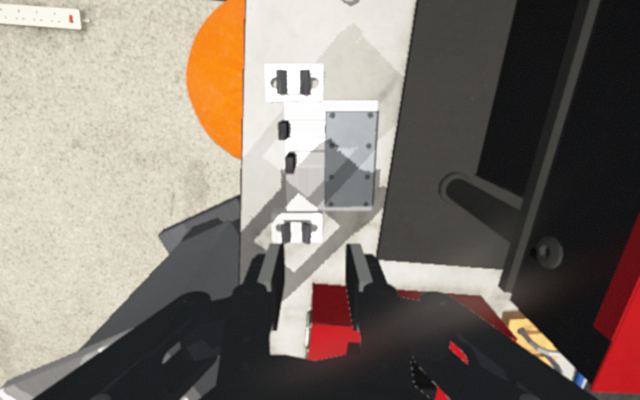

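```bash
python3 -c "
from h import *
c=load('pics/c1.npz'); crop(c,255,55,395,250,4,'pics/c1c.png')"
```

```text
(no output)
```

View pics/c1c.png

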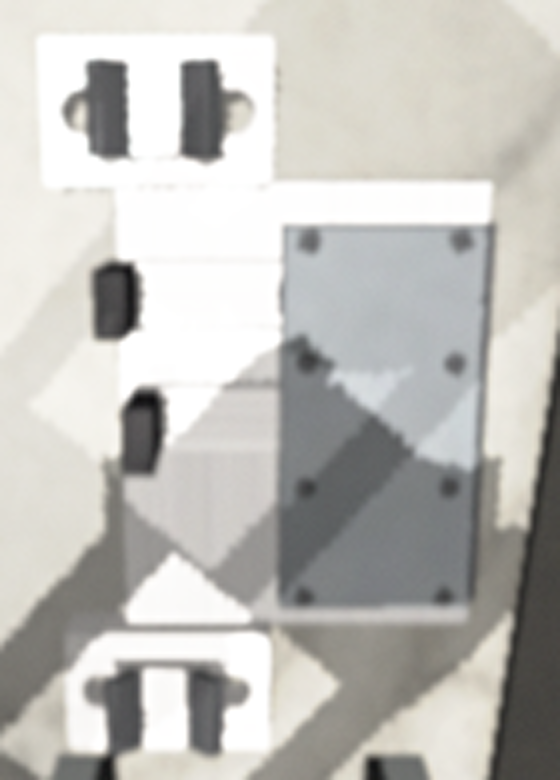

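```bash
python3 - <<'E'
from h import *
c=load('pics/c1.npz')
q=lambda p:np.array(p)/4+[254.6,54.6]
B=onz(c,q([[284,226],[493,226],[470,606],[279,607]]),.03)
print(B.round(4))
# fit model
M=np.array([[0,59],[60,59],[60,-59],[0,-59]])/1000
def fit(M,P):
    mc,pc=M.mean(0),P.mean(0); H=(M-mc).T@(P-pc); a=np.arctan2(H[0,1]-H[1,0],H[0,0]+H[1,1])
    R=np.array([[np.cos(a),-np.sin(a)],[np.sin(a),np.cos(a)]]); t=pc-R@mc
    return a,R,t,(P-(M@R.T+t))*1000
a,R,t,r=fit(M,B[:,:2]);print(np.degrees(a),t,r.round(1))
hl=onz(c,q([[74,111],[240,111]]),.022);hr=onz(c,q([[94,690],[240,690]]),.022)
brl=onz(c,q([[40,36],[272,36],[272,186],[40,186]]),.022)
for n,P in(("holesL",hl),("holesR",hr),("brL",brl)):
    print(n,(((P[:,:2]-t)@R)*1000).round(1))
tabs=onz(c,q([[118,265],[135,300],[118,339],[94,338],[94,268],[150,390],[160,405],[140,473],[124,470]]),.056)
print(((tabs[:,:2]-t)@R*1000).round(1))
E
```

```text
[[0.5579 0.342  0.03  ]
 [0.6127 0.3165 0.03  ]
 [0.5633 0.2117 0.03  ]
 [0.5085 0.2369 0.03  ]]
-25.12082735026337 [0.53344204 0.28952677] [[-0.6 -0.9]
 [-0.1 -0.9]
 [ 0.6  1.1]
 [ 0.1  0.8]]
holesL [[-60.8  89.6]
 [-13.   89.7]]
holesR [[-60.5 -89.9]
 [-12.5 -89.8]]
brL [[-69.8 109.7]
 [ -3.9 109.8]
 [ -3.5  69. ]
 [-71.5  68.8]]
[[-46.   48.3]
 [-41.6  39. ]
 [-46.5  28.4]
 [-53.1  28.7]
 [-52.6  47.5]
 [-37.9  14.3]
 [-35.2  10.1]
 [-41.2  -9.4]
 [-45.7  -8.6]]
```

```bash
cat >> h.py <<'E'
A=np.radians(-25.12); RC=np.array([[np.cos(A),-np.sin(A)],[np.sin(A),np.cos(A)]]); TC=np.array([0.5335,0.2895])
YC=-25.12
def ch(x,y,z): 
    q=RC@np.array([x,y])/1000+TC; return [q[0],q[1],z/1000]
E
python3 -c "
from h import *
print(ch(-47.5,38,100))
go(ch(-47.5,38,100),YC)"
```

```text
[np.float64(0.5066241071616547), np.float64(0.34407047172365085), 0.1]
shift mm [ 43.2 -34.5 171.1] turn 0.0031 | yaw -24.94 pos [0.5197 0.2904 0.2711] t 1.7 j [ 23.7  10.6  67.7   0.  101.6  48.7] F [ 0.2 -0.3  1.1] gap 0.35
```

Call:
apply_moves:
  commands:
    - [43, -34.5, 60, 0.003, 0.3]
    - [43, -34.5, 110, 0.003, 0.3]
    - [43, -34.5, 170, 0.003, 0.3]
    - [43, -34.5, 171, 0.003, 0.3]
    - [43, -34.5, 171, 0.003, 0.3]

```text
t: 2.33
position: [0.5081, 0.3445, 0.103]
eef_rot: [[0.425, 0.905, 0.003], [0.905, -0.425, 0.002], [0.003, 0.002, -1.0]]
wrist_force: [1.0, 0.0, 1.3]
finger_gap: 0.351
```

```bash
python3 -c "
from h import *
go(ch(-47.5,38,27),YC)
c=eyes.camera('wrist'); np.savez('pics/c2.npz',**c); cv2.imwrite('pics/c2.png',c['pixels'])"
```

```text
shift mm [-1.3 -1.3 76. ] turn -0.0006 | yaw -25.15 pos [0.5081 0.3445 0.103 ] t 2.325 j [28.8 16.1 80.3  0.  83.3 54. ] F [1.  0.  1.3] gap 0.351
```

View pics/c2.png

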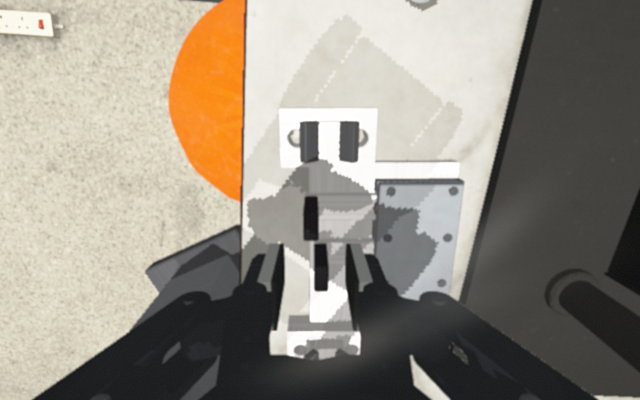

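```bash
python3 -c "
from h import *
c=load('pics/c2.npz')
print(proj(c,[ch(-47.5,38,56),ch(-41,0,56),ch(0,59,30),ch(60,59,30),ch(-58,90,22),ch(-14,90,22),env.observe()['position']]).round(1))
crop(c,270,90,470,240,4,'pics/c2c.png')"
```

```text
[[312.2 225.8]
 [322.1 278.5]
 [380.6 183.5]
 [466.4 183.5]
 [297.  137.2]
 [360.7 137.2]
 [315.5 259.1]]
```

View pics/c2c.png

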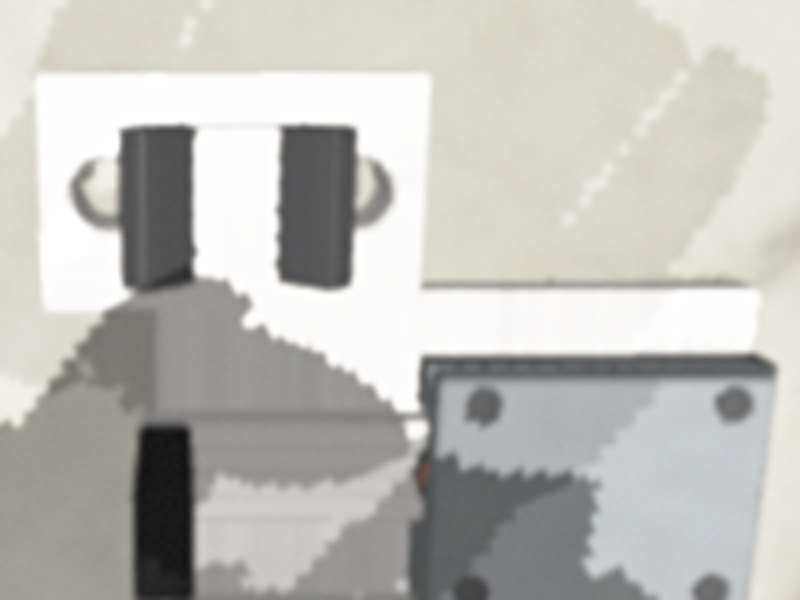

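Call:
apply_moves:
  commands:
    - [-0.5, -0.5, 40, 0, 0.3]
    - [-0.5, -0.5, 73, 0, 0.3]
    - [-0.5, -0.5, 73, 0, 0.3]
    - [-0.5, -0.5, 73, 0, 0.3]
  newtons: 40

```text
t: 2.88
position: [0.5085, 0.3448, 0.0313]
eef_rot: [[0.425, 0.905, 0.006], [0.905, -0.425, 0.003], [0.005, 0.004, -1.0]]
wrist_force: [-0.1, -0.8, 0.4]
finger_gap: 0.351
```

```bash
python3 -c "
from h import *
go(ch(-47.5,38,27),YC)
c=eyes.camera('wrist'); np.savez('pics/c3.npz',**c); cv2.imwrite('pics/c3.png',c['pixels'])"
```

```text
shift mm [-1.5 -1.4  4.3] turn -0.0008 | yaw -25.17 pos [0.5085 0.3448 0.0313] t 2.875 j [28.9 19.5 84.7  0.  75.5 54. ] F [-0.1 -0.8  0.4] gap 0.351
```

View pics/c3.png

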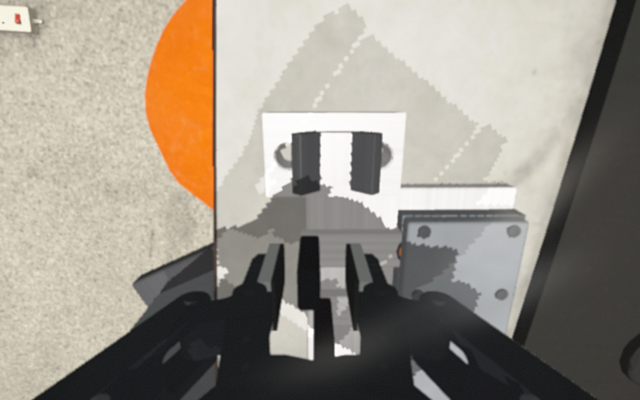

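Call:
apply_moves:
  commands:
    - [-1, -2, 4, 0, 0.3]
    - [-1, -2, 4, 0, 1]
    - [-1, -2, 4, 0, 1]
    - [-1, -2, 4, 0, 1]
    - [-1, -2, 4, 0, 1]
    - [-1, -2, 4, 0, 1]
  newtons: 40

```text
t: 3.68
position: [0.504, 0.3438, 0.024]
eef_rot: [[0.425, 0.905, 0.001], [0.905, -0.425, 0.001], [0.001, 0.0, -1.0]]
wrist_force: [-1.4, -0.4, 5.1]
finger_gap: 0.109
```

```bash
python3 -c "
from h import *
go(ch(-47.5,38,27),YC)"
```

```text
shift mm [ 1.4  2.2 -3. ] turn -0.0005 | yaw -25.15 pos [0.504  0.3438 0.024 ] t 3.675 j [29.  19.6 85.4  0.  74.9 54.1] F [-1.4 -0.4  5.1] gap 0.109
```

Call:
apply_moves:
  commands:
    - [0, 0, -1, 0, 1]
    - [0, -10, -1, 0, 1]
    - [0, -20, -1, 0, 1]
    - [0, -30, -1, 0, 1]
    - [0, -40, -1, 0, 1]
    - [0, -50, -1, 0, 1]
    - [0, -60, -1, 0, 1]
    - [0, -60, -1, 0, 1]

```text
t: 4.68
position: [0.4485, 0.3695, 0.0242]
eef_rot: [[0.424, 0.906, -0.001], [0.906, -0.424, -0.0], [-0.0, -0.0, -1.0]]
wrist_force: [0.1, -1.2, -0.2]
finger_gap: 0.111
```

```bash
python3 -c "
from h import *
go(ch(-47.5,38,27),YC)
c=eyes.camera('wrist'); np.savez('pics/c4.npz',**c); cv2.imwrite('pics/c4.png',c['pixels'])"
```

```text
shift mm [ 1.6 63.4 -2.9] turn 0.0006 | yaw -25.09 pos [0.4485 0.3695 0.0242] t 4.675 j [33.9 16.3 89.7  0.  74.  59. ] F [ 0.1 -1.2 -0.2] gap 0.111
```

View pics/c4.png

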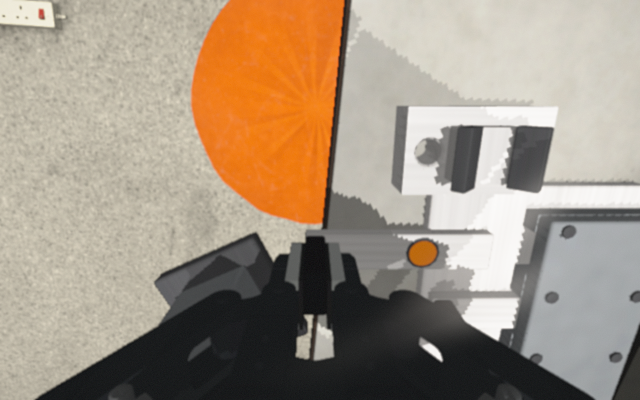

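Call:
apply_moves:
  commands:
    - [0, 0, -60, 0, 1]
    - [0, 0, -120, 0, 1]
    - [0, 0, -180, 0, 1]
    - [0, 0, -240, 0, 1]
    - [0, 0, -276, 0, 1]
    - [0, 0, -276, 0, 1]
    - [0, 0, -276, 0, 1]

```text
t: 5.6
position: [0.4494, 0.3687, 0.2985]
eef_rot: [[0.425, 0.905, -0.002], [0.905, -0.425, -0.001], [-0.002, -0.001, -1.0]]
wrist_force: [-0.0, -0.2, -1.3]
finger_gap: 0.11
```

```bash
python3 -c "
from h import *
go([.455,-.03,.3],-21)
go([.46,-.42,.3],-17.2)"
```

```text
shift mm [-358.4  174.7   -0.9] turn -0.0729 | yaw -25.18 pos [0.4494 0.3687 0.2985] t 5.6 j [ 33.8   9.   66.5   0.  104.6  59. ] F [-0.  -0.2 -1.3] gap 0.11
shift mm [-7.093e+02  3.451e+02 -4.000e-01] turn -0.1392 | yaw -25.18 pos [0.4494 0.3687 0.2985] t 5.6 j [ 33.8   9.   66.5   0.  104.6  59. ] F [-0.  -0.2 -1.3] gap 0.11
```

Call:
apply_moves:
  commands:
    - [-358, 175, -1, -0.07, 1]
    - [-358, 175, -1, -0.07, 1]
    - [-358, 175, -1, -0.07, 1]
    - [-358, 175, -1, -0.07, 1]
    - [-358, 175, -1, -0.07, 1]
    - [-358, 175, -1, -0.07, 1]
    - [-358, 175, -1, -0.07, 1]

```text
t: 6.48
position: [0.4545, -0.0324, 0.2981]
eef_rot: [[0.365, 0.931, -0.006], [0.931, -0.365, 0.0], [-0.002, -0.005, -1.0]]
wrist_force: [-0.2, 0.1, 0.4]
finger_gap: 0.11
```

```bash
python3 -c "
from h import *
go([.46,-.42,.3],-17.2)"
```

```text
shift mm [-358.9  146.6   -2.1] turn -0.0734 | yaw -21.4 pos [ 0.4545 -0.0324  0.2981] t 6.475 j [-11.2  -7.1  82.9  -0.  104.5  10.2] F [-0.2  0.1  0.4] gap 0.11
```

Call:
apply_moves:
  commands:
    - [-359, 147, -2, -0.072, 1]
    - [-359, 147, -2, -0.072, 1]
    - [-359, 147, -2, -0.072, 1]
    - [-359, 147, -2, -0.072, 1]
    - [-359, 147, -2, -0.072, 1]
    - [-359, 147, -2, -0.072, 1]
    - [-359, 147, -2, -0.072, 1]
    - [-359, 147, -2, -0.072, 1]

```text
t: 7.48
position: [0.4627, -0.4173, 0.3]
eef_rot: [[0.294, 0.956, -0.004], [0.956, -0.294, 0.005], [0.003, -0.005, -1.0]]
wrist_force: [-0.8, 0.3, -1.4]
finger_gap: 0.111
```

```bash
python3 -c "
from h import *
go([.46,-.42,.3],-17.2)
c=eyes.camera('wrist'); np.savez('pics/d1.npz',**c); cv2.imwrite('pics/d1.png',c['pixels'])"
```

```text
shift mm [-3.4 -1.8 -0. ] turn 0.0019 | yaw -17.09 pos [ 0.4627 -0.4173  0.3   ] t 7.475 j [-47.3  14.7  59.6   0.  106.  -30.2] F [-0.8  0.3 -1.4] gap 0.111
```

View pics/d1.png

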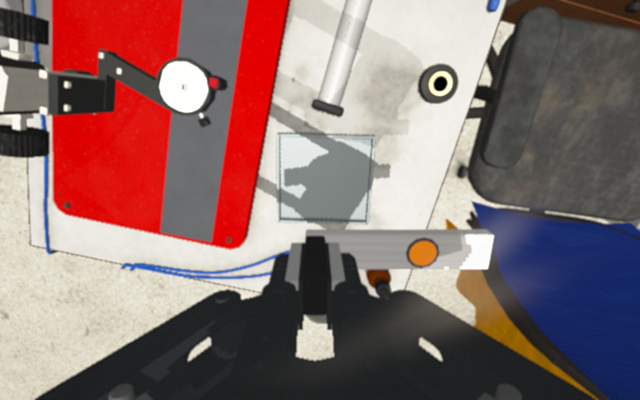

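```bash
python3 -c "
from h import *
c=load('pics/d1.npz'); crop(c,265,120,395,235,6,'pics/d1c.png')"
```

```text
(no output)
```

View pics/d1c.png

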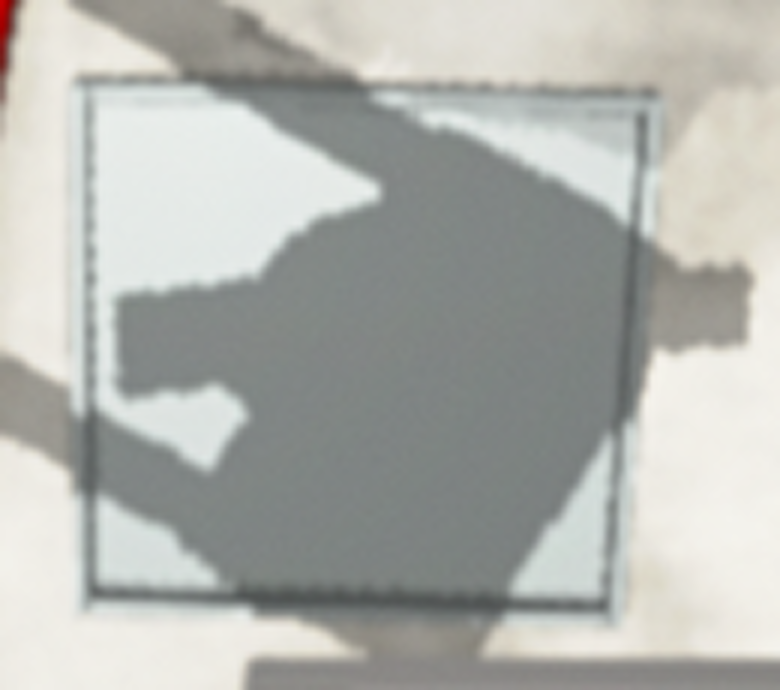

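```bash
python3 - <<'E'
from h import *
c=load('pics/d1.npz')
P=onz(c,np.array([[75,80],[663,93],[622,620],[85,605]])/6+[264.6,119.6],.014)[:,:2]
print(P.round(4),P.mean(0))
for i in range(4): 
    d=P[(i+1)%4]-P[i]; print(round(np.linalg.norm(d)*1000,1),np.degrees(np.arctan2(d[1],d[0])).round(2))
E
```

```text
[[ 0.4245 -0.3692]
 [ 0.5473 -0.4099]
 [ 0.5079 -0.5275]
 [ 0.3865 -0.4864]] [ 0.46656324 -0.4482594 ]
129.3 -18.32
124.1 -108.5
128.2 161.28
123.2 72.05
```

```bash
cat >> h.py <<'E'
AT=np.radians(-18.4); RT=np.array([[np.cos(AT),-np.sin(AT)],[np.sin(AT),np.cos(AT)]]); TT=np.array([0.4665,-.4482]); YT=-18.4
def tr(x,y,z):
    q=RT@np.array([x,y])/1000+TT; return [q[0],q[1],z/1000]
E
python3 -c "
from h import *
go(tr(-43,-34,60),YT)"
```

```text
shift mm [-63.1 -30.5 241.2] turn 0.0243 | yaw -17.01 pos [ 0.4632 -0.4163  0.3013] t 7.525 j [-47.2  14.6  59.6   0.  106.  -30.2] F [-0.3  0.4 -0.2] gap 0.112
```

Call:
apply_moves:
  commands:
    - [-63, -30, 60, 0.024, 1]
    - [-63, -30, 120, 0.024, 1]
    - [-63, -30, 180, 0.024, 1]
    - [-63, -30, 241, 0.024, 1]
    - [-63, -30, 241, 0.024, 1]
    - [-63, -30, 241, 0.024, 1]
    - [-63, -30, 241, 0.024, 1]

```text
t: 8.4
position: [0.4182, -0.4702, 0.0666]
eef_rot: [[0.315, 0.949, 0.004], [0.949, -0.315, -0.006], [-0.004, 0.006, -1.0]]
wrist_force: [-0.4, 0.7, 0.7]
finger_gap: 0.111
```

```bash
python3 -c "
from h import *
go(tr(-43,-34,20),YT)
c=eyes.camera('wrist'); np.savez('pics/d2.npz',**c); cv2.imwrite('pics/d2.png',c['pixels'])
print(proj(c,[tr(x,y,14) for x,y in((-66,63),(66,63),(66,-63),(-66,-63))]).round(0).tolist())"
```

```text
shift mm [ 2.3 -4.4 46.6] turn 0.0011 | yaw -18.34 pos [ 0.4182 -0.4702  0.0666] t 8.4 j [-53.5  19.4  80.4   0.   79.7 -35.2] F [-0.4  0.7  0.7] gap 0.111
[[265.0, 55.0], [499.0, 56.0], [468.0, 257.0], [274.0, 258.0]]
```

View pics/d2.png

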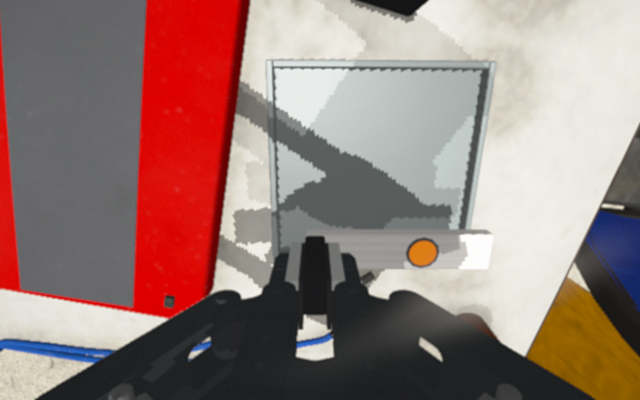

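Call:
apply_moves:
  commands:
    - [0, -4, 20, 0, 1]
    - [0, -4, 38, 0, 1]
    - [0, -4, 40, 0, 1]
    - [0, -4, 40, 0, 1]
    - [0, -4, 40, 0, 1]

```text
t: 9.07
position: [0.4129, -0.468, 0.0233]
eef_rot: [[0.316, 0.949, 0.001], [0.949, -0.315, -0.001], [-0.001, 0.002, -1.0]]
wrist_force: [-0.1, -0.8, -0.9]
finger_gap: 0.11
```

```bash
sed -i 's/^AT=.*TT=np.array(\[0.4665,-.4482\])/&-np.array([.0008,.0024])/' h.py; grep ^AT h.py; python3 -c "
from h import *
go(tr(-43,-34,18),YT)
c=eyes.camera('wrist'); np.savez('pics/d3.npz',**c); cv2.imwrite('pics/d3.png',c['pixels'])
print(proj(c,[tr(x,y,14) for x,y in((-66,63),(66,63),(66,-63),(-66,-63))]).round(0).tolist())"
```

```text
AT=np.radians(-18.4); RT=np.array([[np.cos(AT),-np.sin(AT)],[np.sin(AT),np.cos(AT)]]); TT=np.array([0.4665,-.4482])-np.array([.0008,.0024]); YT=-18.4
shift mm [-0.8  1.5  5.3] turn 0.0002 | yaw -18.39 pos [ 0.4129 -0.468   0.0233] t 9.075 j [-53.8  21.2  83.3   0.   75.3 -35.4] F [-0.1 -0.8 -0.9] gap 0.11
[[265.0, 50.0], [565.0, 51.0], [513.0, 299.0], [275.0, 300.0]]
```

View pics/d3.png

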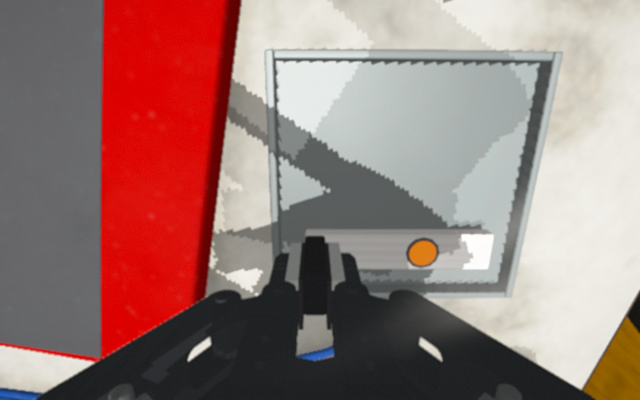

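Call:
apply_moves:
  commands:
    - [0, 1, 4, 0, 1]
    - [0, 1, 4, 0, 1]
    - [0, 1, 5, 0, 1]
    - [0, 1, 5, 0, 1]

```text
t: 9.62
position: [0.4135, -0.4678, 0.018]
eef_rot: [[0.315, 0.949, 0.0], [0.949, -0.315, -0.0], [-0.0, 0.0, -1.0]]
wrist_force: [-0.9, 2.3, 3.7]
finger_gap: 0.11
```

Call:
apply_moves:
  commands:
    - [0, 0, 0, 0, 0.3]
    - [0, 0, 0, 0, 0.3]
    - [0, 0, 0, 0, 0.3]
    - [0, 0, -5, 0, 0.3]
    - [0, 0, -60, 0, 0.3]
    - [0, 0, -120, 0, 0.3]
    - [0, 0, -120, 0, 0.3]

```text
t: 10.5
position: [0.4159, -0.4711, 0.1459]
eef_rot: [[0.315, 0.949, 0.009], [0.949, -0.315, -0.012], [-0.009, 0.013, -1.0]]
wrist_force: [0.1, -0.4, 0.0]
finger_gap: 0.352
```

```bash
python3 -c "
from h import *
go([.455,-.03,.32],-21)
c=eyes.camera('wrist'); np.savez('pics/d4.npz',**c); cv2.imwrite('pics/d4.png',c['pixels'])"
```

```text
shift mm [ 429.3  -99.8 -179.2] turn 0.0456 | yaw -18.39 pos [ 0.4159 -0.4711  0.1459] t 10.5 j [-53.7  16.   75.5   0.   87.6 -35.3] F [ 0.1 -0.4  0. ] gap 0.352
```

View pics/d4.png

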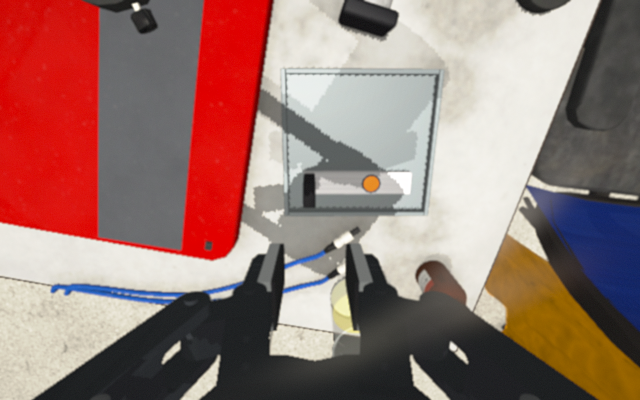

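Call:
apply_moves:
  commands:
    - [0, 0, -60, 0.04, 0.3]
    - [30, 0, -120, 0.04, 0.3]
    - [80, -10, -172, 0.04, 0.3]
    - [429, -100, -172, 0.04, 0.3]
    - [429, -100, -172, 0.04, 0.3]
    - [429, -100, -172, 0.04, 0.3]
    - [429, -100, -172, 0.04, 0.3]
    - [429, -100, -172, 0.04, 0.3]

```text
t: 11.55
position: [0.4491, -0.085, 0.306]
eef_rot: [[0.354, 0.935, -0.002], [0.935, -0.354, 0.001], [0.0, -0.003, -1.0]]
wrist_force: [0.1, 0.2, 0.2]
finger_gap: 0.35
```

```bash
python3 -c "
from h import *
go(ch(-41,0,300),YC)"
```

```text
shift mm [383.3 -94.4   6.3] turn 0.077 | yaw -20.71 pos [ 0.4491 -0.085   0.306 ] t 11.55 j [-17.8  -7.   81.9   0.  105.2   2.9] F [0.1 0.2 0.2] gap 0.35
```

Call:
apply_moves:
  commands:
    - [380, -94, 6, 0.077, 0.3]
    - [380, -94, 6, 0.077, 0.3]
    - [380, -94, 6, 0.077, 0.3]
    - [380, -94, 6, 0.077, 0.3]
    - [380, -94, 6, 0.077, 0.3]
    - [380, -94, 6, 0.077, 0.3]
    - [380, -94, 6, 0.077, 0.3]
    - [380, -94, 6, 0.077, 0.3]

```text
t: 12.55
position: [0.4956, 0.302, 0.2998]
eef_rot: [[0.423, 0.906, -0.003], [0.906, -0.423, -0.002], [-0.003, -0.002, -1.0]]
wrist_force: [-0.0, -0.9, 0.0]
finger_gap: 0.351
```

```bash
python3 -c "
from h import *
go(ch(-41,0,100),YC)"
```

```text
shift mm [  5.4  -1.  199.8] turn 0.002 | yaw -25.01 pos [0.4956 0.302  0.2998] t 12.55 j [ 25.8   8.9  66.5  -0.  104.8  50.8] F [-0.  -0.9  0. ] gap 0.351
```

Call:
apply_moves:
  commands:
    - [4, -1, 60, 0.002, 0.3]
    - [4, -1, 120, 0.002, 0.3]
    - [4, -1, 180, 0.002, 0.3]
    - [4, -1, 198, 0.002, 0.3]
    - [4, -1, 198, 0.002, 0.3]
    - [4, -1, 198, 0.002, 0.3]

```text
t: 13.3
position: [0.499, 0.3062, 0.1074]
eef_rot: [[0.427, 0.904, 0.006], [0.904, -0.427, 0.003], [0.005, 0.004, -1.0]]
wrist_force: [0.0, -0.0, 0.3]
finger_gap: 0.353
```

```bash
python3 -c "
from h import *
go(ch(-41,0,26),YC)
c=eyes.camera('wrist'); np.savez('pics/e1.npz',**c); cv2.imwrite('pics/e1.png',c['pixels'])
print(proj(c,[ch(-41,0,56),ch(0,59,30),ch(60,59,30)]).round(0).tolist())"
```

```text
shift mm [-0.8 -3.  81.4] turn -0.0023 | yaw -25.25 pos [0.499  0.3062 0.1074] t 13.3 j [26.  12.4 84.4 -0.  82.9 51.2] F [ 0.  -0.   0.3] gap 0.353
[[310.0, 222.0], [370.0, 126.0], [459.0, 126.0]]
```

View pics/e1.png

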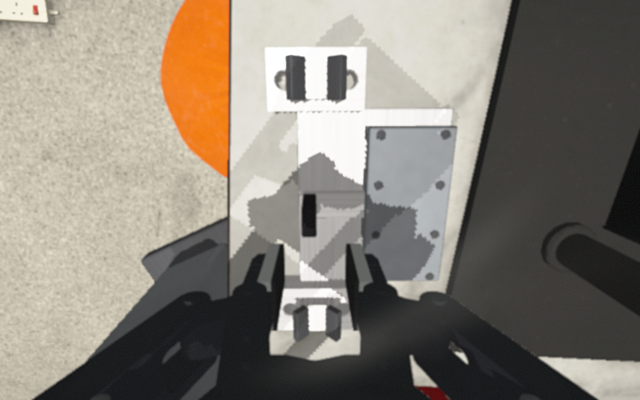

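Call:
apply_moves:
  commands:
    - [0, -2, 40, 0, 0.3]
    - [0, -2, 76, 0, 0.3]
    - [0, -2, 76, 0, 0.3]
    - [0, -2, 76, 0, 0.3]
    - [0, -2, 76, 0, 1]
    - [0, -2, 76, 0, 1]
    - [0, -2, 76, 0, 1]
    - [0, -2, 76, 0, 1]

```text
t: 14.35
position: [0.4968, 0.3076, 0.0307]
eef_rot: [[0.426, 0.905, 0.005], [0.905, -0.426, 0.003], [0.004, 0.003, -1.0]]
wrist_force: [-0.9, 0.2, 5.6]
finger_gap: 0.11
```

```bash
python3 -c "
from h import *
go(ch(-41,0,25),YC)"
```

```text
shift mm [-0.8 -0.1  5.6] turn -0.0015 | yaw -25.21 pos [0.4968 0.3076 0.0307] t 14.35 j [26.2 16.  89.2  0.  74.4 51.4] F [-0.9  0.2  5.6] gap 0.11
```

Call:
apply_moves:
  commands:
    - [0, 0, 2, 0, 0.3]
    - [0, 0, 2, 0, 0.3]
    - [0, 0, 2, 0, 0.3]
    - [0, 0, 2, 0, 1]
    - [0, 0, 2, 0, 1]
    - [0, 0, 2, 0, 1]
    - [0, 0, 2, 0, 1]

```text
t: 15.22
position: [0.4949, 0.3065, 0.0255]
eef_rot: [[0.426, 0.905, -0.0], [0.905, -0.426, -0.0], [-0.0, -0.0, -1.0]]
wrist_force: [0.2, -0.4, -1.8]
finger_gap: 0.108
```

Call:
apply_moves:
  commands:
    - [0, 0, 0, 0, 1]
    - [0, 0, 0, 0, 1]

```text
t: 15.48
position: [0.495, 0.3066, 0.0256]
eef_rot: [[0.426, 0.905, -0.0], [0.905, -0.426, 0.0], [-0.0, -0.0, -1.0]]
wrist_force: [0.5, 1.0, -1.1]
finger_gap: 0.109
```

Call:
apply_moves:
  commands:
    - [0, 0, -1, 0, 1]
    - [0, -10, -1, 0, 1]
    - [0, -20, -1, 0, 1]
    - [0, -30, -1, 0, 1]
    - [0, -40, -1, 0, 1]
    - [0, -50, -1, 0, 1]
    - [0, -63, -1, 0, 1]
    - [0, -63, -1, 0, 1]

```text
t: 16.48
position: [0.437, 0.3339, 0.0266]
eef_rot: [[0.425, 0.905, -0.0], [0.905, -0.425, -0.0], [-0.0, -0.0, -1.0]]
wrist_force: [0.3, 0.5, 0.1]
finger_gap: 0.11
```

```bash
python3 -c "
from h import *
go(ch(-106,0,26),YC)
c=eyes.camera('wrist'); np.savez('pics/e2.npz',**c); cv2.imwrite('pics/e2.png',c['pixels'])"
```

```text
shift mm [0.8 0.2 0.6] turn -0.0003 | yaw -25.13 pos [0.437  0.3339 0.0266] t 16.475 j [31.5 12.5 94.2  0.  73.4 56.6] F [0.3 0.5 0.1] gap 0.11
```

View pics/e2.png

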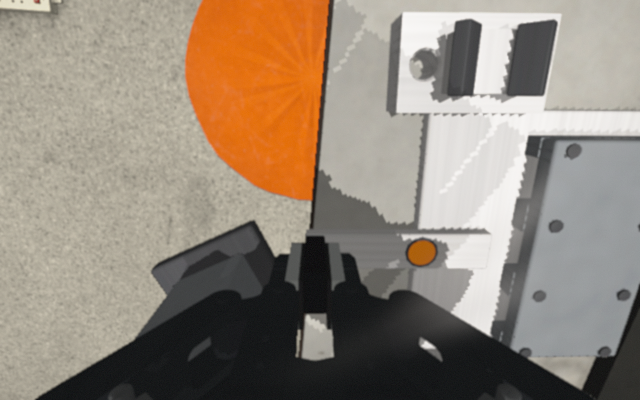

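Call:
apply_moves:
  commands:
    - [0, 0, -60, 0, 1]
    - [0, 0, -120, 0, 1]
    - [0, 0, -180, 0, 1]
    - [0, 0, -240, 0, 1]
    - [0, 0, -274, 0, 1]
    - [0, 0, -274, 0, 1]
    - [0, 0, -274, 0, 1]

```text
t: 17.4
position: [0.4379, 0.333, 0.299]
eef_rot: [[0.426, 0.905, -0.002], [0.905, -0.426, -0.001], [-0.002, -0.001, -1.0]]
wrist_force: [-0.2, 0.1, -1.2]
finger_gap: 0.11
```

```bash
python3 -c "
from h import *
go([.45,-.03,.3],-21)"
```

```text
shift mm [-323.2  165.7   -0.6] turn -0.0739 | yaw -25.24 pos [0.4379 0.333  0.299 ] t 17.4 j [ 31.3   4.9  71.   -0.  104.2  56.6] F [-0.2  0.1 -1.2] gap 0.11
```

Call:
apply_moves:
  commands:
    - [-323, 166, -1, -0.074, 1]
    - [-323, 166, -1, -0.074, 1]
    - [-323, 166, -1, -0.074, 1]
    - [-323, 166, -1, -0.074, 1]
    - [-323, 166, -1, -0.074, 1]
    - [-323, 166, -1, -0.074, 1]
    - [-323, 166, -1, -0.074, 1]

```text
t: 18.27
position: [0.4497, -0.0327, 0.2986]
eef_rot: [[0.364, 0.931, -0.005], [0.931, -0.364, 0.0], [-0.002, -0.005, -1.0]]
wrist_force: [0.4, 0.5, -1.5]
finger_gap: 0.109
```

```bash
python3 -c "
from h import *
go([.45,-.39,.3],YT)
c=eyes.camera('top'); np.savez('pics/e3.npz',**c)
crop(c,320,130,520,270,4,'pics/e3.png')"
```

```text
shift mm [-332.7  130.4   -1.5] turn -0.0516 | yaw -21.36 pos [ 0.4497 -0.0327  0.2986] t 18.275 j [-1.130e+01 -7.700e+00  8.340e+01 -1.000e-01  1.046e+02  1.000e+01] F [ 0.4  0.5 -1.5] gap 0.109
```

View pics/e3.png

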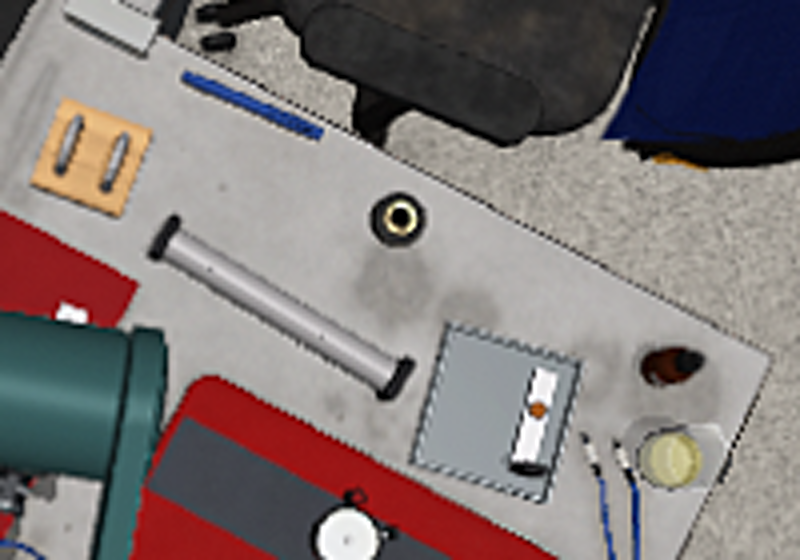

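Slider lies correctly in the tray; the bar is undisturbed. Continue to the tray, slot y = +32.

Call:
apply_moves:
  commands:
    - [-333, 130, -1, -0.05, 1]
    - [-333, 130, -1, -0.05, 1]
    - [-333, 130, -1, -0.05, 1]
    - [-333, 130, -1, -0.05, 1]
    - [-333, 130, -1, -0.05, 1]
    - [-333, 130, -1, -0.05, 1]
    - [-333, 130, -1, -0.05, 1]

```text
t: 19.2
position: [0.4529, -0.3883, 0.2989]
eef_rot: [[0.313, 0.95, -0.004], [0.95, -0.313, 0.004], [0.003, -0.005, -1.0]]
wrist_force: [-0.2, 0.1, -0.7]
finger_gap: 0.107
```

```bash
python3 -c "
from h import *
go(tr(-43,30,60),YT)"
```

```text
shift mm [-25.7 -10.1 238.9] turn 0.0032 | yaw -18.22 pos [ 0.4529 -0.3883  0.2989] t 19.2 j [-46.1  11.1  64.   -0.  105.2 -27.8] F [-0.2  0.1 -0.7] gap 0.107
```

Call:
apply_moves:
  commands:
    - [-47, -8, 60, 0.003, 1]
    - [-47, -8, 120, 0.003, 1]
    - [-47, -8, 180, 0.003, 1]
    - [-47, -8, 239, 0.003, 1]
    - [-47, -8, 239, 0.003, 1]
    - [-47, -8, 239, 0.003, 1]
    - [-47, -8, 239, 0.003, 1]

```text
t: 20.08
position: [0.4329, -0.4308, 0.0682]
eef_rot: [[0.313, 0.95, 0.005], [0.95, -0.313, -0.006], [-0.004, 0.007, -1.0]]
wrist_force: [-0.6, 0.9, -0.2]
finger_gap: 0.111
```

```bash
python3 -c "
from h import *
go(tr(-43,8,20),YT)
c=eyes.camera('wrist'); np.savez('pics/d5.npz',**c); cv2.imwrite('pics/d5.png',c['pixels'])"
```

```text
shift mm [-0.2 -6.  48.1] turn 0.0031 | yaw -18.22 pos [ 0.4329 -0.4308  0.0682] t 20.075 j [-50.2  17.1  83.2   0.   79.2 -32. ] F [-0.6  0.9 -0.2] gap 0.111
```

View pics/d5.png

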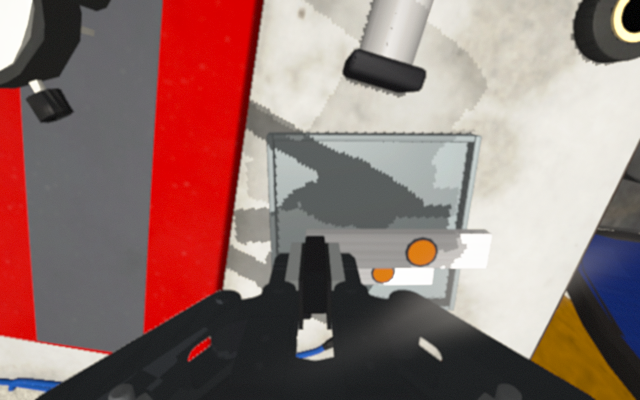

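Call:
apply_moves:
  commands:
    - [-1, -4, 20, 0.003, 1]
    - [-1, -4, 39, 0.003, 1]
    - [-1, -4, 42, 0.003, 1]
    - [-1, -4, 43, 0.003, 1]
    - [-1, -4, 44, 0.003, 1]
    - [-1, -4, 44, 0.003, 1]
    - [-1, -4, 44, 0.003, 1]
    - [-1, -4, 44, 0.003, 1]

```text
t: 21.12
position: [0.4266, -0.429, 0.0198]
eef_rot: [[0.316, 0.949, 0.0], [0.949, -0.316, -0.0], [-0.0, 0.0, -1.0]]
wrist_force: [-0.9, 0.4, 0.0]
finger_gap: 0.113
```

```bash
python3 -c "
from h import *
go(tr(-43,8,19.6),YT)
c=eyes.camera('wrist'); np.savez('pics/d6.npz',**c); cv2.imwrite('pics/d6.png',c['pixels'])"
```

```text
shift mm [-0.2  0.9  0.2] turn -0.0009 | yaw -18.45 pos [ 0.4266 -0.429   0.0198] t 21.125 j [-50.5  19.3  86.4   0.   74.3 -32.1] F [-0.9  0.4  0. ] gap 0.113
```

View pics/d6.png

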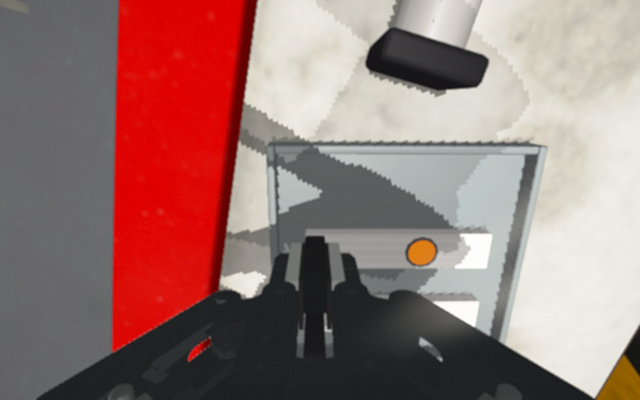

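Call:
apply_moves:
  commands:
    - [0, 0, 0.5, 0, 1]
    - [0, 0, 0.5, 0, 0.3]
    - [0, 0, 0.5, 0, 0.3]
    - [0, 0, 0.5, 0, 0.3]
    - [0, 0, -10, 0, 0.3]
    - [0, 0, -70, 0, 0.3]
    - [0, 0, -130, 0, 0.3]
    - [0, 0, -180, 0, 0.3]

```text
t: 22.18
position: [0.4268, -0.4292, 0.2035]
eef_rot: [[0.316, 0.949, 0.002], [0.949, -0.316, -0.003], [-0.002, 0.003, -1.0]]
wrist_force: [-0.2, -0.4, 0.6]
finger_gap: 0.346
```

```bash
python3 -c "
from h import *
go([.555,-.28,.25],-33.4)
c=eyes.camera('wrist'); np.savez('pics/d7.npz',**c); cv2.imwrite('pics/d7.png',c['pixels'])"
```

```text
shift mm [182.   74.5 -46.6] turn 0.261 | yaw -18.45 pos [ 0.4268 -0.4292  0.2035] t 22.175 j [-50.5  12.3  73.4   0.   94.1 -32.1] F [-0.2 -0.4  0.6] gap 0.346
```

View pics/d7.png

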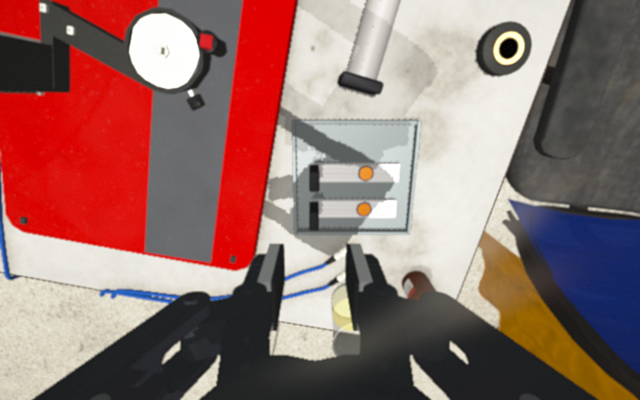

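Call:
apply_moves:
  commands:
    - [182, 75, -50, 0.26, -0.3]
    - [182, 75, -50, 0.26, -0.3]
    - [182, 75, -50, 0.26, -0.3]
    - [182, 75, -50, 0.26, -0.3]
    - [182, 75, -50, 0.26, -0.3]
    - [182, 75, -50, 0.26, -0.3]

```text
t: 22.98
position: [0.5542, -0.2812, 0.2489]
eef_rot: [[0.551, 0.834, -0.002], [0.834, -0.551, -0.0], [-0.001, -0.001, -1.0]]
wrist_force: [-0.3, -0.3, 0.6]
finger_gap: 0.65
```

```bash
python3 -c "
from h import *
go([.56,-.26,.25],-33.4)
c=eyes.camera('wrist'); np.savez('pics/f1.npz',**c); cv2.imwrite('pics/f1.png',c['pixels'])"
```

```text
shift mm [20.9 -6.8 -1.1] turn -0.0008 | yaw -33.45 pos [ 0.5542 -0.2812  0.2489] t 22.975 j [-32.1  14.1  66.1  -0.1  99.9   1.3] F [-0.3 -0.3  0.6] gap 0.65
```

View pics/f1.png

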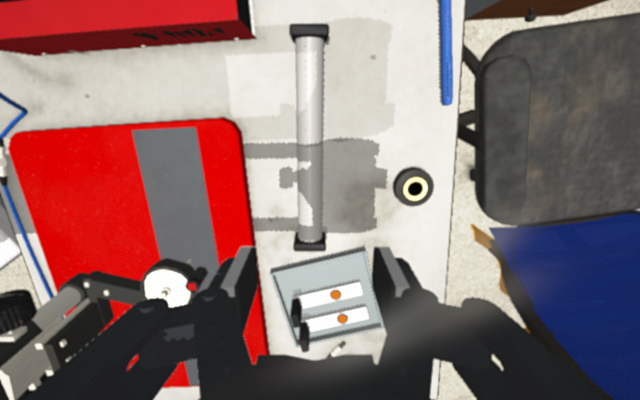

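```bash
python3 - <<'E'
from h import *
c=load('pics/f1.npz'); crop(c,280,15,345,260,3,'pics/f1c.png')
E
```

```text
(no output)
```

View pics/f1c.png

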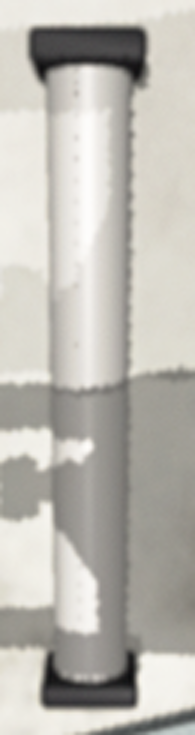

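```bash
python3 - <<'E'
from h import *
c=load('pics/f1.npz')
q=lambda p:np.array(p)/3+[279.67,14.67]
P=onz(c,q([[91.5,100],[90.5,640]]),.022); d=P[0]-P[1]; print(P.round(4),"axis yaw",np.degrees(np.arctan2(d[1],d[0])))
u=d[:2]/np.linalg.norm(d[:2])
for z,p in ((.04,[[88,29]]),(.04,[[90,690]]),(.035,[[91,66]])):
    X=onz(c,q(p),z)[0]; print(z,X.round(4),"s",((X[:2]-P[0,:2])@u).round(4))
E=onz(c,q([[88,29]]),.04)[0],onz(c,q([[90,688]]),.04)[0]
print("center",(E[0]+E[1])/2, "len",np.linalg.norm(E[0]-E[1]))
print(env.observe()['position'])
E
```

```text
[[ 0.6207 -0.1718  0.022 ]
 [ 0.5067 -0.3421  0.022 ]] axis yaw 56.189172108897594
0.04 [ 0.6305 -0.1556  0.04  ] s 0.019
0.04 [ 0.4989 -0.3539  0.04  ] s -0.2191
0.035 [ 0.6256 -0.1646  0.035 ] s 0.0087
center [ 0.56496414 -0.25437186  0.04      ] len 0.2371440864079231
[ 0.55401276 -0.28136821  0.24882415]
```

```bash
python3 -c "
from h import *
go([.5632,-.2572,.08],-33.8)"
```

```text
shift mm [ 25.3  -5.4 168.8] turn 0.0056 | yaw -33.48 pos [ 0.554  -0.2814  0.2488] t 23.025 j [-32.1  14.1  66.1  -0.   99.9   1.3] F [ 0.3 -0.3  0.1] gap 0.648
```

Call:
apply_moves:
  commands:
    - [25, -5, 60, 0.006, -0.3]
    - [25, -5, 120, 0.006, -0.3]
    - [25, -5, 167, 0.006, -0.3]
    - [25, -5, 167, 0.006, -0.3]
    - [25, -5, 167, 0.006, -0.3]
    - [25, -5, 167, 0.006, -0.3]
  newtons: 80

```text
t: 23.78
position: [0.5666, -0.2579, 0.0864]
eef_rot: [[0.555, 0.832, 0.006], [0.832, -0.555, -0.003], [0.0, 0.007, -1.0]]
wrist_force: [0.8, 0.1, -0.1]
finger_gap: 0.648
```

```bash
python3 -c "
from h import *
go([.5632,-.2572,.0065],-33.8)
c=eyes.camera('wrist'); np.savez('pics/f2.npz',**c); cv2.imwrite('pics/f2.png',c['pixels'])
print(proj(c,[[.5632,-.2572,.035]]))
go([.5632,-.2572,.0065],-33.8)"
```

```text
shift mm [-1.3 -3.7 79.9] turn 0.0012 | yaw -33.73 pos [ 0.5666 -0.2579  0.0864] t 23.775 j [-29.7  17.7  80.2  -0.   81.7   4. ] F [ 0.8  0.1 -0.1] gap 0.648
[[308.73629121 223.32259721]]
shift mm [-1.5 -3.4 79.6] turn 0.0014 | yaw -33.72 pos [ 0.5664 -0.2577  0.0861] t 23.825 j [-29.7  17.7  80.3   0.   81.7   4. ] F [ 0.4 -0.3 -0.2] gap 0.649
```

View pics/f2.png

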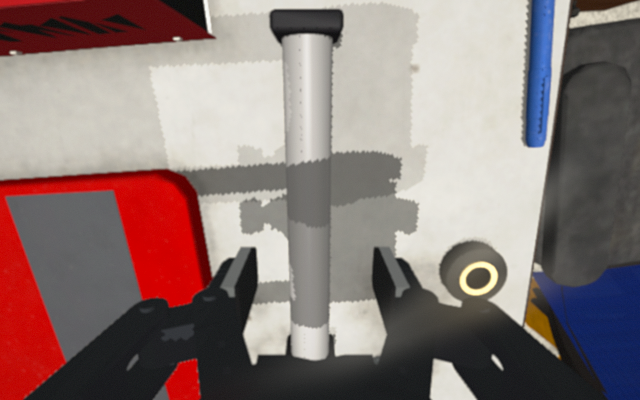

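Call:
apply_moves:
  commands:
    - [-1, -2.5, 40, 0, -0.3]
    - [-1, -2.5, 70, 0, -0.3]
    - [-1, -2.5, 74, 0, -0.3]
    - [-1, -2.5, 74, 0, -0.3]
    - [-1, -2.5, 74, 0, -0.3]
    - [-1, -2.5, 74, 0, -0.3]
    - [-1, -2.5, 74, 0, -0.3]
    - [-1, -2.5, 74, 0, -0.3]

```text
t: 24.82
position: [0.5623, -0.2558, 0.0089]
eef_rot: [[0.555, 0.832, 0.0], [0.832, -0.555, -0.0], [0.0, 0.0, -1.0]]
wrist_force: [0.4, -0.5, -0.0]
finger_gap: 0.65
```

```bash
python3 -c "
from h import *
go([.5632,-.2572,.0065],-33.8)"
```

```text
shift mm [-0.7  1.5  2.4] turn 0.002 | yaw -33.69 pos [ 0.5623 -0.2558  0.0089] t 24.825 j [-29.7  21.4  84.9   0.   73.7   4. ] F [ 0.4 -0.5 -0. ] gap 0.65
```

Call:
apply_moves:
  commands:
    - [-0.5, 1.5, 2.5, 0, -0.3]
    - [-0.5, 1.5, 2.5, 0, -0.3]
    - [-0.5, 1.5, 2.5, 0, 1]
    - [-0.5, 1.5, 2.5, 0, 1]
    - [-0.5, 1.5, 2.5, 0, 1]
    - [-0.5, 1.5, 2.5, 0, 1]
    - [-0.5, 1.5, 2.5, 0, 1]
    - [-0.5, 1.5, 2.5, 0, 1]

```text
t: 25.82
position: [0.5632, -0.257, 0.0064]
eef_rot: [[0.555, 0.832, 0.0], [0.832, -0.555, -0.0], [0.0, 0.0, -1.0]]
wrist_force: [-1.3, 0.2, 3.9]
finger_gap: 0.322
```

```bash
python3 -c "
from h import *
go([.5632,-.2572,.0065],-33.8)"
```

```text
shift mm [-0.1  0.1 -0.1] turn 0.0019 | yaw -33.69 pos [ 0.5632 -0.257   0.0064] t 25.825 j [-29.8  21.7  84.8   0.   73.5   3.9] F [-1.3  0.2  3.9] gap 0.322
```

Call:
apply_moves:
  commands:
    - [0, 0, 0, 0, -0.1]
    - [0, 0, 3.5, 0, -0.1]
    - [0, 0, 3.5, 0, -0.1]
    - [0, 0, 3.5, 0, 1]
    - [0, 0, 3.5, 0, 1]
    - [0, 0, 3.5, 0, 1]
    - [0, 0, 3.5, 0, 1]
    - [0, 0, 3.5, 0, 1]

```text
t: 26.82
position: [0.5633, -0.2571, 0.0027]
eef_rot: [[0.555, 0.832, 0.0], [0.832, -0.555, -0.0], [0.0, 0.0, -1.0]]
wrist_force: [0.3, 0.8, 0.4]
finger_gap: 0.326
```

```bash
python3 -c "
from h import *
go([.5632,-.2572,.003],-33.8)"
```

```text
shift mm [-0.1 -0.  -0.3] turn 0.0019 | yaw -33.69 pos [ 0.5633 -0.2571  0.0027] t 26.825 j [-29.8  21.9  85.    0.   73.1   3.9] F [0.3 0.8 0.4] gap 0.326
```

Call:
apply_moves:
  commands:
    - [0, 0, -20, 0, 1]
    - [0, 0, -60, 0, 1]
    - [0, 0, -120, 0, 1]
    - [0, 0, -180, 0, 1]
    - [0, 0, -240, 0, 1]
    - [0, 0, -300, 0, 1]
    - [0, 0, -305, 0, 1]
    - [0, 0, -305, 0, 1]

```text
t: 27.82
position: [0.5628, -0.2568, 0.3071]
eef_rot: [[0.555, 0.832, -0.001], [0.832, -0.555, 0.001], [0.0, -0.001, -1.0]]
wrist_force: [-0.5, -0.6, -5.2]
finger_gap: 0.328
```

```bash
python3 -c "
from h import *
go([.45,-.2,.31],-30)
c=eyes.camera('wrist'); np.savez('pics/f3.npz',**c); cv2.imwrite('pics/f3.png',c['pixels'])"
```

```text
shift mm [ -15.3 -125.4   -2.8] turn -0.0644 | yaw -33.69 pos [ 0.5628 -0.2568  0.3071] t 27.825 j [-29.8  14.   59.7   0.  106.4   3.9] F [-0.5 -0.6 -5.2] gap 0.328
```

View pics/f3.png

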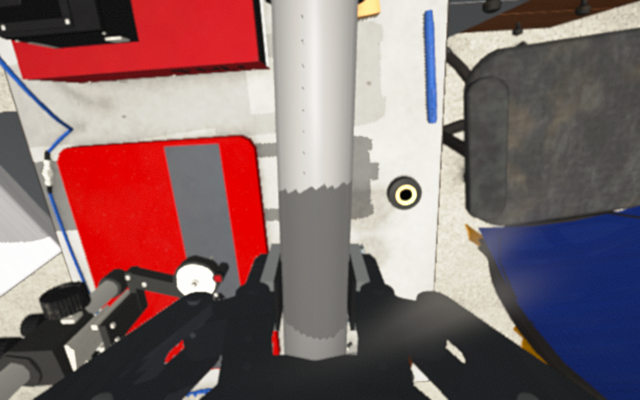

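Call:
apply_moves:
  commands:
    - [-15, -125, -3, -0.06, 1]
    - [-15, -125, -3, -0.06, 1]
    - [-15, -125, -3, -0.06, 1]
    - [-15, -125, -3, -0.06, 1]

```text
t: 28.38
position: [0.4503, -0.1999, 0.3085]
eef_rot: [[0.504, 0.864, -0.003], [0.864, -0.504, 0.002], [0.0, -0.003, -1.0]]
wrist_force: [1.5, 0.3, -3.6]
finger_gap: 0.327
```

```bash
python3 -c "
from h import *
go([.45,.15,.31],-26)
c=eyes.camera('side'); np.savez('pics/f4.npz',**c); cv2.imwrite('pics/f4.png',c['pixels'])"
```

```text
shift mm [ 302.1 -176.5   -0.9] turn -0.0742 | yaw -30.25 pos [ 0.4503 -0.1999  0.3085] t 28.375 j [-30.5  -2.4  77.4   0.  105.2  -0.3] F [ 1.5  0.3 -3.6] gap 0.327
```

View pics/f4.png

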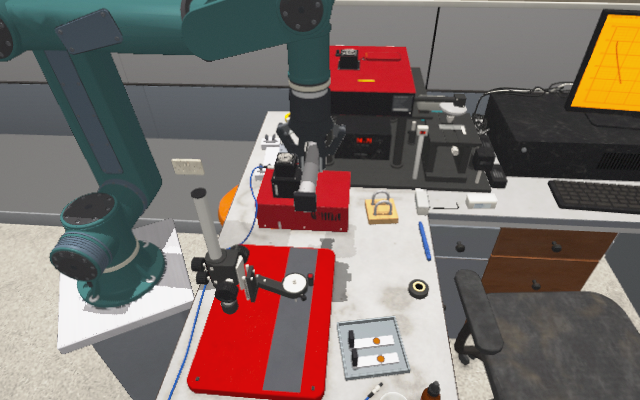

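Bar held level, high above the box; sliders in tray. Continue.

Call:
apply_moves:
  commands:
    - [302, -176, -1, -0.07, 1]
    - [302, -176, -1, -0.07, 1]
    - [302, -176, -1, -0.07, 1]
    - [302, -176, -1, -0.07, 1]
    - [302, -176, -1, -0.07, 1]
    - [302, -176, -1, -0.07, 1]
    - [302, -176, -1, -0.07, 1]

```text
t: 29.3
position: [0.4517, 0.1521, 0.3105]
eef_rot: [[0.438, 0.899, -0.002], [0.899, -0.438, 0.0], [-0.001, -0.002, -1.0]]
wrist_force: [-0.4, -1.1, -4.6]
finger_gap: 0.323
```

```bash
python3 -c "
from h import *
go(ch(-36,0,310),YC)"
```

```text
shift mm [158.9 -22.6   0.4] turn -0.0145 | yaw -25.95 pos [0.4517 0.1521 0.3105] t 29.3 j [ 11.8  -4.4  79.1   0.  105.4  37.7] F [-0.4 -1.1 -4.6] gap 0.323
```

Call:
apply_moves:
  commands:
    - [159, -22, 0, -0.0145, 1]
    - [159, -22, 0, -0.0145, 1]
    - [159, -22, 0, -0.0145, 1]
    - [159, -22, 0, -0.0145, 1]
    - [159, -22, 0, -0.0145, 1]

```text
t: 29.92
position: [0.5023, 0.3007, 0.3107]
eef_rot: [[0.43, 0.903, -0.001], [0.903, -0.43, -0.002], [-0.002, -0.001, -1.0]]
wrist_force: [-0.1, 0.6, -3.9]
finger_gap: 0.327
```

```bash
python3 -c "
from h import *
go(ch(-36,0,110),YC)
c=eyes.camera('top'); np.savez('pics/f5.npz',**c); crop(c,180,150,300,250,6,'pics/f5.png')"
```

```text
shift mm [  3.4  -2.9 200.7] turn -0.0064 | yaw -25.49 pos [0.5023 0.3007 0.3107] t 29.925 j [ 25.4   9.6  64.4  -0.  106.   50.9] F [-0.1  0.6 -3.9] gap 0.327
```

View pics/f5.png

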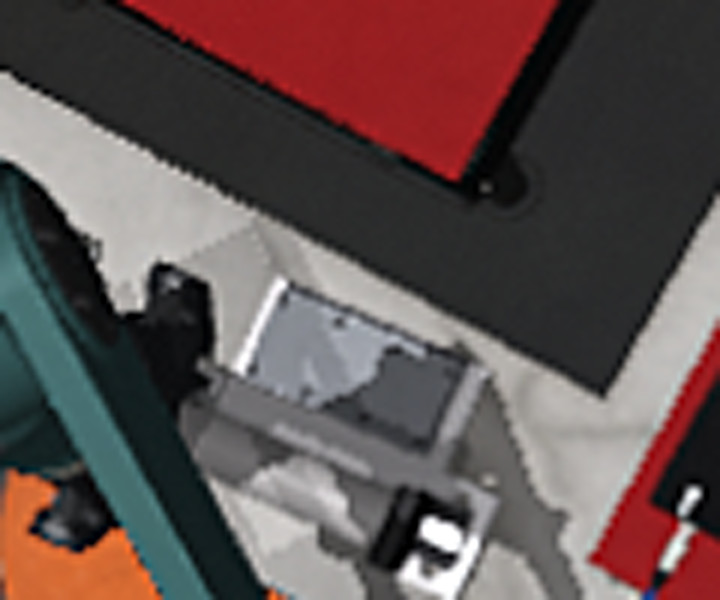

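Call:
apply_moves:
  commands:
    - [3, -3, 60, -0.006, 1]
    - [3, -3, 120, -0.006, 1]
    - [3, -3, 180, -0.006, 1]
    - [3, -3, 200, -0.006, 1]
    - [3, -3, 200, -0.006, 1]
    - [3, -3, 200, -0.006, 1]
    - [3, -3, 200, -0.006, 1]
    - [3, -3, 200, -0.006, 1]

```text
t: 30.98
position: [0.5009, 0.306, 0.1134]
eef_rot: [[0.424, 0.906, 0.003], [0.906, -0.424, 0.001], [0.002, 0.002, -1.0]]
wrist_force: [0.1, 0.3, -3.5]
finger_gap: 0.323
```

```bash
python3 -c "
from h import *
go(ch(-36,0,60),YC)
c=eyes.camera('wrist'); np.savez('pics/f6.npz',**c); cv2.imwrite('pics/f6.png',c['pixels'])
print(proj(c,[ch(-36,0,114),ch(-36,77,43),ch(-50,77,43),ch(-22,77,43),ch(0,59,30),ch(60,59,30)]).round(0).tolist())"
```

```text
shift mm [-1.3  0.4 53.4] turn 0.0008 | yaw -25.07 pos [0.5009 0.306  0.1134] t 30.975 j [25.9 12.5 83.6  0.  83.8 51. ] F [ 0.1  0.3 -3.5] gap 0.323
[[315.0, 262.0], [315.0, 99.0], [293.0, 99.0], [337.0, 99.0], [367.0, 127.0], [453.0, 127.0]]
```

View pics/f6.png

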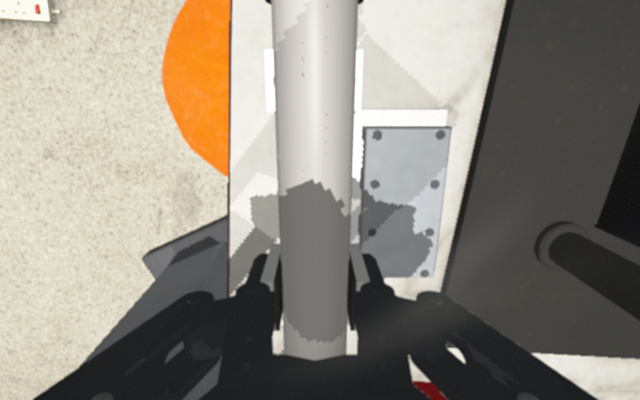

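```bash
echo 'TC=TC+RC@np.array([-.0012,0])' >> h.py; python3 -c "
from h import *
go(ch(-36,0,60),YC)"
```

```text
shift mm [-1.1 -0.6 52.9] turn 0.001 | yaw -25.06 pos [0.5007 0.306  0.1129] t 31.025 j [25.9 12.5 83.6  0.  83.8 51. ] F [-0.2  0.5 -3.9] gap 0.326
```

Call:
apply_moves:
  commands:
    - [-1, -1, 30, 0.001, 1]
    - [-1, -1, 50, 0.001, 1]
    - [-1, -1, 52, 0.001, 1]
    - [-1, -1, 52, 0.001, 1]
    - [-1, -1, 52, 0.001, 1]
    - [-1, -1, 52, 0.001, 1]

```text
t: 31.78
position: [0.4995, 0.3056, 0.0609]
eef_rot: [[0.425, 0.905, 0.002], [0.905, -0.425, 0.001], [0.002, 0.001, -1.0]]
wrist_force: [0.1, -0.9, -4.1]
finger_gap: 0.326
```

```bash
python3 -c "
from h import *
go(ch(-36,0,35),YC)
c=eyes.camera('side'); np.savez('pics/f7.npz',**c); crop(c,240,100,370,200,6,'pics/f7.png')"
```

```text
shift mm [-0.1  0.4 25.9] turn -0.0 | yaw -25.12 pos [0.4995 0.3056 0.0609] t 31.775 j [25.9 14.7 87.2  0.  78.  51. ] F [ 0.1 -0.9 -4.1] gap 0.326
```

View pics/f7.png

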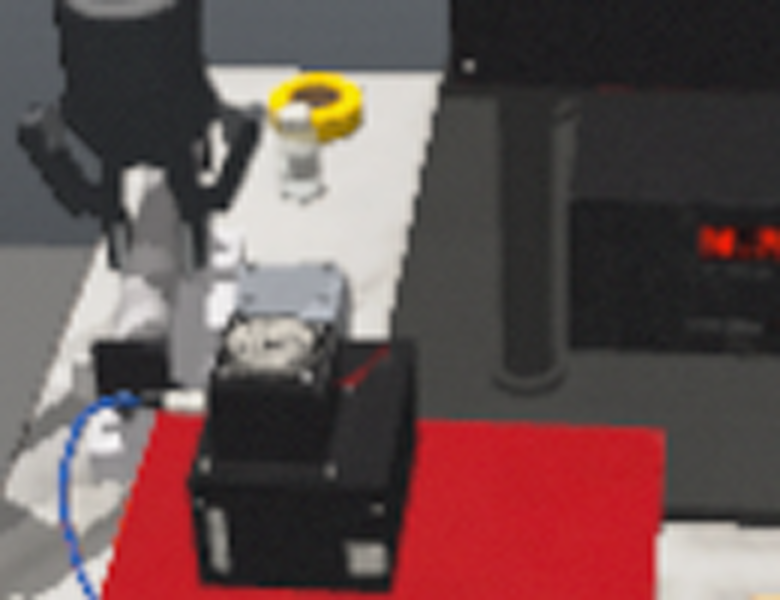

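Lower slowly in small steps to contact.

Call:
apply_moves:
  commands:
    - [0, 0, 6, 0, 1]
    - [0, 0, 12, 0, 1]
    - [0, 0, 17, 0, 1]
    - [0, 0, 20, 0, 1]
    - [0, 0, 22, 0, 1]
    - [0, 0, 23, 0, 1]
    - [0, 0, 23, 0, 1]
    - [0, 0, 23, 0, 1]

```text
t: 32.83
position: [0.4989, 0.3053, 0.0369]
eef_rot: [[0.425, 0.905, 0.0], [0.905, -0.425, 0.0], [0.0, 0.0, -1.0]]
wrist_force: [0.1, 0.1, -3.5]
finger_gap: 0.326
```

Call:
apply_moves:
  commands:
    - [0, 0, 1, 0, 1]
    - [0, 0, 2, 0, 1]
    - [0, 0, 2.5, 0, 1]
    - [0, 0, 2.5, 0, 1]

```text
t: 33.33
position: [0.4997, 0.3053, 0.0351]
eef_rot: [[0.425, 0.905, 0.002], [0.905, -0.425, 0.0], [0.001, 0.002, -1.0]]
wrist_force: [1.3, -1.4, 0.8]
finger_gap: 0.329
```

```bash
python3 -c "
from h import *
go(ch(-36,0,35),YC)"
```

```text
shift mm [0.1 0.1 0.1] turn -0.0001 | yaw -25.13 pos [0.4997 0.3053 0.0351] t 33.325 j [25.9 16.1 88.6 -0.  75.2 51. ] F [ 1.3 -1.4  0.8] gap 0.329
```

Call:
apply_moves:
  commands:
    - [0, 0, 0, 0, 0.1]
    - [0, 0, 0, 0, 0.1]
    - [0, 0, 0, 0, 0.1]
    - [0, 0, 0, 0, 0.1]
    - [0, 0, -20, 0, 0.1]
    - [0, 0, -70, 0, 0.1]
    - [0, 0, -120, 0, 0.1]
    - [0, 0, -170, 0, 0.1]

```text
t: 34.33
position: [0.4986, 0.3052, 0.2057]
eef_rot: [[0.424, 0.905, -0.0], [0.905, -0.424, 0.0], [0.0, -0.0, -1.0]]
wrist_force: [0.7, 1.3, -0.5]
finger_gap: 0.455
```

```bash
python3 -c "
from h import *
go(ch(-36,0,35),YC)
c=eyes.camera('wrist'); np.savez('pics/g1.npz',**c); cv2.imwrite('pics/g1.png',c['pixels'])"
```

```text
shift mm [  0.6   1.1 170.7] turn 0.0 | yaw -25.12 pos [0.4986 0.3052 0.2057] t 34.325 j [25.9  9.8 76.1  0.  94.1 51. ] F [ 0.7  1.3 -0.5] gap 0.455
```

View pics/g1.png

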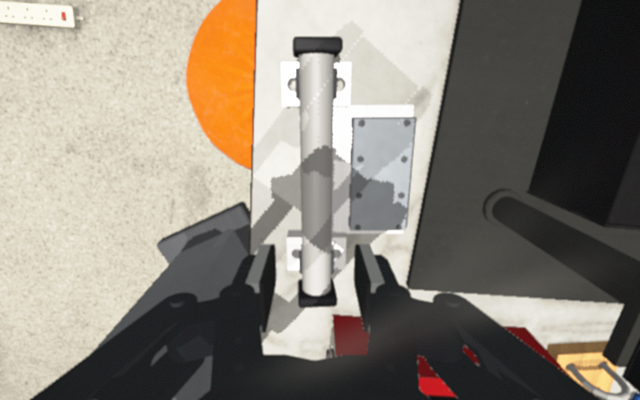

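```bash
python3 -c "
from h import *
go([.46,.3,.32],-25)
go([.46,-.1,.32],-19)"
```

```text
shift mm [ -22.4  -33.8 -105.8] turn -0.0021 | yaw -25.12 pos [0.5015 0.3066 0.2147] t 34.375 j [25.9  9.4 75.5  0.  94.2 51. ] F [1.9 0.6 5.7] gap 0.447
shift mm [-384.6  136.  -108.4] turn -0.1068 | yaw -25.12 pos [0.5015 0.3066 0.2147] t 34.375 j [25.9  9.4 75.5  0.  94.2 51. ] F [1.9 0.6 5.7] gap 0.447
```

```bash
python3 -c "
from h import *
go([.46,.3,.32],-25)
c=eyes.camera('wrist'); np.savez('pics/g2.npz',**c); cv2.imwrite('pics/g2.png',c['pixels'])
go([.46,.3,.32],-25)"
```

```text
shift mm [ -22.4  -33.8 -105.8] turn -0.0021 | yaw -25.12 pos [0.5015 0.3066 0.2147] t 34.375 j [25.9  9.4 75.5  0.  94.2 51. ] F [1.9 0.6 5.7] gap 0.447
shift mm [ -22.6  -33.9 -108. ] turn -0.0021 | yaw -25.12 pos [0.5017 0.3068 0.2126] t 34.425 j [25.9  9.5 75.7  0.  94.  51. ] F [1.  1.4 0.7] gap 0.45
```

View pics/g2.png

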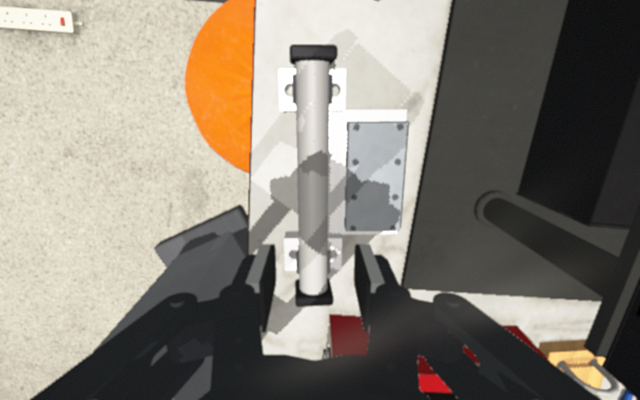

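Call:
apply_moves:
  commands:
    - [-22, -34, -60, 0, 0.1]
    - [-22, -34, -108, 0, 0.1]
    - [-385, 136, -108, -0.107, -0.4]
    - [-385, 136, -108, -0.107, -0.4]
    - [-385, 136, -108, -0.107, -0.4]
    - [-385, 136, -108, -0.107, -0.4]
    - [-385, 136, -108, -0.107, -0.4]
    - [-385, 136, -108, -0.107, -0.4]

```text
t: 35.42
position: [0.458, -0.0771, 0.3116]
eef_rot: [[0.325, 0.946, 0.0], [0.946, -0.325, 0.0], [0.0, -0.0, -1.0]]
wrist_force: [0.6, -0.9, -0.2]
finger_gap: 0.7
```

```bash
python3 -c "
from h import *
go([.6,-.115,.32],-19)"
```

```text
shift mm [ 10.3 146.6  -8.4] turn 0.0003 | yaw -18.98 pos [ 0.458  -0.0771  0.3116] t 35.425 j [-16.6  -6.1  80.5   0.  105.6   2.4] F [ 0.6 -0.9 -0.2] gap 0.7
```

Call:
apply_moves:
  commands:
    - [-20, 146, -8, 0, -0.4]
    - [-20, 146, -8, 0, -0.4]
    - [-20, 146, -8, 0, -0.4]
    - [-20, 146, -8, 0, -0.4]
    - [-20, 146, -8, 0, -0.4]
    - [-20, 146, -8, 0, -0.4]

```text
t: 36.17
position: [0.5892, -0.1409, 0.321]
eef_rot: [[0.325, 0.946, 0.001], [0.946, -0.325, -0.0], [0.0, 0.001, -1.0]]
wrist_force: [-0.5, 0.0, 0.1]
finger_gap: 0.703
```

```bash
python3 -c "
from h import *
go([.6,-.115,.32],-19)
c=eyes.camera('wrist'); np.savez('pics/h1.npz',**c); cv2.imwrite('pics/h1.png',c['pixels'])"
```

```text
shift mm [28.   1.8  1. ] turn 0.0008 | yaw -18.95 pos [ 0.5892 -0.1409  0.321 ] t 36.175 j [-1.880e+01  1.230e+01  6.010e+01  0.000e+00  1.075e+02  1.000e-01] F [-0.5  0.   0.1] gap 0.703
```

View pics/h1.png

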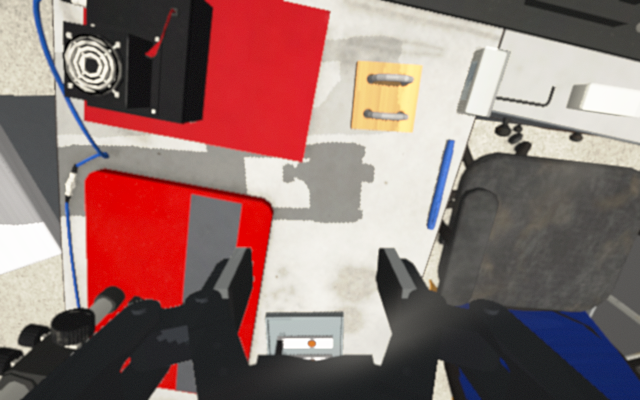

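```bash
python3 -c "
from h import *
c=load('pics/h1.npz'); crop(c,340,50,435,140,7,'pics/h1c.png')
P=onz(c,[[357,61],[424,65],[414,132],[352,128]],.02)[:,:2]; print(P.round(4),P.mean(0))
for i in range(4): 
    d=P[(i+1)%4]-P[i]; print(round(np.linalg.norm(d)*1000,1),np.degrees(np.arctan2(d[1],d[0])).round(2))
"
```

```text
[[ 0.6813 -0.0421]
 [ 0.7618 -0.0745]
 [ 0.729  -0.1533]
 [ 0.6504 -0.1208]] [ 0.70560026 -0.09766028]
86.8 -21.93
85.4 -112.63
85.1 157.51
84.5 68.56
```

View pics/h1c.png

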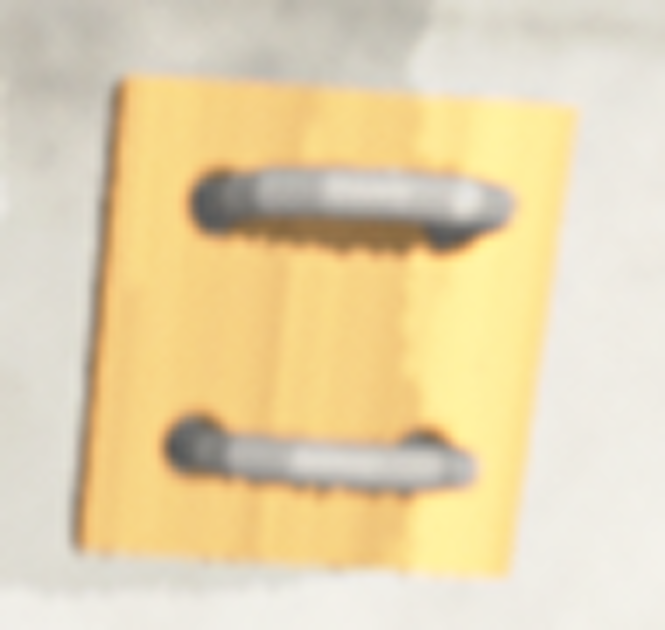

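```bash
python3 -c "
from h import *
go([.692,-.130,.17],-22)"
```

```text
shift mm [ 43.8  93.4 151.2] turn 0.0532 | yaw -18.95 pos [ 0.5893 -0.141   0.3211] t 36.225 j [-1.880e+01  1.230e+01  6.010e+01  0.000e+00  1.075e+02  1.000e-01] F [-0.2 -0.   0.3] gap 0.697
```

Call:
apply_moves:
  commands:
    - [20, 60, 20, 0.053, -0.4]
    - [44, 93, 70, 0.053, -0.4]
    - [44, 93, 120, 0.053, -0.4]
    - [44, 93, 151, 0.053, -0.4]
    - [44, 93, 151, 0.053, -0.4]
    - [44, 93, 151, 0.053, -0.4]
    - [44, 93, 151, 0.053, -0.4]

```text
t: 37.1
position: [0.6934, -0.1307, 0.173]
eef_rot: [[0.375, 0.927, 0.006], [0.927, -0.375, -0.001], [0.001, 0.006, -1.0]]
wrist_force: [0.7, -0.6, -0.6]
finger_gap: 0.702
```

```bash
python3 -c "
from h import *
go([.692,-.130,.17],-22)
c=eyes.camera('wrist'); np.savez('pics/h2.npz',**c); cv2.imwrite('pics/h2.png',c['pixels']);crop(c,250,80,430,220,4,'pics/h2c.png')"
```

```text
shift mm [ 0.1 -1.6  3. ] turn -0.0005 | yaw -22.03 pos [ 0.6934 -0.1307  0.173 ] t 37.1 j [-15.3  25.7  59.5   0.   94.4   6.8] F [ 0.7 -0.6 -0.6] gap 0.702
```

View pics/h2.png

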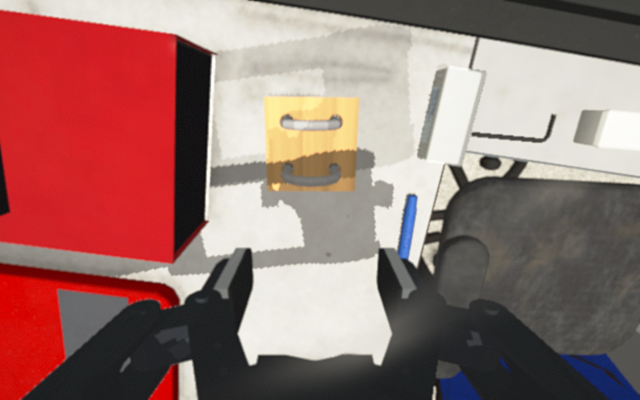

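View pics/h2c.png

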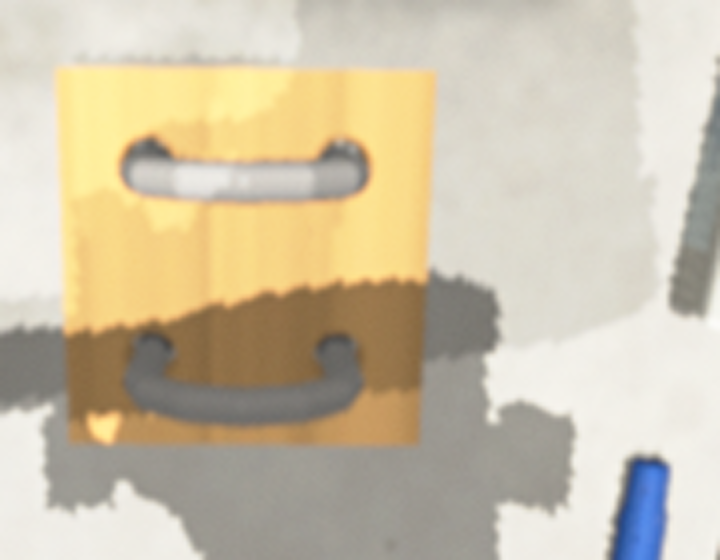

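```bash
python3 - <<'E'
from h import *
c=load('pics/h2.npz'); q=lambda p:np.array(p)/4+[249.6,79.6]
P=onz(c,q([[56,68],[436,70],[420,443],[70,443]]),.02)[:,:2]; print(P.mean(0).round(4),[np.linalg.norm(P[(i+1)%4]-P[i]).round(4) for i in range(4)]); d=P[1]-P[0]; print(np.degrees(np.arctan2(d[1],d[0])))
for n,p in(("near legs",[[153,352],[336,352]]),("far legs",[[148,150],[346,150]])):
    L=onz(c,q(p),.022)[:,:2]; d=L[1]-L[0]; print(n,L.mean(0).round(4),np.linalg.norm(d).round(4),np.degrees(np.arctan2(d[1],d[0])).round(1))
print("near bow",onz(c,q([[246,402]]),.067)[0].round(4),"far bow",onz(c,q([[246,178]]),.067)[0].round(4))
E
```

```text
[ 0.7046 -0.0971] [np.float64(0.0837), np.float64(0.0854), np.float64(0.0838), np.float64(0.0857)]
-22.346702557569316
near legs [ 0.6968 -0.1157] 0.0426 -22.1
far legs [ 0.7146 -0.0736] 0.0441 -22.1
near bow [ 0.6969 -0.1168  0.067 ] far bow [ 0.7134 -0.0764  0.067 ]
```

```bash
python3 -c "
from h import *
go([.6968,-.1163,.10],-22.1)"
```

```text
shift mm [14.6 -2.5 72.6] turn 0.0011 | yaw -22.04 pos [ 0.6933 -0.1307  0.1726] t 37.15 j [-15.3  25.8  59.6   0.   94.4   6.8] F [0.2 0.6 0.1] gap 0.698
```

Call:
apply_moves:
  commands:
    - [14.5, -2, 20, 0.001, -0.6]
    - [14.5, -2, 60, 0.001, -0.6]
    - [14.5, -2, 71, 0.001, -0.6]
    - [14.5, -2, 71, 0.001, -0.6]
    - [14.5, -2, 71, 0.001, -0.6]
    - [14.5, -2, 71, 0.001, -0.6]
  newtons: 60

```text
t: 37.9
position: [0.6969, -0.1164, 0.1004]
eef_rot: [[0.376, 0.927, 0.004], [0.927, -0.376, -0.001], [0.001, 0.004, -1.0]]
wrist_force: [-0.2, 0.2, 0.4]
finger_gap: 0.803
```

```bash
python3 -c "
from h import *
go([.6968,-.1163,.026],-22.1)
c=eyes.camera('wrist'); np.savez('pics/h3.npz',**c); cv2.imwrite('pics/h3.png',c['pixels'])"
```

```text
shift mm [ 0.  -0.4 74.4] turn 0.0001 | yaw -22.1 pos [ 0.6969 -0.1164  0.1004] t 37.9 j [-14.1  27.7  65.1   0.   87.    8. ] F [-0.2  0.2  0.4] gap 0.803
```

View pics/h3.png

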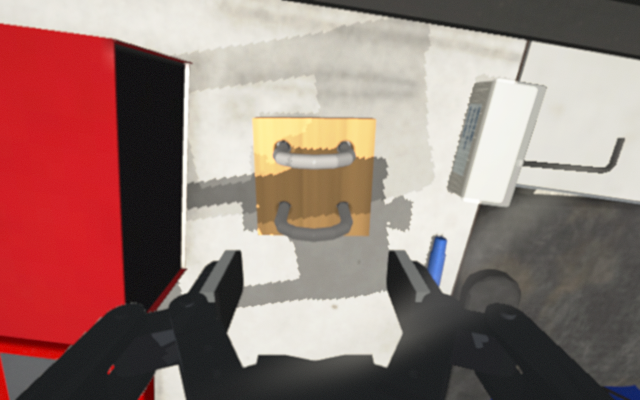

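```bash
python3 - <<'E'
from h import *
c=load('pics/h3.npz'); s=env.observe(); R=s['eef_rot'];p=s['position']
for n,uv,z in(("top far",[112,40],.106),("top near",[125,345],.106),("bot far",[190,64],0),("bot near",[184,268],0)):
    X=onz(c,[uv],z)[0]; print(n,X.round(3),"tool",(R.T@(X-p)*1000).round(0))
E
```

```text
top far [0.661 0.004 0.106] tool [ 98. -79.  -6.]
top near [ 0.587 -0.123  0.106] tool [-47. -99.  -6.]
bot far [0.654 0.009 0.   ] tool [100. -87. 100.]
bot near [ 0.571 -0.132  0.   ] tool [ -61. -111.  100.]
```

Call:
apply_moves:
  commands:
    - [0, 0, 35, 0, -0.6]
    - [0, 0, 65, 0, -0.6]
    - [0, 0, 72, 0, -0.6]
    - [0, 0, 72, 0, -0.6]
    - [0, 0, 72, 0, -0.6]
    - [0, 0, 72, 0, -0.6]

```text
t: 38.7
position: [0.6969, -0.1164, 0.0281]
eef_rot: [[0.376, 0.927, 0.003], [0.927, -0.376, -0.001], [0.001, 0.003, -1.0]]
wrist_force: [0.8, -0.3, 0.5]
finger_gap: 0.8
```

```bash
python3 -c "
from h import *
go([.6968,-.1163,.026],-22.1)
c=eyes.camera('wrist'); np.savez('pics/h4.npz',**c); cv2.imwrite('pics/h4.png',c['pixels'])"
```

```text
shift mm [ 0.1 -0.2  2.1] turn 0.0002 | yaw -22.09 pos [ 0.6969 -0.1164  0.0281] t 38.7 j [-14.1  30.6  69.4   0.   79.8   8. ] F [ 0.8 -0.3  0.5] gap 0.8
```

View pics/h4.png

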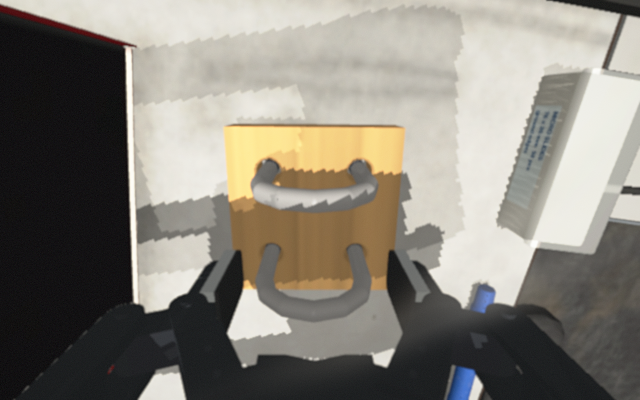

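Call:
apply_moves:
  commands:
    - [0, 0, 0, 0, -0.6]
    - [0, 0, 0, 0, 1]
    - [0, 0, 0, 0, 1]
    - [0, 0, 0, 0, 1]
    - [0, 0, 0, 0, 1]
    - [0, 0, 0, 0, 1]
    - [0, 0, 0, 0, 1]

```text
t: 39.62
position: [0.6963, -0.1163, 0.0269]
eef_rot: [[0.376, 0.927, 0.001], [0.927, -0.376, -0.0], [0.0, 0.001, -1.0]]
wrist_force: [-0.0, 0.9, 6.3]
finger_gap: 0.574
```

Call:
apply_moves:
  commands:
    - [0, 0, 0, 0, 1]
    - [0, 0, -20, 0, 1]
    - [0, 0, -60, 0, 1]
    - [0, 0, -120, 0, 1]
    - [0, 0, -180, 0, 1]
    - [0, 0, -240, 0, 1]
    - [0, 0, -295, 0, 1]
    - [0, 0, -295, 0, 1]

```text
t: 40.62
position: [0.6967, -0.1163, 0.3297]
eef_rot: [[0.376, 0.927, 0.013], [0.927, -0.376, -0.003], [0.002, 0.013, -1.0]]
wrist_force: [-1.0, -0.2, 0.5]
finger_gap: 0.579
```

```bash
python3 -c "
from h import *
go([.46,-.1,.32],-22.1)
go([.46,.29,.32],YC)
c=eyes.camera('wrist'); np.savez('pics/h5.npz',**c); cv2.imwrite('pics/h5.png',c['pixels'])"
```

```text
shift mm [ -73.9 -225.6    6.6] turn 0.0003 | yaw -22.08 pos [ 0.6967 -0.1163  0.3297] t 40.625 j [-14.1  26.4  40.9   0.  111.9   8. ] F [-1.  -0.2  0.5] gap 0.579
shift mm [ 287.5 -372.2    5.4] turn 0.053 | yaw -22.08 pos [ 0.6967 -0.1163  0.3297] t 40.625 j [-14.1  26.4  40.9   0.  111.9   8. ] F [-1.  -0.2  0.5] gap 0.579
```

View pics/h5.png

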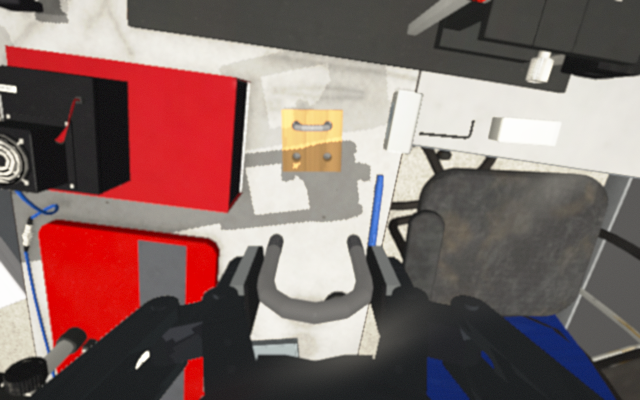

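Call:
apply_moves:
  commands:
    - [-74, -226, 5, 0, 1]
    - [-74, -226, 5, 0, 1]
    - [-74, -226, 5, 0, 1]
    - [-74, -226, 5, 0, 1]
    - [287, -372, 5, 0.053, 1]
    - [287, -372, 5, 0.053, 1]
    - [287, -372, 5, 0.053, 1]
    - [287, -372, 5, 0.053, 1]

```text
t: 41.68
position: [0.4575, 0.1518, 0.3136]
eef_rot: [[0.425, 0.905, -0.004], [0.905, -0.425, -0.001], [-0.003, -0.004, -1.0]]
wrist_force: [1.0, 0.4, 0.1]
finger_gap: 0.581
```

```bash
python3 -c "
from h import *
go(ch(-36,90,300),YC)"
```

```text
shift mm [247.  -26.9  13. ] turn -0.0006 | yaw -25.16 pos [0.4575 0.1518 0.3136] t 41.675 j [ 11.6  -3.6  78.   -0.  105.9  36.8] F [1.  0.4 0.1] gap 0.581
```

Call:
apply_moves:
  commands:
    - [170, -27, 0, 0, 1]
    - [170, -27, 0, 0, 1]
    - [170, -27, 0, 0, 1]
    - [170, -27, 50, 0, 1]
    - [170, -27, 100, 0, 1]
    - [170, -27, 130, 0, 1]
    - [170, -27, 130, 0, 1]
    - [170, -27, 130, 0, 1]

```text
t: 42.68
position: [0.5067, 0.3156, 0.1866]
eef_rot: [[0.425, 0.905, 0.0], [0.905, -0.425, 0.0], [0.0, 0.0, -1.0]]
wrist_force: [0.9, -0.7, -0.2]
finger_gap: 0.579
```

```bash
python3 -c "
from h import *
go(ch(-36,20,180),YC)
c=eyes.camera('wrist'); np.savez('pics/i1.npz',**c); cv2.imwrite('pics/i1.png',c['pixels']); crop(c,250,60,450,200,4,'pics/i1c.png')
print(proj(c,[ch(-58,90,22),ch(-14,90,22),ch(0,59,30),ch(60,59,30)]).round(1).tolist())"
```

```text
shift mm [ 7.8 -1.8  6.6] turn -0.0001 | yaw -25.13 pos [0.5067 0.3156 0.1866] t 42.675 j [26.5 11.7 76.1  0.  92.3 51.6] F [ 0.9 -0.7 -0.2] gap 0.579
[[288.3, 97.2], [336.4, 97.2], [351.5, 132.4], [416.6, 132.5]]
```

View pics/i1.png

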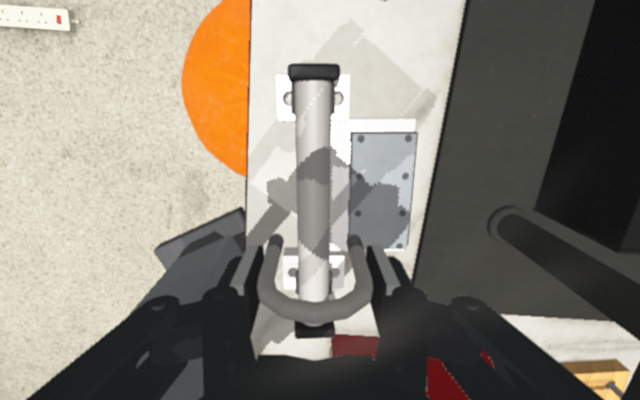

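View pics/i1c.png

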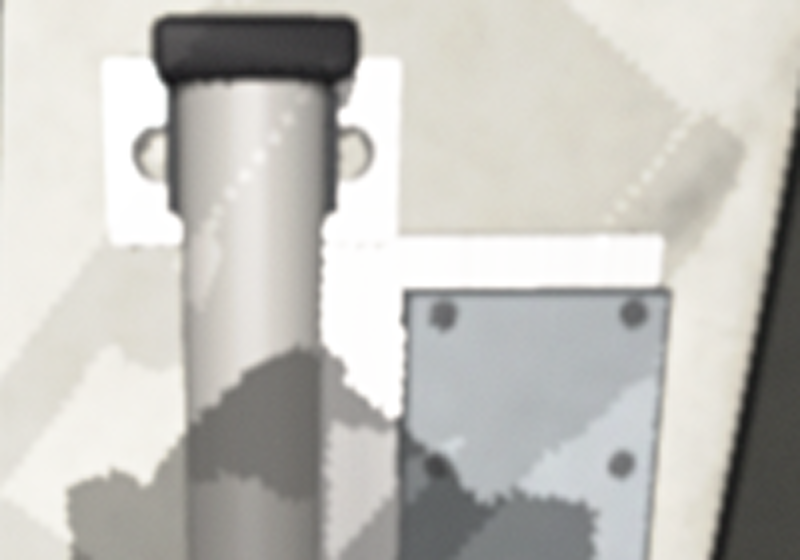

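```bash
python3 -c "
from h import *
c=load('pics/i1.npz'); crop(c,240,215,390,340,5,'pics/i1d.png')
p=np.array([0.5067,0.3156,0.1866]);R=env.observe()['eef_rot']; p=env.observe()['position']
for T in ([0,22,26.9],[0,-22,26.9],[0,22,-18],[0,-22,-18],[0,0,-40]): print(T,proj(c,[p+R@np.array(T)/1000]).round(1), ((proj(c,[p+R@np.array(T)/1000])-[239.6,214.6])*5).round(0))
"
```

```text
[0, 22, 26.9] [[353.4 236.9]] [[569. 112.]]
[0, -22, 26.9] [[276.4 236.9]] [[184. 111.]]
[0, 22, -18] [[365.1 279. ]] [[627. 322.]]
[0, -22, -18] [[264.5 278.9]] [[125. 322.]]
[0, 0, -40] [[314.7 310.6]] [[376. 480.]]
```

View pics/i1d.png

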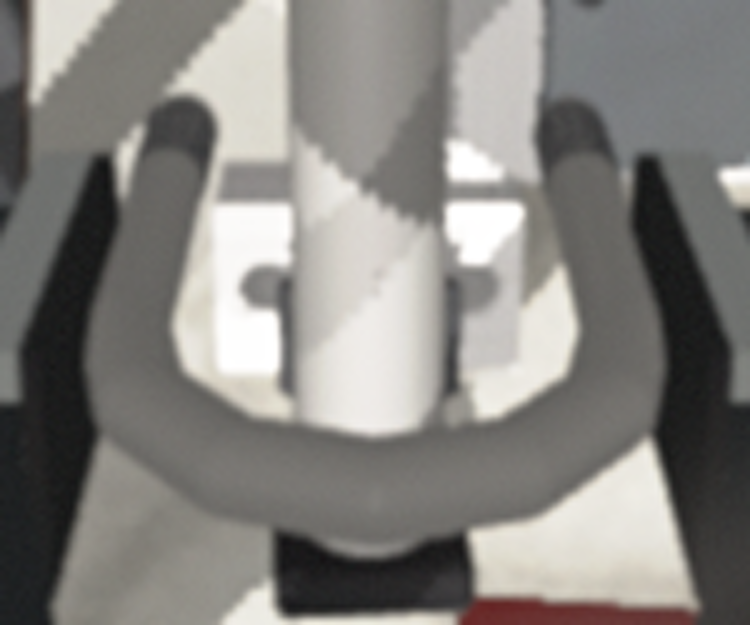

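```bash
python3 -c "
from h import *
go(ch(-35.4,90.5,107),YC)"
```

```text
shift mm [77.6 -1.7 80.9] turn -0.0002 | yaw -25.13 pos [0.5072 0.3158 0.1878] t 42.725 j [26.5 11.6 76.   0.  92.2 51.6] F [-0.  -0.2 -1.2] gap 0.579
```

Call:
apply_moves:
  commands:
    - [60, -1.7, 0, 0, 1]
    - [78, -1.7, 20, 0, 1]
    - [78, -1.7, 60, 0, 1]
    - [78, -1.7, 77, 0, 1]
    - [78, -1.7, 77, 0, 1]
    - [78, -1.7, 77, 0, 1]
    - [78, -1.7, 77, 0, 1]
    - [78, -1.7, 77, 0, 1]

```text
t: 43.72
position: [0.5388, 0.3872, 0.1107]
eef_rot: [[0.425, 0.905, 0.002], [0.905, -0.425, 0.001], [0.002, 0.001, -1.0]]
wrist_force: [0.1, -0.6, -1.8]
finger_gap: 0.578
```

```bash
python3 -c "
from h import *
go(ch(-35.4,90.5,100),YC)
c=eyes.camera('wrist'); np.savez('pics/i2.npz',**c); cv2.imwrite('pics/i2.png',c['pixels']); crop(c,240,190,400,340,5,'pics/i2c.png')
go(ch(-35.4,90.5,100),YC)
p=env.observe()['position'];R=env.observe()['eef_rot']
print(((proj(c,[ch(-57.3,89.2,22),ch(-13.3,89.2,22)]+[p+R@np.array(T)/1000 for T in([0,22,26.9],[0,-22,26.9])])-[239.6,189.6])*5).round(0).tolist())"
```

```text
shift mm [-0.2  0.1 10.7] turn -0.0002 | yaw -25.13 pos [0.5388 0.3872 0.1107] t 43.725 j [30.8 22.  71.8  0.  86.1 55.9] F [ 0.1 -0.6 -1.8] gap 0.578
shift mm [-0.1  0.2 10.3] turn -0.0002 | yaw -25.13 pos [0.5386 0.3871 0.1103] t 43.775 j [30.8 22.  71.8  0.  86.1 55.9] F [-0.4  0.3 -0.5] gap 0.578
[[229.0, 81.0], [519.0, 81.0], [562.0, 236.0], [181.0, 236.0]]
```

View pics/i2c.png

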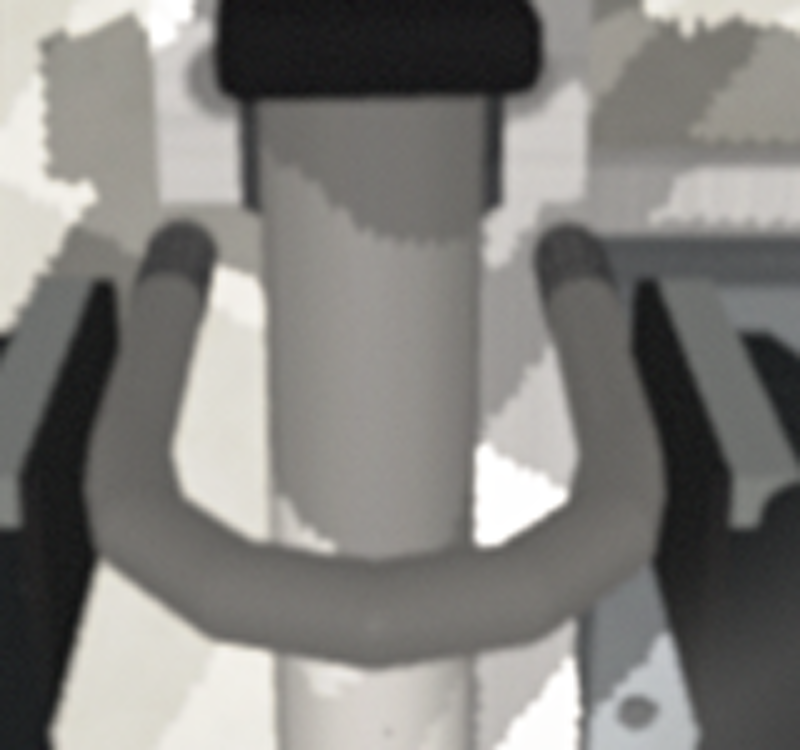

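Call:
apply_moves:
  commands:
    - [0, -0.3, 15, 0, 1]
    - [0, -0.3, 30, 0, 1]
    - [0, -0.3, 40, 0, 1]
    - [0, -0.3, 40, 0, 1]
    - [0, -0.3, 40, 0, 1]
    - [0, -0.3, 40, 0, 1]

```text
t: 44.52
position: [0.5379, 0.3875, 0.0698]
eef_rot: [[0.425, 0.905, -0.0], [0.905, -0.425, 0.001], [0.001, -0.0, -1.0]]
wrist_force: [0.3, 0.2, -0.0]
finger_gap: 0.577
```

```bash
python3 -c "
from h import *
go(ch(-35.7,90.5,52),YC)
c=eyes.camera('wrist'); np.savez('pics/i3.npz',**c); cv2.imwrite('pics/i3.png',c['pixels']); crop(c,240,170,400,320,5,'pics/i3c.png')
p=env.observe()['position'];R=env.observe()['eef_rot']
print(((proj(c,[ch(-57.7,89.2,22),ch(-13.7,89.2,22)]+[p+R@np.array(T)/1000 for T in([0,22,26.9],[0,-22,26.9])])-[239.6,169.6])*5).round(0).tolist())"
```

```text
shift mm [-0.1  0.7 17.8] turn -0.0001 | yaw -25.13 pos [0.5379 0.3875 0.0698] t 44.525 j [30.8 23.6 74.5  0.1 81.9 56. ] F [ 0.3  0.2 -0. ] gap 0.577
[[206.0, 280.0], [551.0, 280.0], [565.0, 336.0], [182.0, 336.0]]
```

View pics/i3c.png

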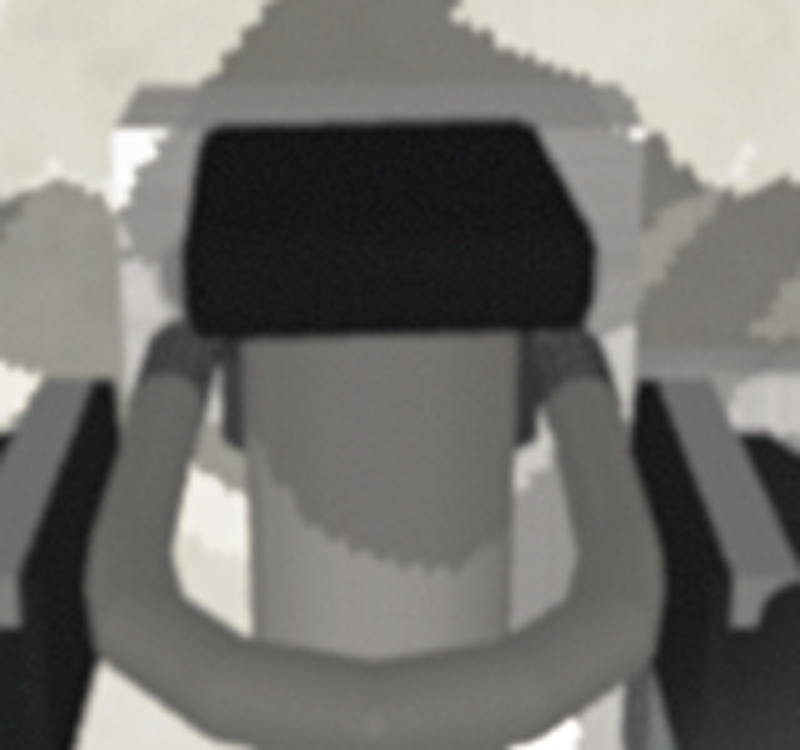

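Call:
apply_moves:
  commands:
    - [0, 0, 8, 0, 1]
    - [0, 0, 16, 0, 1]
    - [0, 0, 22, 0, 1]
    - [0, 0, 26, 0, 1]
    - [0, 0, 26, 0, 1]
    - [0, 0, 26, 0, 1]

```text
t: 45.32
position: [0.5377, 0.3865, 0.0417]
eef_rot: [[0.425, 0.905, -0.001], [0.905, -0.425, -0.001], [-0.002, -0.001, -1.0]]
wrist_force: [2.7, -0.1, -3.9]
finger_gap: 0.573
```

```bash
python3 -c "
from h import *
go(ch(-35.7,90.5,31),YC)
print(env.observe()['torque'])"
```

```text
shift mm [ 0.9  0.4 10.7] turn -0.0003 | yaw -25.14 pos [0.5377 0.3865 0.0417] t 45.325 j [30.8 24.8 76.1 -0.  79.2 56. ] F [ 2.7 -0.1 -3.9] gap 0.573
[-0.04009061 -0.50566082  0.04329135]
```

Call:
apply_moves:
  commands:
    - [0, 0, 4, 0, 1]
    - [0, 0, 8, 0, 1]
    - [0, 0, 11, 0, 1]
    - [0, 0, 11, 0, 1]
    - [0, 0, 11, 0, 1]

```text
t: 45.95
position: [0.5381, 0.3872, 0.0315]
eef_rot: [[0.425, 0.905, 0.0], [0.905, -0.425, 0.0], [0.0, 0.0, -1.0]]
wrist_force: [4.7, 1.4, -1.9]
finger_gap: 0.578
```

```bash
python3 -c "
from h import *
go(ch(-35.7,90.5,31),YC)
print(env.observe()['torque'])
c=eyes.camera('wrist'); np.savez('pics/i4.npz',**c); cv2.imwrite('pics/i4.png',c['pixels'])"
```

```text
shift mm [0.1 0.4 0.5] turn -0.0001 | yaw -25.12 pos [0.5381 0.3872 0.0315] t 45.95 j [30.8 25.4 76.6  0.  78.  56. ] F [ 4.7  1.4 -1.9] gap 0.578
[ 0.18773279 -0.5631313   0.01683974]
```

View pics/i4.png

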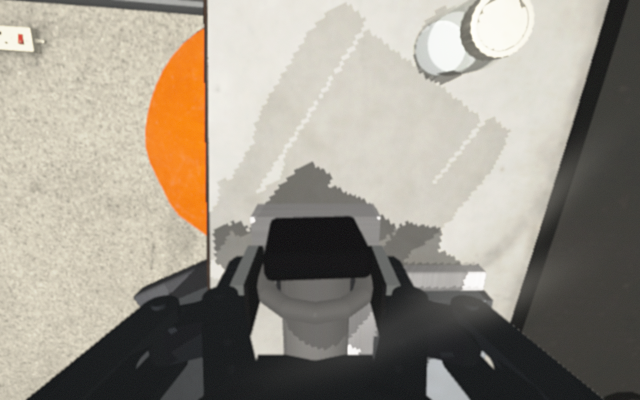

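Call:
apply_moves:
  commands:
    - [0, 0, 1, 0, 1]
    - [0, 0, 1, 0, -0.6]
    - [0, 0, 1, 0, -0.6]
    - [0, 0, 1, 0, -0.6]
    - [0, 0, 1, 0, -0.6]
    - [0, 0, -10, 0, -0.6]
    - [0, 0, -50, 0, -0.6]
    - [0, 0, -50, 0, -0.6]

```text
t: 47.0
position: [0.5407, 0.3888, 0.0881]
eef_rot: [[0.424, 0.905, 0.009], [0.905, -0.425, 0.005], [0.009, 0.006, -1.0]]
wrist_force: [1.1, -0.0, -0.8]
finger_gap: 0.801
```

Call:
apply_moves:
  commands:
    - [0, 0, -50, 0, -0.6]
    - [0, 0, -110, 0, -0.6]
    - [-30, 0, -170, 0, -0.6]
    - [-90, 0, -210, 0, -0.6]
    - [-140, 0, -220, 0, -0.6]
    - [-140, 0, -220, 0, -0.6]
    - [-140, 0, -220, 0, -0.6]

```text
t: 47.88
position: [0.4785, 0.2604, 0.302]
eef_rot: [[0.425, 0.905, 0.0], [0.905, -0.425, 0.001], [0.001, -0.0, -1.0]]
wrist_force: [0.1, 0.6, 0.4]
finger_gap: 0.798
```

```bash
python3 -c "
from h import *
go([.46,.2,.32],-25)
go([.46,-.1,.32],-22)
c=eyes.camera('wrist'); np.savez('pics/i5.npz',**c); cv2.imwrite('pics/i5.png',c['pixels'])"
```

```text
shift mm [-62.5   8.9 -18.1] turn -0.0025 | yaw -25.14 pos [0.4785 0.2604 0.302 ] t 47.875 j [ 22.6   4.2  71.5   0.  104.3  47.7] F [0.1 0.6 0.4] gap 0.798
shift mm [-334.1  136.4  -18.3] turn -0.0549 | yaw -25.14 pos [0.4785 0.2604 0.302 ] t 47.875 j [ 22.6   4.2  71.5   0.  104.3  47.7] F [0.1 0.6 0.4] gap 0.798
```

View pics/i5.png

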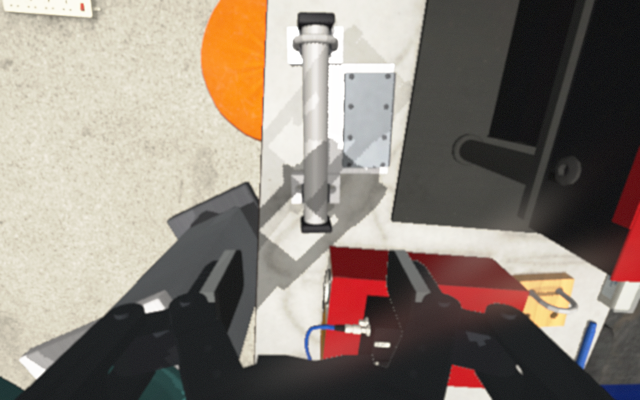

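Call:
apply_moves:
  commands:
    - [-334, 136, -18, -0.053, -0.6]
    - [-334, 136, -18, -0.053, -0.6]
    - [-334, 136, -18, -0.053, -0.6]
    - [-334, 136, -18, -0.053, -0.6]
    - [-334, 136, -18, -0.053, -0.6]
    - [-334, 136, -18, -0.053, -0.6]
    - [-334, 136, -18, -0.053, -0.6]

```text
t: 48.8
position: [0.4604, -0.1022, 0.3184]
eef_rot: [[0.38, 0.925, -0.003], [0.925, -0.38, 0.001], [-0.0, -0.003, -1.0]]
wrist_force: [-0.6, 1.5, -0.2]
finger_gap: 0.805
```

```bash
python3 -c "
from h import *
go([.711,-.082,.16],-22.1)"
```

```text
shift mm [114.1 224.6 157.6] turn -0.0043 | yaw -22.35 pos [ 0.4604 -0.1022  0.3184] t 48.8 j [-19.4  -5.   78.7  -0.  106.4   2.9] F [-0.6  1.5 -0.2] gap 0.805
```

Call:
apply_moves:
  commands:
    - [28, 56, 0, -0.004, -0.6]
    - [56, 112, 0, -0.004, -0.6]
    - [85, 168, 0, -0.004, -0.6]
    - [114, 225, 20, -0.004, -0.6]
    - [114, 225, 75, -0.004, -0.6]
    - [114, 225, 130, -0.004, -0.6]
    - [114, 225, 157, -0.004, -0.6]
    - [114, 225, 157, -0.004, -0.6]

```text
t: 49.8
position: [0.7097, -0.076, 0.1569]
eef_rot: [[0.37, 0.929, -0.01], [0.929, -0.37, 0.003], [-0.001, -0.01, -1.0]]
wrist_force: [0.3, -0.0, -0.7]
finger_gap: 0.801
```

```bash
python3 -c "
from h import *
go([.714,-.075,.1],-22.1)
c=eyes.camera('wrist'); np.savez('pics/j1.npz',**c); cv2.imwrite('pics/j1.png',c['pixels']); crop(c,250,140,390,280,5,'pics/j1c.png')
go([.714,-.075,.1],-22.1)
print(((proj(c,[[.714,-.075,.067]])-[249.6,139.6])*5))"
```

```text
shift mm [ 2.6  4.2 56.9] turn 0.0068 | yaw -21.71 pos [ 0.7097 -0.076   0.1569] t 49.8 j [-10.7  27.8  58.4   0.   94.3  11. ] F [ 0.3 -0.  -0.7] gap 0.801
shift mm [ 2.6  2.5 60.6] turn 0.0064 | yaw -21.73 pos [ 0.711  -0.0766  0.1606] t 49.85 j [-10.7  27.7  58.2   0.   94.3  11. ] F [0.6 1.3 1.1] gap 0.802
[[353.65719458 301.3915694 ]]
```

View pics/j1.png

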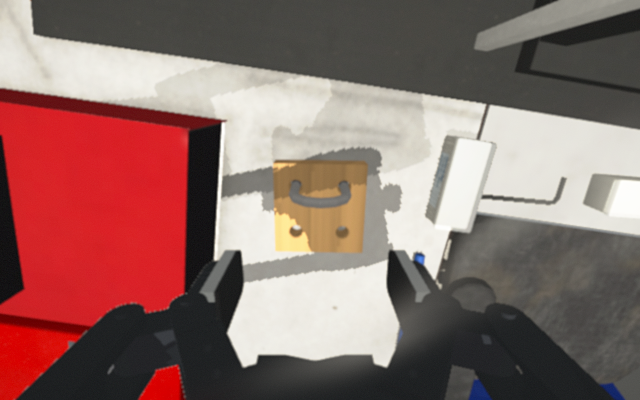

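View pics/j1c.png

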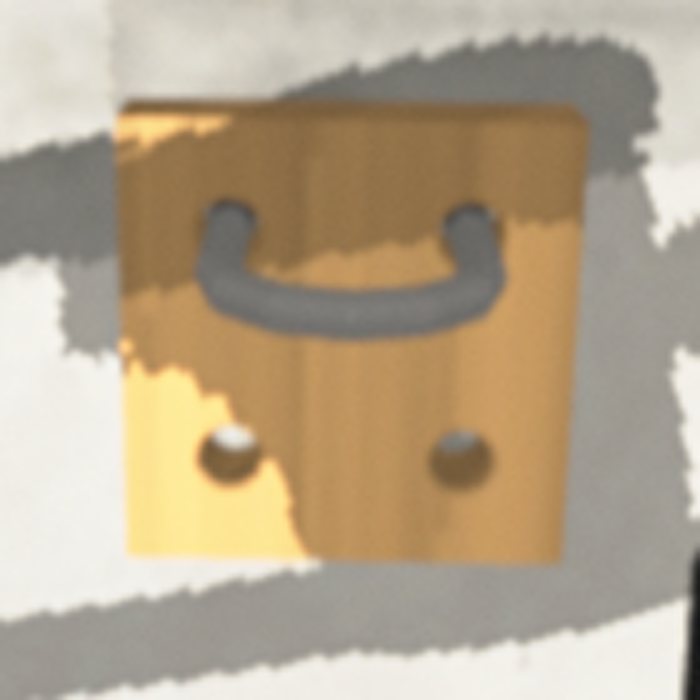

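```bash
python3 -c "
from h import *
c=eyes.camera('wrist'); np.savez('pics/j2.npz',**c); crop(c,250,140,390,280,5,'pics/j2c.png')
go([.714,-.075,.1],-22.1)
"
```

```text
shift mm [ 2.8  1.1 63.4] turn 0.006 | yaw -21.76 pos [ 0.7119 -0.0773  0.1634] t 49.9 j [-10.7  27.6  58.1   0.   94.3  11. ] F [-0.2  0.1  1.4] gap 0.8
```

View pics/j2c.png

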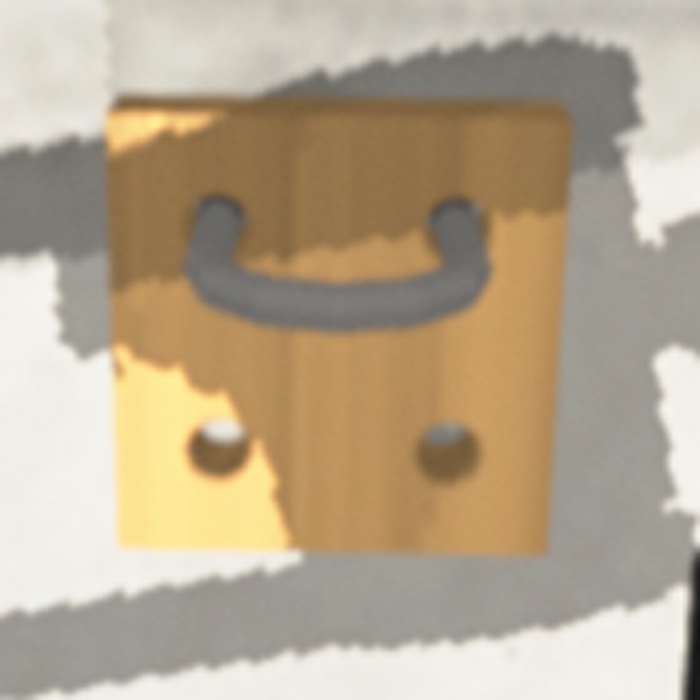

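```bash
python3 -c "
from h import *
c=load('pics/j2.npz'); q=lambda p:np.array(p)/5+[249.6,139.6]
L=onz(c,q([[217,220],[457,220]]),.022)[:,:2]; d=L[1]-L[0]; print(L.mean(0).round(4),np.linalg.norm(d).round(4),np.degrees(np.arctan2(d[1],d[0])).round(1))
print(onz(c,q([[341,303]]),.067)[0].round(4)); print(onz(c,q([[219,448],[448,451]]),.02).mean(0).round(4))
go([.714,-.0755,.1],-22.1)"
```

```text
[ 0.7137 -0.0747] 0.0435 -21.7
[ 0.7135 -0.0764  0.067 ]
[ 0.6962 -0.1169  0.02  ]
shift mm [ 2.4  1.3 63.4] turn 0.006 | yaw -21.76 pos [ 0.7119 -0.0773  0.1634] t 49.9 j [-10.7  27.6  58.1   0.   94.3  11. ] F [-0.2  0.1  1.4] gap 0.8
```

Call:
apply_moves:
  commands:
    - [1.2, 1, 20, 0.002, -0.6]
    - [1.2, 1, 60, 0.002, -0.6]
    - [1.2, 1, 63, 0.002, -0.6]
    - [1.2, 1, 63, 0.002, -0.6]
    - [1.2, 1, 63, 0.002, -0.6]

```text
t: 50.52
position: [0.7139, -0.0783, 0.1029]
eef_rot: [[0.374, 0.927, 0.004], [0.927, -0.374, -0.001], [0.001, 0.004, -1.0]]
wrist_force: [0.0, -0.3, 0.7]
finger_gap: 0.804
```

```bash
python3 -c "
from h import *
go([.7133,-.0765,.027],-21.8)
c=eyes.camera('wrist'); np.savez('pics/j3.npz',**c); cv2.imwrite('pics/j3.png',c['pixels'])"
```

```text
shift mm [ 1.4 -1.5 75.9] turn -0.0031 | yaw -21.98 pos [ 0.7139 -0.0783  0.1029] t 50.525 j [-10.8  29.1  62.8   0.   87.8  11.2] F [ 0.  -0.3  0.7] gap 0.804
```

View pics/j3.png

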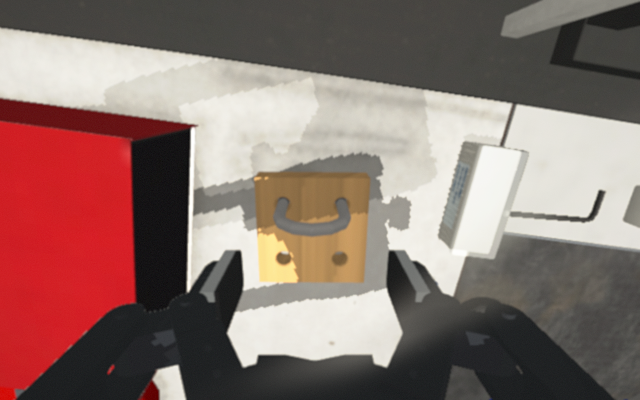

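Call:
apply_moves:
  commands:
    - [1, -1, 35, -0.002, -0.6]
    - [1, -1, 65, -0.002, -0.6]
    - [1, -1, 73, -0.002, -0.6]
    - [1, -1, 73, -0.002, -0.6]
    - [1, -1, 73, -0.002, -0.6]
    - [1, -1, 73, -0.002, -0.6]
    - [1, -1, 74, -0.002, -0.6]
    - [1, -1, 74, -0.002, -0.6]

```text
t: 51.58
position: [0.712, -0.0767, 0.0263]
eef_rot: [[0.372, 0.928, 0.0], [0.928, -0.372, 0.0], [0.0, 0.0, -1.0]]
wrist_force: [-0.2, 0.7, 0.4]
finger_gap: 0.798
```

```bash
python3 -c "
from h import *
go([.7133,-.0765,.027],-21.8)
c=eyes.camera('wrist'); np.savez('pics/j4.npz',**c); cv2.imwrite('pics/j4.png',c['pixels'])"
```

```text
shift mm [ 0.7  1.1 -0.7] turn -0.001 | yaw -21.86 pos [ 0.712  -0.0767  0.0263] t 51.575 j [-10.7  32.   67.6   0.   80.4  11.2] F [-0.2  0.7  0.4] gap 0.798
```

View pics/j4.png

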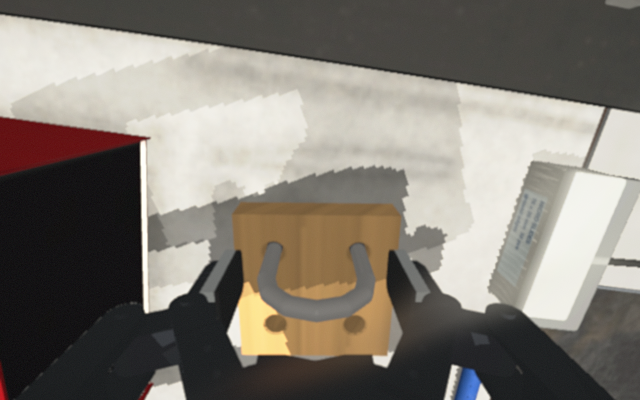

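Centred within about a millimetre. Close.

Call:
apply_moves:
  commands:
    - [0, 1, 0, 0, -0.6]
    - [0, 1, 0, 0, 1]
    - [0, 1, 0, 0, 1]
    - [0, 1, 0, 0, 1]
    - [0, 1, 0, 0, 1]
    - [0, 1, 0, 0, 1]
    - [0, 1, 0, 0, 1]

```text
t: 52.5
position: [0.7133, -0.0772, 0.0267]
eef_rot: [[0.372, 0.928, 0.001], [0.928, -0.372, -0.0], [0.0, 0.001, -1.0]]
wrist_force: [0.5, -0.0, 3.5]
finger_gap: 0.575
```

Call:
apply_moves:
  commands:
    - [0, 0, 0, 0, 1]
    - [0, 0, -20, 0, 1]
    - [0, 0, -60, 0, 1]
    - [0, 0, -120, 0, 1]
    - [0, 0, -180, 0, 1]
    - [0, 0, -240, 0, 1]
    - [0, 0, -295, 0, 1]
    - [0, 0, -295, 0, 1]

```text
t: 53.5
position: [0.7136, -0.0772, 0.3301]
eef_rot: [[0.372, 0.928, 0.013], [0.928, -0.372, -0.002], [0.003, 0.013, -1.0]]
wrist_force: [0.3, 0.2, -0.5]
finger_gap: 0.575
```

```bash
python3 -c "
from h import *
go([.46,-.1,.32],-22.1)
go([.46,.2,.32],YC)
c=eyes.camera('wrist'); np.savez('pics/j5.npz',**c); cv2.imwrite('pics/j5.png',c['pixels'])"
```

```text
shift mm [-115.6 -227.     6.8] turn 0.0043 | yaw -21.85 pos [ 0.7136 -0.0772  0.3301] t 53.5 j [-10.7  28.3  38.2   0.  112.7  11.2] F [ 0.3  0.2 -0.5] gap 0.575
shift mm [ 162.8 -338.7    6.1] turn 0.057 | yaw -21.85 pos [ 0.7136 -0.0772  0.3301] t 53.5 j [-10.7  28.3  38.2   0.  112.7  11.2] F [ 0.3  0.2 -0.5] gap 0.575
```

View pics/j5.png

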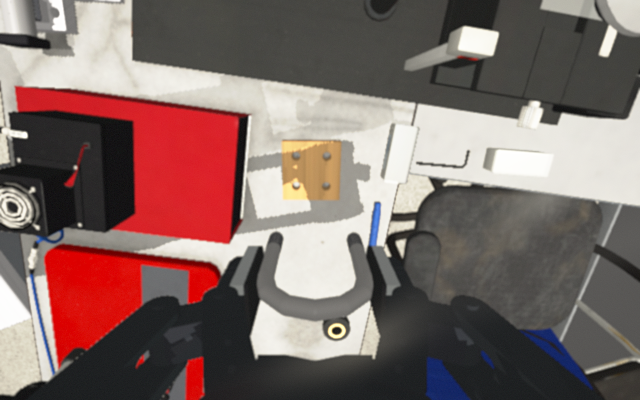

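Call:
apply_moves:
  commands:
    - [-116, -227, 5, 0.004, 1]
    - [-116, -227, 5, 0.004, 1]
    - [-116, -227, 5, 0.004, 1]
    - [-116, -227, 5, 0.004, 1]
    - [-116, -227, 5, 0.004, 1]
    - [133, -345, 5, 0.056, 1]
    - [133, -345, 5, 0.056, 1]
    - [133, -345, 5, 0.056, 1]

```text
t: 54.55
position: [0.4475, 0.0887, 0.3144]
eef_rot: [[0.425, 0.905, -0.003], [0.905, -0.425, 0.0], [-0.001, -0.002, -1.0]]
wrist_force: [0.5, 0.3, -0.5]
finger_gap: 0.574
```

```bash
python3 -c "
from h import *
go(ch(-36,-160,240),YC)"
```

```text
shift mm [ 58.4 -44.4  74.5] turn -0.0 | yaw -25.12 pos [0.4475 0.0887 0.3144] t 54.55 j [  4.1  -7.   81.    0.  106.2  29.2] F [ 0.5  0.3 -0.5] gap 0.574
```

Call:
apply_moves:
  commands:
    - [58, -44, 0, 0, 1]
    - [58, -44, 30, 0, 1]
    - [58, -44, 75, 0, 1]
    - [58, -44, 75, 0, 1]
    - [58, -44, 75, 0, 1]
    - [58, -44, 75, 0, 1]

```text
t: 55.3
position: [0.4339, 0.1582, 0.2438]
eef_rot: [[0.424, 0.906, 0.005], [0.906, -0.424, 0.001], [0.003, 0.004, -1.0]]
wrist_force: [0.5, -0.4, 0.2]
finger_gap: 0.575
```

```bash
python3 -c "
from h import *
c=eyes.camera('wrist')
c=eyes.camera('wrist'); np.savez('pics/k1.npz',**c); cv2.imwrite('pics/k1.png',c['pixels']); crop(c,250,90,410,240,5,'pics/k1c.png')
go(ch(-36,-160,240),YC)
print(((proj(c,[ch(-58,-90,22),ch(-14,-90,22)])-[249.6,89.6])*5).round(0).tolist())"
```

```text
shift mm [ 1.4 -2.5  3.4] turn 0.0002 | yaw -25.11 pos [0.4335 0.1581 0.2434] t 55.4 j [13.  -6.7 88.7  0.  97.7 38.1] F [ 0.5  0.1 -0.6] gap 0.578
[[208.0, 74.0], [409.0, 74.0]]
```

View pics/k1.png

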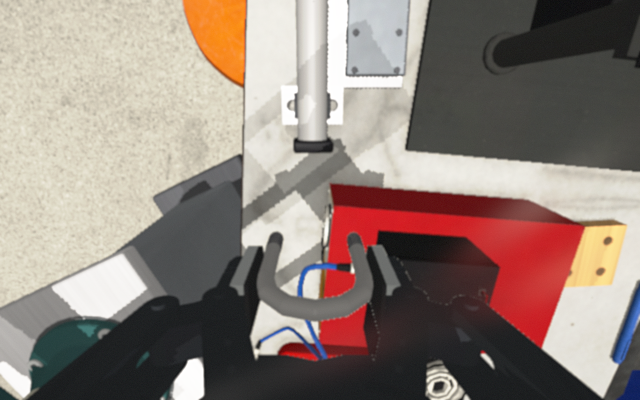

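View pics/k1c.png

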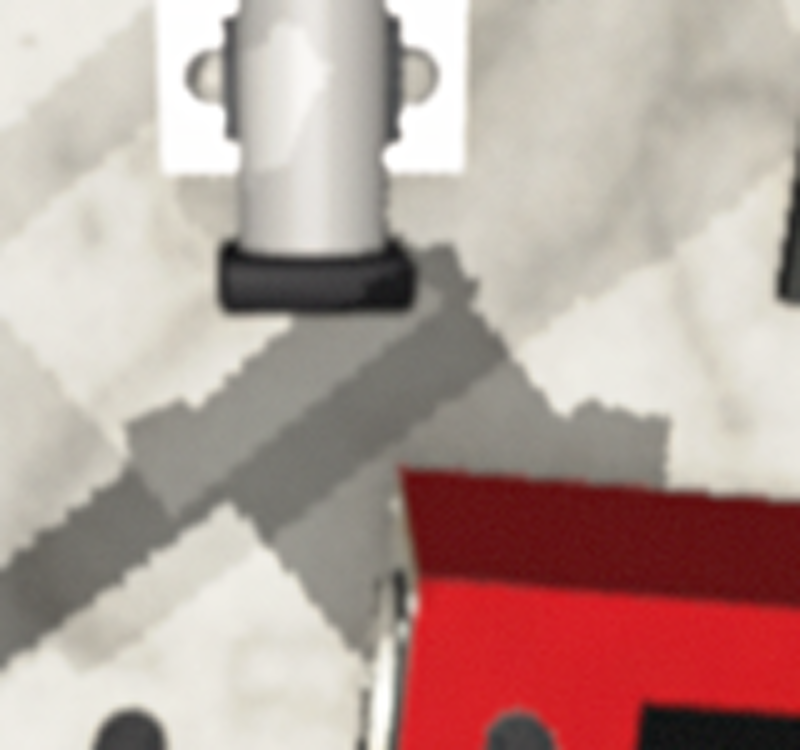

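```bash
python3 -c "
from h import *
go(ch(-35.4,-89.7,107),YC)"
```

```text
shift mm [ 71.4  -2.3 136.6] turn 0.0002 | yaw -25.11 pos [0.4335 0.1581 0.2434] t 55.4 j [13.  -6.7 88.7  0.  97.7 38.1] F [ 0.5  0.1 -0.6] gap 0.578
```

Call:
apply_moves:
  commands:
    - [50, -1, 0, 0, 1]
    - [71, -1, 20, 0, 1]
    - [71, -1, 70, 0, 1]
    - [71, -1, 120, 0, 1]
    - [71, -1, 134, 0, 1]
    - [71, -1, 134, 0, 1]
    - [71, -1, 134, 0, 1]
    - [71, -1, 134, 0, 1]

```text
t: 56.4
position: [0.463, 0.2233, 0.1097]
eef_rot: [[0.424, 0.906, 0.004], [0.906, -0.424, 0.002], [0.003, 0.003, -1.0]]
wrist_force: [-0.6, 1.0, 0.4]
finger_gap: 0.577
```

Call:
apply_moves:
  commands:
    - [0, 0, 0, 0, 1]
    - [0, 0, 0, 0, 1]
    - [0, 0, 0, 0, 1]

```text
t: 56.78
position: [0.4615, 0.2229, 0.1073]
eef_rot: [[0.424, 0.906, 0.0], [0.906, -0.424, 0.0], [0.0, 0.0, -1.0]]
wrist_force: [0.4, 0.4, -0.3]
finger_gap: 0.58
```

```bash
python3 -c "
from h import *
go(ch(-35.4,-89.7,60),YC)
c=eyes.camera('wrist'); np.savez('pics/k2.npz',**c); cv2.imwrite('pics/k2.png',c['pixels'])"
```

```text
shift mm [ 1.2  0.3 47.3] turn 0.001 | yaw -25.06 pos [0.4615 0.2229 0.1073] t 56.775 j [19.4  3.6 94.3  0.  82.1 44.5] F [ 0.4  0.4 -0.3] gap 0.58
```

View pics/k2.png

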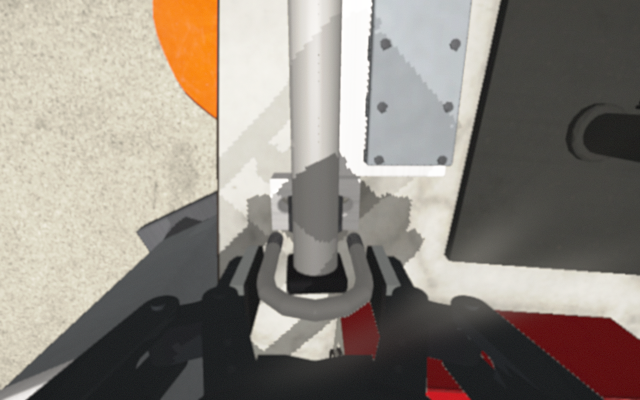

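```bash
python3 -c "
from h import *
c=load('pics/k2.npz'); crop(c,260,170,370,260,7,'pics/k2c.png')
s=env.observe(); X=onz(c,[[285,203],[346,203]],.022); print(((X-s['position'])@s['eef_rot']*1000).round(1))"
```

```text
[[  1.7 -21.9  85.2]
 [  1.7  23.7  85.2]]
```

View pics/k2c.png

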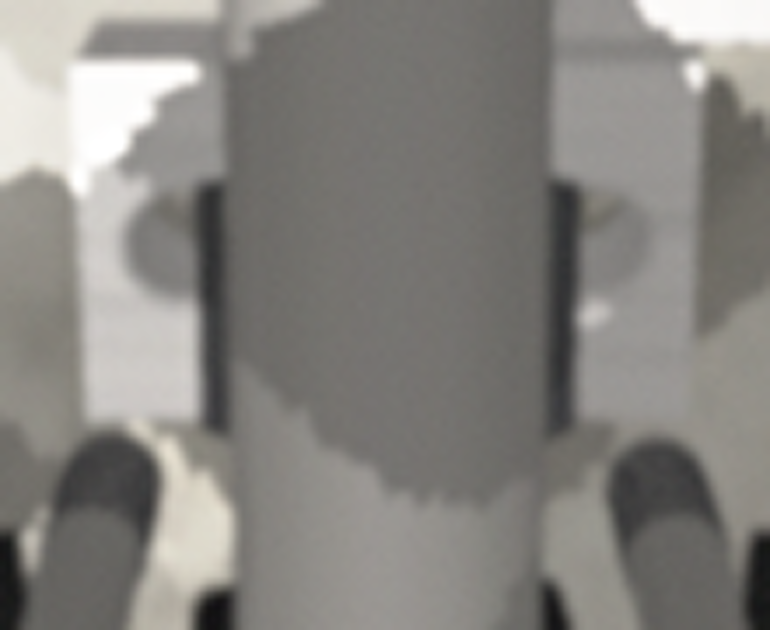

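Call:
apply_moves:
  commands:
    - [1.3, 0.3, 10, 0.001, 1]
    - [1.3, 0.3, 25, 0.001, 1]
    - [1.3, 0.3, 38, 0.001, 1]
    - [1.3, 0.3, 38, 0.001, 1]
    - [1.3, 0.3, 38, 0.001, 1]
    - [1.3, 0.3, 38, 0.001, 1]

```text
t: 57.58
position: [0.4624, 0.2242, 0.0696]
eef_rot: [[0.425, 0.905, 0.0], [0.905, -0.425, 0.001], [0.001, -0.0, -1.0]]
wrist_force: [-0.1, 0.1, -0.8]
finger_gap: 0.575
```

```bash
python3 -c "
from h import *
go(ch(-35.4,-89.7,52),YC)
c=eyes.camera('wrist'); np.savez('pics/k3.npz',**c); crop(c,240,180,400,300,5,'pics/k3c.png')
s=env.observe(); print(proj(c,[s['position']+s['eef_rot']@np.array(T)/1000 for T in([-.5,22,40],[-.5,-22,40])]).round(1))"
```

```text
shift mm [-0.4  0.1 17.6] turn -0.0001 | yaw -25.13 pos [0.4624 0.2242 0.0696] t 57.575 j [19.5  5.6 96.7  0.  77.7 44.6] F [-0.1  0.1 -0.8] gap 0.575
[[350.2 228.9]
 [278.5 228.9]]
```

View pics/k3c.png

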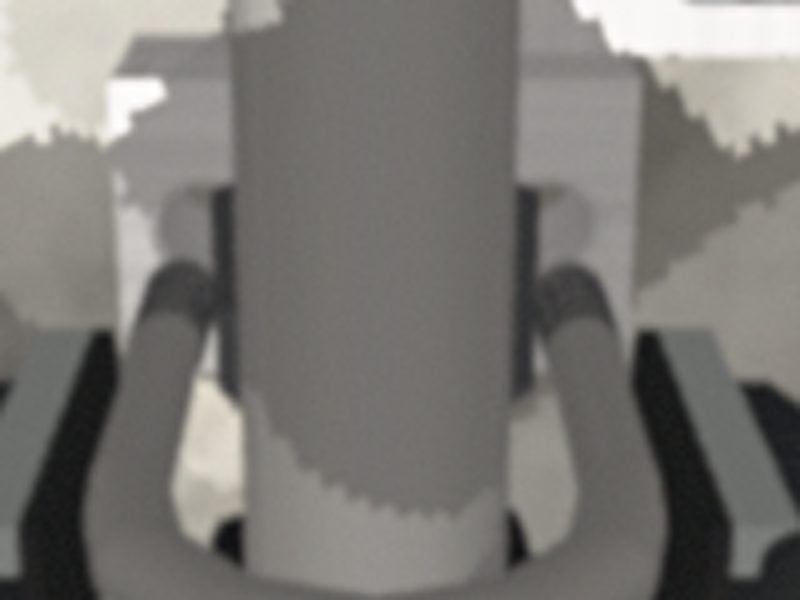

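```bash
python3 -c "
from h import *
c=load('pics/k3.npz')
s=env.observe(); print(((proj(c,[s['position']+s['eef_rot']@np.array(T)/1000 for T in([-.5,22,47.6],[-.5,-22,47.6],[1.5,22,47.6],[-.5,22,26.9],[-.5,-22,26.9])])-[239.6,179.6])*5).round(0))"
```

```text
[[547. 223.]
 [201. 223.]
 [547. 209.]
 [565. 290.]
 [182. 290.]]
```

Call:
apply_moves:
  commands:
    - [-0.3, 0, 8, 0, 1]
    - [-0.3, 0, 16, 0, 1]
    - [-0.3, 0, 22, 0, 1]
    - [-0.3, 0, 26, 0, 1]
    - [-0.3, 0, 26, 0, 1]
    - [-0.3, 0, 26, 0, 1]

```text
t: 58.38
position: [0.4619, 0.2232, 0.0422]
eef_rot: [[0.425, 0.905, -0.001], [0.905, -0.425, -0.001], [-0.001, -0.001, -1.0]]
wrist_force: [1.5, -0.1, -2.9]
finger_gap: 0.581
```

```bash
python3 -c "
from h import *
go(ch(-35.4,-89.7,31),YC)
print(env.observe()['torque'])"
```

```text
shift mm [ 0.8  0.1 11.2] turn -0.0001 | yaw -25.13 pos [0.4619 0.2232 0.0422] t 58.375 j [19.5  7.1 98.4 -0.  74.5 44.6] F [ 1.5 -0.1 -2.9] gap 0.581
[ 0.00049125 -0.17604956 -0.03446741]
```

Legs are in the holes; continue to seat.

Call:
apply_moves:
  commands:
    - [0, 0, 4, 0, 1]
    - [0, 0, 8, 0, 1]
    - [0, 0, 11, 0, 1]
    - [0, 0, 12, 0, 1]
    - [0, 0, 12, 0, 1]
    - [0, 0, 12, 0, 1]

```text
t: 59.12
position: [0.4623, 0.2237, 0.0311]
eef_rot: [[0.425, 0.905, 0.0], [0.905, -0.425, 0.0], [0.0, -0.0, -1.0]]
wrist_force: [0.2, 1.5, 0.1]
finger_gap: 0.579
```

```bash
python3 -c "
from h import *
go(ch(-35.4,-89.7,31),YC)
print(env.observe()['torque'])"
```

```text
shift mm [ 0.1 -0.   0.1] turn -0.0 | yaw -25.12 pos [0.4623 0.2237 0.0311] t 59.125 j [19.5  7.9 99.   0.  73.1 44.6] F [0.2 1.5 0.1] gap 0.579
[ 0.22214269 -0.04019769  0.01346505]
```

Call:
apply_moves:
  commands:
    - [0, 0, 0, 0, -0.6]
    - [0, 0, 0, 0, -0.6]
    - [0, 0, 0, 0, -0.6]
    - [0, 0, 0, 0, -0.6]
    - [0, 0, -10, 0, -0.6]
    - [0, 0, -50, 0, -0.6]
    - [0, 0, -100, 0, -0.6]
    - [0, 0, -100, 0, -0.6]

```text
t: 60.12
position: [0.4656, 0.2248, 0.1376]
eef_rot: [[0.424, 0.905, 0.011], [0.905, -0.425, 0.004], [0.009, 0.009, -1.0]]
wrist_force: [0.2, -0.7, 0.6]
finger_gap: 0.8
```

Call:
apply_moves:
  commands:
    - [0, 0, -60, 0, -0.6]
    - [0, -20, -120, 0, -0.6]
    - [0, -20, -150, 0, -0.6]
    - [0, -20, -150, 0, -0.6]
    - [0, -20, -150, 0, -0.6]

```text
t: 60.75
position: [0.4436, 0.2318, 0.2794]
eef_rot: [[0.425, 0.905, -0.003], [0.905, -0.425, -0.001], [-0.002, -0.002, -1.0]]
wrist_force: [1.0, -0.4, -1.2]
finger_gap: 0.799
```

```bash
python3 -c "
from h import *
go(ch(-36,-90,270),YC)
c=eyes.camera('wrist'); np.savez('pics/l1.npz',**c); crop(c,250,0,450,200,4,'pics/l1.png')
c=eyes.camera('side'); np.savez('pics/l2.npz',**c); crop(c,240,100,370,200,6,'pics/l2.png'); cv2.imwrite('pics/l2f.png',c['pixels'])
c=eyes.camera('top'); np.savez('pics/l3.npz',**c); cv2.imwrite('pics/l3.png',c['pixels'])"
```

```text
shift mm [ 0.4 19.7  9.3] turn -0.0002 | yaw -25.13 pos [0.4436 0.2318 0.2794] t 60.75 j [ 21.1  -1.5  79.8   0.  101.9  46.2] F [ 1.  -0.4 -1.2] gap 0.799
```

View pics/l1.png

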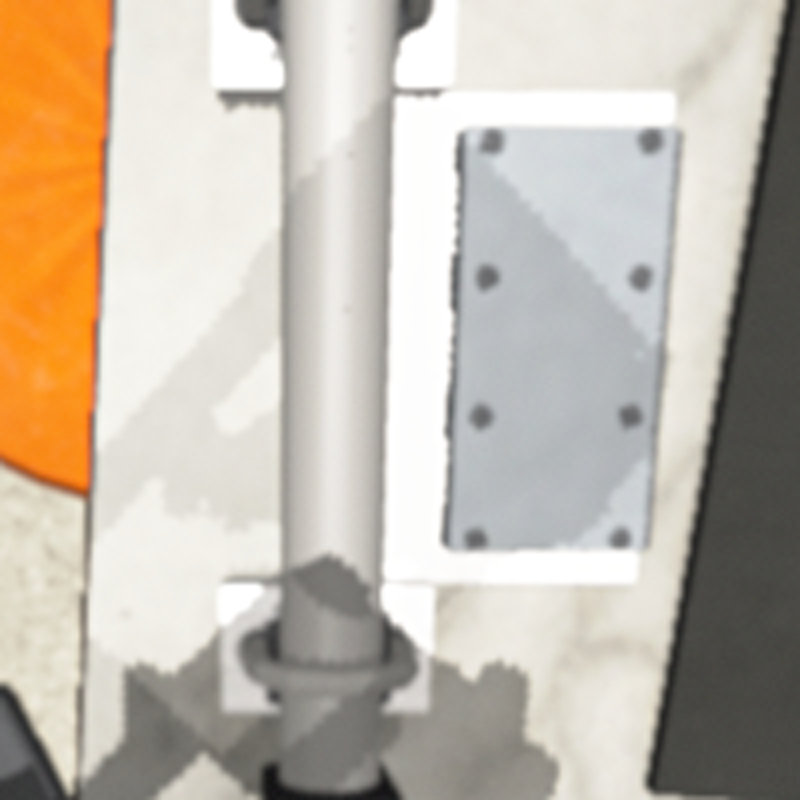

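View pics/l2.png

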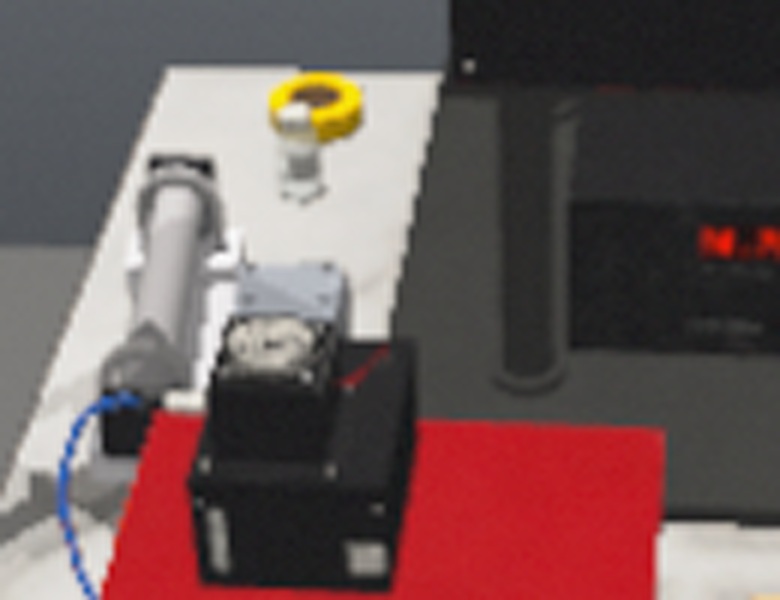

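View pics/l3.png

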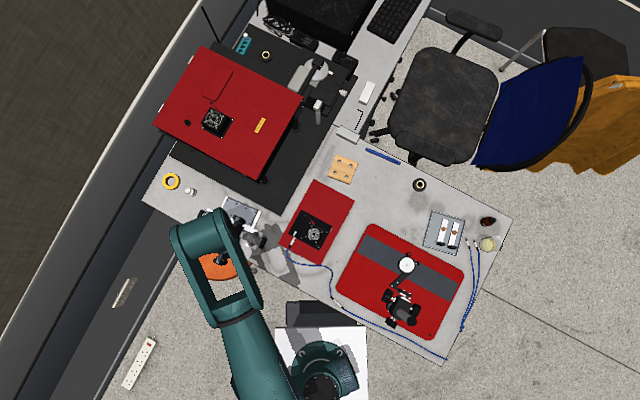

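Call:
apply_moves:
  commands:
    - [40, -30, -20, 0, -0.6]
    - [40, -30, -20, 0, -0.6]
    - [40, -30, -20, 0, -0.6]
    - [40, -30, -20, 0, -0.6]
    - [40, -30, -20, 0, -0.6]

```text
t: 61.52
position: [0.434, 0.2803, 0.3006]
eef_rot: [[0.426, 0.905, -0.001], [0.905, -0.426, -0.0], [-0.001, -0.001, -1.0]]
wrist_force: [0.4, -0.2, 0.7]
finger_gap: 0.799
```

```bash
python3 -c "
from h import *
eyes.camera('wrist')
c=eyes.camera('wrist'); np.savez('pics/m1.npz',**c); crop(c,240,20,440,220,4,'pics/m1.png')
P=cloud(c).reshape(-1,3); P=P[~np.isnan(P[:,0])]; q=(P[:,:2]-TC)@RC*1000; z=P[:,2]*1000
m=(abs(q[:,0]+36)<5)
for y in range(-130,131,5):
    k=m&(abs(q[:,1]-y)<2.5)
    if k.sum(): print(y,k.sum(),np.percentile(z[k],[50,95]).round(0),end=' | ')
"
```

```text
-130 28 [72. 73.] | -125 40 [71. 73.] | -120 31 [66. 68.] | -115 32 [66. 68.] | -110 31 [66. 67.] | -105 31 [66. 67.] | -100 29 [66. 67.] | -95 14 [66. 67.] | -90 28 [77. 78.] | -85 52 [67. 77.] | -80 32 [66. 68.] | -75 32 [66. 67.] | -70 35 [66. 68.] | -65 38 [ 66. 360.] | -60 112 [361. 365.] | -55 470 [361. 363.] | -50 491 [361. 363.] | -45 1149 [357. 363.] | -40 281 [355. 366.] | -35 37 [ 66. 125.] | -30 36 [66. 68.] | -25 35 [66. 68.] | -20 39 [67. 68.] | -15 32 [67. 68.] | -10 36 [67. 68.] | -5 43 [67. 68.] | 0 36 [66. 68.] | 5 45 [67. 68.] | 10 36 [67. 68.] | 15 43 [67. 68.] | 20 44 [66. 68.] | 25 36 [66. 68.] | 30 45 [66. 68.] | 35 44 [67. 68.] | 40 36 [67. 68.] | 45 44 [67. 68.] | 50 46 [66. 68.] | 55 45 [66. 68.] | 60 45 [67. 68.] | 65 42 [67. 68.] | 70 47 [67. 68.] | 75 47 [67. 68.] | 80 45 [67. 68.] | 85 61 [68. 77.] | 90 53 [77. 78.] | 95 34 [67. 75.] | 100 59 [67. 70.] | 105 57 [72. 73.] | 110 50 [72. 73.] | 115 10 [71. 72.] | 130 14 [0. 1.] |
```

View pics/m1.png

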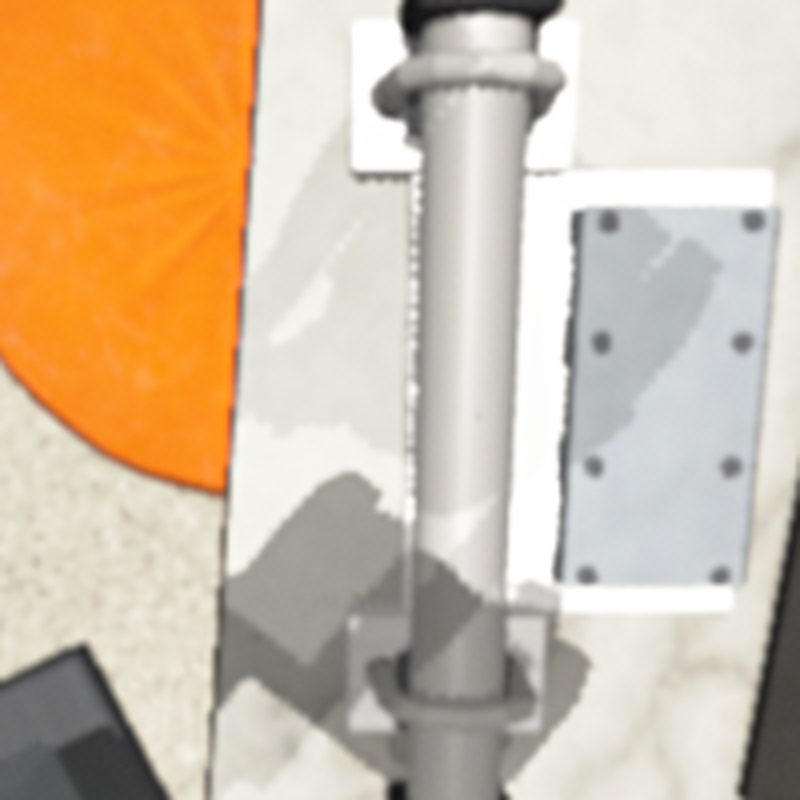

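```bash
python3 -c "
from h import *
for f in('pics/m1.npz','pics/l1.npz','pics/i5.npz','pics/g1.npz'):
    c=load(f); P=cloud(c); q=(P[...,:2]-TC)@RC*1000; z=P[...,2]*1000
    with np.errstate(invalid='ignore'):
        bgr=c['pixels'].astype(int).max(2)
        m=(bgr<70)&(abs(q[...,0]+36)<14)&(z>66)&(z<80)
    for s in(1,-1):
        k=m&(q[...,1]*s>95)&(q[...,1]*s<140)
        if k.sum()>10: print(f,s,k.sum(),np.percentile(q[k][:,1],[3,50,97]).round(1),np.median(z[k]).round(1))
c=load('pics/h3.npz'); P=cloud(c); s=P.reshape(-1,3)
for n,x in(('near',(.6965,-.117)),('far',(.7133,-.0768))):
    k=(abs(s[:,0]-x[0])<.012)&(abs(s[:,1]-x[1])<.012); print(n,np.nanpercentile(s[k,2]*1000,[50,90,98]).round(1))
c=load('pics/m1.npz');s=cloud(c).reshape(-1,3)
q=(s[:,:2]-TC)@RC*1000
for n,(x,y) in dict(block=(30,0),plateL=(-62,98)).items():
    k=(abs(q[:,0]-x)<5)&(abs(q[:,1]-y)<5); print(n,np.nanmedian(s[k,2]*1000).round(1))
"

```

```text
pics/m1.npz 1 246 [102.4 107.5 112.2] 71.8
pics/m1.npz -1 175 [-132.2 -126.9 -123. ] 71.3
pics/l1.npz -1 228 [-132.6 -127.5 -123.1] 71.4
pics/i5.npz 1 125 [102.9 104.6 112.1] 71.1
pics/i5.npz -1 135 [-132.1 -126.3 -123.1] 71.5
pics/g1.npz 1 316 [111.6 115.5 121.6] 71.4
pics/g1.npz -1 288 [-123.3 -117.6 -114. ] 71.2
near [175.9 185.7 187.2]
far [20.8 69.6 70.7]
block 30.0
plateL 21.8
```

```bash
python3 -c "
from h import *
for f in('pics/i1.npz','pics/i2.npz','pics/i3.npz','pics/i4.npz'):
    c=load(f); P=cloud(c); q=(P[...,:2]-TC)@RC*1000; z=P[...,2]*1000
    with np.errstate(invalid='ignore'):
        bgr=c['pixels'].astype(int).max(2)
        m=(bgr<70)&(abs(q[...,0]+36)<14)&(z>66)&(z<80)
    for s in(1,-1):
        k=m&(q[...,1]*s>95)&(q[...,1]*s<140)
        if k.sum()>10: print(f,s,k.sum(),np.percentile(q[k][:,1],[3,50,97]).round(1),np.median(z[k]).round(1))
c=load('pics/m1.npz');s=cloud(c).reshape(-1,3); q=(s[:,:2]-TC)@RC*1000; z=s[:,2]*1000
for S in(90,-90):
    k=(abs(q[:,0]+36)<30)&(abs(q[:,1]-S)<15)&(z>70)&(z<90)
    o=np.c_[q[k],z[k]]; o=o[np.argsort(-o[:,2])]; print(S,len(o),o[:14].round(1).tolist())
    for x0 in range(-66,0,6):
        g=o[abs(o[:,0]-x0)<3]
        if len(g): print(x0,len(g),g.mean(0).round(1),g[:,2].max().round(1))
"

```

```text
pics/i1.npz 1 417 [102.8 106.4 112.7] 71.6
pics/i1.npz -1 313 [-132.3 -126.2 -123.1] 71.1
pics/i2.npz 1 953 [103.6 109.9 114.6] 71.4
pics/i3.npz 1 1492 [103.8 110.1 114.5] 71.4
pics/i4.npz 1 2619 [103.6 110.6 114.5] 71.4
90 383 [[-35.7, 89.1, 78.9], [-36.7, 87.2, 78.8], [-37.7, 88.2, 78.8], [-36.7, 91.1, 78.2], [-35.7, 90.1, 78.2], [-29.3, 88.3, 78.1], [-35.6, 91.2, 77.8], [-36.6, 88.3, 77.8], [-34.5, 88.3, 77.8], [-32.4, 89.3, 77.7], [-39.7, 88.3, 77.7], [-38.6, 87.4, 77.6], [-35.5, 88.4, 77.6], [-37.7, 92.1, 77.6]]
-54 21 [-52.5  94.7  71.5] 73.8
-48 71 [-48.   92.9  73.1] 75.7
-42 76 [-42.   92.9  74.2] 77.7
-36 70 [-36.   92.5  75.3] 78.9
-30 60 [-30.1  91.8  74.9] 78.1
-24 63 [-24.2  92.6  73.3] 76.4
-18 22 [-19.1  96.4  70.9] 71.9
-90 165 [[-35.5, -88.4, 78.3], [-35.6, -87.2, 78.1], [-40.3, -88.5, 78.0], [-35.4, -89.8, 77.9], [-33.1, -88.5, 77.8], [-33.1, -87.3, 77.8], [-30.7, -88.6, 77.6], [-33.0, -91.1, 77.6], [-31.9, -87.4, 77.5], [-30.5, -91.2, 77.4], [-36.6, -87.5, 77.2], [-35.3, -91.2, 77.2], [-36.5, -90.0, 77.1], [-34.1, -90.0, 77.1]]
-54 2 [-51.6 -90.1  70.7] 70.8
-48 30 [-48.  -88.6  73.1] 75.2
-42 34 [-42.4 -88.3  75. ] 78.0
-36 32 [-36.1 -88.3  76.5] 78.3
-30 28 [-30.  -88.5  75.6] 77.6
-24 33 [-24.2 -88.4  73.4] 76.2
-18 6 [-19.6 -88.7  71. ] 72.2
```

```bash
python3 -c "
from h import *
for f in('pics/i5.npz','pics/l1.npz','pics/m1.npz'):
  c=load(f);s=cloud(c).reshape(-1,3); q=(s[:,:2]-TC)@RC*1000; z=s[:,2]*1000
  for S in(90,-90):
    k=(abs(q[:,0]+36)<6)&(abs(q[:,1]-S)<15)&(z>71)&(z<90)
    if k.sum()>5: print(f,S,k.sum(),np.percentile(z[k],[25,50,75,90]).round(1),q[k].mean(0).round(1))
for f in('pics/h2.npz','pics/h3.npz','pics/j1.npz','pics/j2.npz','pics/j3.npz','pics/h4.npz','pics/h1.npz'):
  c=load(f);s=cloud(c).reshape(-1,3)
  a=np.radians(-22);R=np.array([[np.cos(a),-np.sin(a)],[np.sin(a),np.cos(a)]])
  for n,x in(('near',(.6965,-.117)),('far',(.7133,-.0768))):
    q=(s[:,:2]-x)@R*1000;z=s[:,2]*1000
    k=(abs(q[:,0])<6)&(abs(q[:,1])<15)&(z>50)&(z<90)
    if k.sum()>5: print(f,n,k.sum(),np.percentile(z[k],[25,50,75,90]).round(1),q[k].mean(0).round(1))
"

```

```text
pics/i5.npz 90 114 [75.2 76.3 77.1 78. ] [-36.2  90.3]
pics/l1.npz -90 80 [75.6 76.3 77.1 77.7] [-35.9 -89. ]
pics/m1.npz 90 130 [73.9 76.  77.  77.6] [-36.1  91.4]
pics/m1.npz -90 60 [75.5 76.4 77.  77.7] [-35.9 -88.4]
pics/h2.npz near 150 [68.4 69.3 70.2 70.6] [0.3 0.5]
pics/h2.npz far 161 [69.  69.6 70.5 71. ] [ 0.3 -0.4]
pics/h3.npz near 267 [68.2 69.2 70.  70.5] [-0.1  0.7]
pics/h3.npz far 319 [68.5 69.4 70.1 70.6] [0.1 0.5]
pics/j1.npz far 171 [68.3 69.4 70.1 70.6] [0.1 1. ]
pics/j2.npz far 159 [68.4 69.3 70.1 70.6] [-0.2  0.9]
pics/j3.npz far 268 [68.2 69.3 70.1 70.7] [0.1 1.1]
pics/h4.npz near 709 [67.7 69.1 69.9 70.6] [-0.1  1.1]
pics/h4.npz far 837 [68.5 69.4 70.1 70.7] [-0.   0.6]
pics/h1.npz near 68 [68.6 69.6 70.4 71.1] [-0.3 -0.9]
pics/h1.npz far 74 [69.  69.7 70.3 71. ] [-0.1 -0.5]
```

```bash
python3 -c "
from h import *
go([.4997,.3053,.12],YC)"
```

```text
shift mm [ 50.4  48.9 180.9] turn -0.001 | yaw -25.18 pos [0.434  0.2805 0.3009] t 61.625 j [ 26.6   0.6  75.3  -0.  104.1  51.8] F [-0.4 -0.3  0.5] gap 0.801
```

Call:
apply_moves:
  commands:
    - [50, 49, 20, -0.001, 0.05]
    - [50, 49, 80, -0.001, 0.05]
    - [50, 49, 140, -0.001, 0.05]
    - [50, 49, 180, -0.001, 0.05]
    - [50, 49, 180, -0.001, 0.05]
    - [50, 49, 180, -0.001, 0.05]
    - [50, 49, 180, -0.001, 0.05]
    - [50, 49, 180, -0.001, 0.05]
  newtons: 30

```text
t: 62.62
position: [0.5006, 0.306, 0.1236]
eef_rot: [[0.424, 0.906, 0.004], [0.906, -0.424, 0.002], [0.003, 0.003, -1.0]]
wrist_force: [0.7, 0.1, 0.2]
finger_gap: 0.474
```

```bash
python3 -c "
from h import *
go([.4997,.3053,.036],YC)
c=eyes.camera('wrist'); np.savez('pics/n1.npz',**c); cv2.imwrite('pics/n1.png',c['pixels'])"
```

```text
shift mm [-1.3 -0.8 87.6] turn 0.0009 | yaw -25.07 pos [0.5006 0.306  0.1236] t 62.625 j [25.9 12.  82.9  0.  84.8 51. ] F [0.7 0.1 0.2] gap 0.474
```

View pics/n1.png

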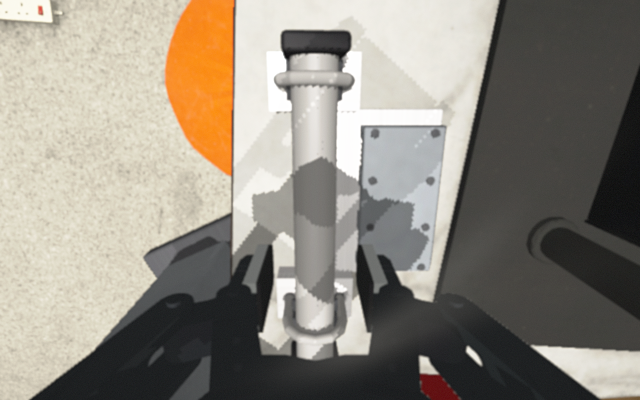

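Call:
apply_moves:
  commands:
    - [-0.5, 0, 35, 0, 0.05]
    - [-0.5, 0, 65, 0, 0.05]
    - [-0.5, 0, 82, 0, 0.05]
    - [-0.5, 0, 84, 0, 0.05]
    - [-0.5, 0, 84, 0, 0.05]
    - [-0.5, 0, 84, 0, 0.05]
    - [-0.5, 0, 84, 0, 0.05]
    - [-0.5, 0, 84, 0, 0.05]

```text
t: 63.68
position: [0.4996, 0.3052, 0.0377]
eef_rot: [[0.424, 0.906, 0.001], [0.906, -0.424, 0.0], [0.001, 0.001, -1.0]]
wrist_force: [0.2, 0.3, -0.2]
finger_gap: 0.473
```

Call:
apply_moves:
  commands:
    - [0, 0, 0, 0, 1]
    - [0, 0, 0, 0, 1]
    - [0, 0, 0, 0, 1]
    - [0, 0, 0, 0, 1]
    - [0, 0, 0, 0, 1]
    - [0, 0, 0, 0, 1]

```text
t: 64.42
position: [0.5, 0.3049, 0.0377]
eef_rot: [[0.424, 0.906, 0.002], [0.906, -0.424, 0.0], [0.001, 0.001, -1.0]]
wrist_force: [2.8, -2.2, 3.6]
finger_gap: 0.336
```

```bash
python3 -c "
from h import *
go([.4997,.3053,.036],YC)"
```

```text
shift mm [ 0.2 -0.4  1.7] turn 0.0008 | yaw -25.07 pos [0.5    0.3049 0.0377] t 64.425 j [25.9 16.  88.4 -0.  75.5 50.9] F [ 2.8 -2.2  3.6] gap 0.336
```

Call:
apply_moves:
  commands:
    - [0, 0, 0, 0, 1]
    - [2, 0, 0, 0, 1]
    - [4, 0, 0, 0, 1]
    - [6, 0, 0, 0, 1]
    - [8, 0, 0, 0, 1]
    - [9.5, 0, 0, 0, 1]
    - [9.5, 0, 0, 0, 1]
    - [9.5, 0, 0, 0, 1]

```text
t: 65.42
position: [0.5027, 0.3108, 0.0376]
eef_rot: [[0.424, 0.906, -0.002], [0.906, -0.424, -0.006], [-0.006, 0.0, -1.0]]
wrist_force: [-0.4, -10.4, 8.7]
finger_gap: 0.334
```

```bash
python3 -c "
from h import *
go([.4997,.3053,.036],YC)"
```

```text
shift mm [-6.2 -0.4  1.6] turn 0.0005 | yaw -25.09 pos [0.5027 0.3108 0.0376] t 65.425 j [26.4 16.8 87.3 -0.2 76.1 51.5] F [ -0.4 -10.4   8.7] gap 0.334
```

Call:
apply_moves:
  commands:
    - [0, 0, 0, 0, 1]
    - [0, 0, 0, 0, 1]
    - [0, 0, 0, 0, 1]
    - [0, 0, 0, 0, 1]

```text
t: 65.92
position: [0.5027, 0.3108, 0.0376]
eef_rot: [[0.424, 0.906, -0.002], [0.906, -0.424, -0.006], [-0.006, 0.0, -1.0]]
wrist_force: [-1.5, -9.7, 8.7]
finger_gap: 0.335
```

```bash
cat > bar.py <<'E'
from h import *
def bar(c):
    P=cloud(c); q=(P[...,:2]-TC)@RC*1000; z=P[...,2]*1000
    with np.errstate(invalid='ignore'):
        m=(c['pixels'].astype(int).max(2)<70)&(abs(q[...,0]+36)<14)&(z>66)&(z<80)
    for s in(1,-1):
        k=m&(q[...,1]*s>98)&(q[...,1]*s<145)
        if k.sum()>10: print("cap",s,k.sum(),np.percentile(q[k][:,1],[3,50,97]).round(1),np.median(z[k]).round(1))
    q=q.reshape(-1,2);z=z.ravel()
    for S in(90,-90):
        k=(abs(q[:,0]+36)<6)&(abs(q[:,1]-S)<15)&(z>71)&(z<90)
        if k.sum()>5: print("bow",S,k.sum(),np.percentile(z[k],[25,50,75,90]).round(1),q[k].mean(0).round(1))
    for y in(-110,-60,60,):
        k=(abs(q[:,0]+36)<4)&(abs(q[:,1]-y)<5)&(z<90)
        if k.sum()>5: print("bartop",y,np.median(z[k]).round(1))
E
python3 -c "
from bar import *
go([.4997,.3053,.036],YC)
c=eyes.camera('wrist'); np.savez('pics/n2.npz',**c); cv2.imwrite('pics/n2.png',c['pixels']); bar(c)"
```

```text
shift mm [-6.3 -0.4  1.6] turn 0.0005 | yaw -25.09 pos [0.5027 0.3108 0.0376] t 65.925 j [26.4 16.8 87.3 -0.2 76.1 51.5] F [-1.5 -9.7  8.7] gap 0.335
cap 1 988 [108.5 109.3 110.5] 70.2
bow 90 1088 [75.7 76.6 77.3 77.8] [-36.   88.5]
bartop 60 66.5
```

View pics/n2.png

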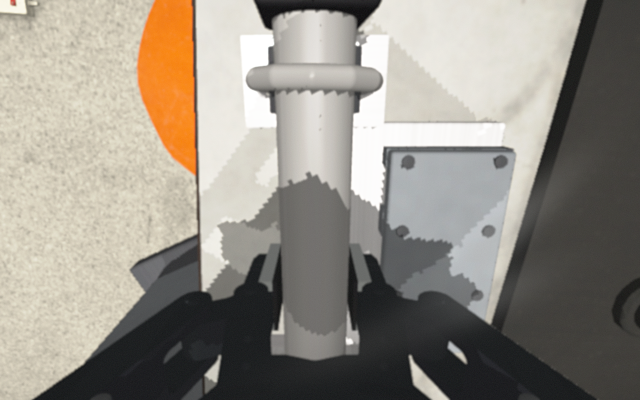

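Call:
apply_moves:
  commands:
    - [0, 0, -1.5, 0, 1]
    - [2, 0, -1.5, 0, 1]
    - [4, 0, -1.5, 0, 1]
    - [4, 0, -1.5, 0, 1]
    - [4, 0, -1.5, 0, 1]
    - [4, 0, -1.5, 0, 1]

```text
t: 66.72
position: [0.5049, 0.3157, 0.0377]
eef_rot: [[0.424, 0.906, -0.001], [0.906, -0.424, -0.003], [-0.003, 0.0, -1.0]]
wrist_force: [3.9, -5.6, 0.9]
finger_gap: 0.336
```

```bash
python3 -c "
from bar import *
go([.4997,.3053,.036],YC)
c=eyes.camera('wrist'); np.savez('pics/n3.npz',**c);  bar(c)"
```

```text
shift mm [-11.6  -0.3   1.8] turn 0.0004 | yaw -25.1 pos [0.5049 0.3157 0.0377] t 66.725 j [26.6 17.2 86.8 -0.1 76.1 51.8] F [ 3.9 -5.6  0.9] gap 0.336
cap 1 984 [113.8 114.6 115.8] 70.3
bow 90 1033 [75.8 76.6 77.3 77.9] [-36.1  88.6]
bartop 60 66.7
```

Call:
apply_moves:
  commands:
    - [-2, 0, 0, 0, 1]
    - [-2, 0, 0, 0, 0.05]
    - [-2, 0, 0, 0, 0.05]
    - [-2, 0, 0, 0, 0.05]
    - [-2, 0, 0, 0, 0.05]
    - [-2, 0, -20, 0, 0.05]
    - [-2, 0, -80, 0, 0.05]
    - [-2, 0, -80, 0, 0.05]

```text
t: 67.78
position: [0.5076, 0.3174, 0.1256]
eef_rot: [[0.424, 0.906, 0.012], [0.906, -0.424, 0.006], [0.01, 0.008, -1.0]]
wrist_force: [-0.0, 0.6, 0.0]
finger_gap: 0.475
```

```bash
python3 -c "
from bar import *
eyes.camera('wrist')
go(ch(-36,-89,110),YC)
c=eyes.camera('wrist'); np.savez('pics/n4.npz',**c);  bar(c)"
```

```text
shift mm [-101.9   -1.    11.9] turn 0.001 | yaw -25.06 pos [0.506  0.3165 0.1225] t 67.825 j [26.6 13.2 81.7  0.  84.7 51.6] F [-0.1  0.4 -0.9] gap 0.476
cap 1 815 [113.9 118.3 124.3] 71.4
bow 90 300 [75.8 76.7 77.4 77.9] [-36.1  88.7]
bow -90 192 [74.4 75.9 76.8 77.3] [-36.1 -88.1]
bartop -60 66.5
bartop 60 66.5
```

Call:
apply_moves:
  commands:
    - [-50, -1, 0, 0.001, 1]
    - [-101.5, -1, 0, 0.001, 1]
    - [-101.5, -1, 10, 0.001, 1]
    - [-101.5, -1, 20, 0.001, 1]
    - [-101.5, -1, 28, 0.001, 1]
    - [-101.5, -1, 28, 0.001, 1]
    - [-101.5, -1, 28, 0.001, 1]
    - [-101.5, -1, 28, 0.001, 1]

```text
t: 68.88
position: [0.4607, 0.2243, 0.0911]
eef_rot: [[0.424, 0.906, 0.001], [0.906, -0.424, 0.0], [0.001, 0.001, -1.0]]
wrist_force: [-0.2, -0.2, 0.0]
finger_gap: 0.003
```

```bash
python3 -c "
from bar import *
go(ch(-36,-89,78),YC)"
```

```text
shift mm [ 0.9  1.  13.1] turn 0.0003 | yaw -25.1 pos [0.4607 0.2243 0.0911] t 68.875 j [19.6  4.3 95.5  0.  80.1 44.7] F [-0.2 -0.2  0. ] gap 0.003
```

Press down slowly onto the bow, watching force.

Call:
apply_moves:
  commands:
    - [0, 1, 5, 0, 1]
    - [0, 1, 10, 0, 1]
    - [0, 1, 13, 0, 1]
    - [0, 1, 13, 0, 1]
    - [0, 1, 13, 0, 1]

```text
t: 69.5
position: [0.4612, 0.2235, 0.0776]
eef_rot: [[0.425, 0.905, 0.0], [0.905, -0.425, 0.0], [0.0, -0.0, -1.0]]
wrist_force: [-0.0, 0.4, 0.3]
finger_gap: 0.001
```

Call:
apply_moves:
  commands:
    - [0, 0, 1, 0, 1]
    - [0, 0, 1, 0, 1]
    - [0, 0, 1.5, 0, 1]
    - [0, 0, 1.5, 0, 1]

```text
t: 70.0
position: [0.4613, 0.2236, 0.0764]
eef_rot: [[0.425, 0.905, 0.0], [0.905, -0.425, 0.0], [0.0, 0.0, -1.0]]
wrist_force: [0.2, -0.2, 1.2]
finger_gap: 0.002
```

Call:
apply_moves:
  commands:
    - [0, 0, 1, 0, 1]
    - [0, 0, 1, 0, 1]
    - [0, 0, 1, 0, 1]

```text
t: 70.38
position: [0.4614, 0.2236, 0.0754]
eef_rot: [[0.425, 0.905, 0.001], [0.905, -0.425, 0.0], [0.001, 0.001, -1.0]]
wrist_force: [0.2, 0.4, 1.9]
finger_gap: 0.002
```

Call:
apply_moves:
  commands:
    - [0, 0, 1, 0, 1]
    - [0, 0, 1, 0, 1]
    - [0, 0, 1, 0, 1]

```text
t: 70.75
position: [0.4616, 0.2236, 0.0751]
eef_rot: [[0.425, 0.905, 0.001], [0.905, -0.425, 0.0], [0.001, 0.001, -1.0]]
wrist_force: [-1.3, -1.0, 5.9]
finger_gap: -0.001
```

Call:
apply_moves:
  commands:
    - [0, 0, 1.5, 0, 1]
    - [0, 0, 1.5, 0, 1]
    - [0, 0, 1.5, 0, 1]

```text
t: 71.12
position: [0.4619, 0.2237, 0.0747]
eef_rot: [[0.425, 0.905, 0.002], [0.905, -0.425, 0.001], [0.001, 0.002, -1.0]]
wrist_force: [-2.5, -1.6, 9.6]
finger_gap: -0.001
```

Call:
apply_moves:
  commands:
    - [0, 0, -5, 0, 1]
    - [0, 0, -50, 0, 1]
    - [0, 0, -50, 0, 1]
    - [0, 0, -50, 0, 1]

```text
t: 71.62
position: [0.4607, 0.2234, 0.1219]
eef_rot: [[0.425, 0.905, -0.001], [0.905, -0.425, -0.0], [-0.001, -0.001, -1.0]]
wrist_force: [0.5, 0.6, -0.3]
finger_gap: 0.002
```

```bash
python3 -c "
from bar import *
eyes.camera('wrist')
go(ch(-36,89.5,110),YC)
c=eyes.camera('wrist'); np.savez('pics/n5.npz',**c);  cv2.imwrite('pics/n5.png',c['pixels']);bar(c)"
```

```text
shift mm [180.6   1.   10.8] turn -0.0001 | yaw -25.12 pos [0.4602 0.2232 0.1211] t 71.675 j [19.5  3.  93.3  0.  83.8 44.6] F [-1.5  0.2 -0.9] gap -0.0
cap -1 56 [-113.4 -112.1 -111.6] 68.8
bow -90 223 [73.  73.9 74.5 75. ] [-36.  -88.6]
bartop -110 66.3
bartop -60 66.5
```

View pics/n5.png

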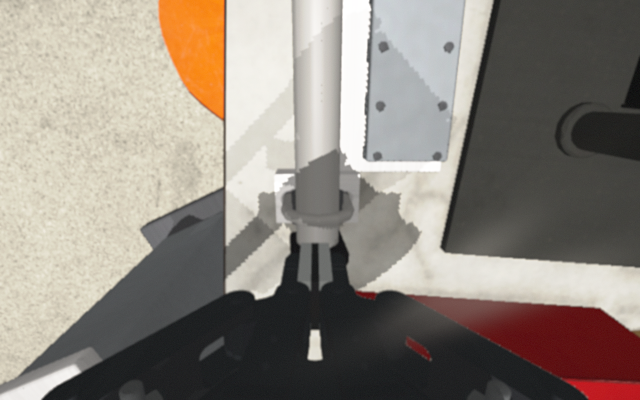

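Now reads 75 (was 77.6): the right bow rests on the bar. Same for the left.

Call:
apply_moves:
  commands:
    - [60, 0.5, -10, 0, 1]
    - [120, 0.5, -10, 0, 1]
    - [180, 0.5, -10, 0, 1]
    - [180, 0.5, 10, 0, 1]
    - [180, 0.5, 30, 0, 1]
    - [180, 0.5, 40, 0, 1]
    - [180, 0.5, 40, 0, 1]
    - [180, 0.5, 40, 0, 1]

```text
t: 72.72
position: [0.5385, 0.3859, 0.084]
eef_rot: [[0.425, 0.905, 0.002], [0.905, -0.425, 0.001], [0.002, 0.001, -1.0]]
wrist_force: [0.9, -0.6, 0.3]
finger_gap: -0.001
```

```bash
python3 -c "
from bar import *
go(ch(-36,89,77),YC)"
```

```text
shift mm [-0.4 -0.8  7. ] turn -0.0009 | yaw -25.17 pos [0.5385 0.3859 0.084 ] t 72.725 j [30.7 22.9 73.7  0.  83.3 55.9] F [ 0.9 -0.6  0.3] gap -0.001
```

Call:
apply_moves:
  commands:
    - [0, 0, 2, 0, 1]
    - [0, 0, 4, 0, 1]
    - [0, 0, 5, 0, 1]
    - [0, 0, 6, 0, 1]
    - [0, 0, 6, 0, 1]
    - [0, 0, 6, 0, 1]

```text
t: 73.47
position: [0.5383, 0.3864, 0.077]
eef_rot: [[0.425, 0.905, 0.001], [0.905, -0.425, 0.0], [0.001, 0.0, -1.0]]
wrist_force: [-0.1, 0.4, 2.8]
finger_gap: -0.001
```

Call:
apply_moves:
  commands:
    - [0, 0, 1, 0, 1]
    - [0, 0, 2, 0, 1]
    - [0, 0, 2, 0, 1]
    - [0, 0, 2, 0, 1]

```text
t: 73.97
position: [0.5382, 0.3865, 0.0751]
eef_rot: [[0.425, 0.905, 0.001], [0.905, -0.425, 0.001], [0.001, 0.0, -1.0]]
wrist_force: [0.2, 0.1, 4.3]
finger_gap: 0.002
```

Call:
apply_moves:
  commands:
    - [0, 0, 1, 0, 1]
    - [0, 0, 2, 0, 1]
    - [0, 0, 2, 0, 1]

```text
t: 74.35
position: [0.5384, 0.3866, 0.0748]
eef_rot: [[0.425, 0.905, 0.002], [0.905, -0.425, 0.001], [0.002, 0.001, -1.0]]
wrist_force: [-2.3, -0.6, 10.2]
finger_gap: -0.004
```

Call:
apply_moves:
  commands:
    - [0, 0, -5, 0, 1]
    - [0, 0, -50, 0, 1]
    - [-60, -20, -110, 0, 1]
    - [-100, -60, -170, 0, 1]
    - [-100, -60, -200, 0, 1]
    - [-100, -60, -220, 0, 1]
    - [-100, -60, -220, 0, 1]
    - [-100, -60, -220, 0, 1]

```text
t: 75.35
position: [0.4409, 0.3209, 0.2899]
eef_rot: [[0.425, 0.905, -0.004], [0.905, -0.425, -0.002], [-0.003, -0.002, -1.0]]
wrist_force: [0.4, 0.9, -0.1]
finger_gap: 0.003
```

```bash
python3 -c "
from bar import *
eyes.camera('wrist')
go(ch(-36,0,300),YC)
c=eyes.camera('wrist'); np.savez('pics/o1.npz',**c);  cv2.imwrite('pics/o1.png',c['pixels']);bar(c)
c=eyes.camera('side');cv2.imwrite('pics/o2.png',c['pixels'])"
```

```text
shift mm [ 10.9  60.  -10.9] turn -0.0002 | yaw -25.13 pos [0.4408 0.3209 0.2894] t 75.4 j [ 30.1   4.4  72.7   0.  103.3  55.2] F [-0.3 -1.2 -0.5] gap 0.001
cap 1 279 [114.4 118.7 123.4] 71.7
cap -1 169 [-120.4 -115.2 -111.4] 71.2
bow 90 90 [73.3 74.1 74.8 75.4] [-36.1  89. ]
bow -90 62 [72.7 73.3 74.  74.6] [-36.  -88.1]
bartop -110 67.0
bartop -60 66.3
bartop 60 67.0
```

View pics/o1.png

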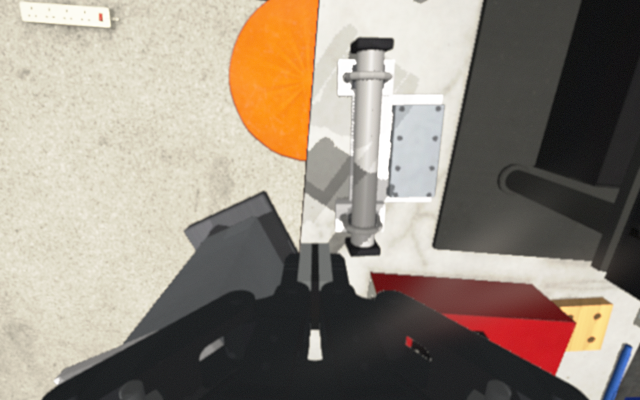

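View pics/o2.png

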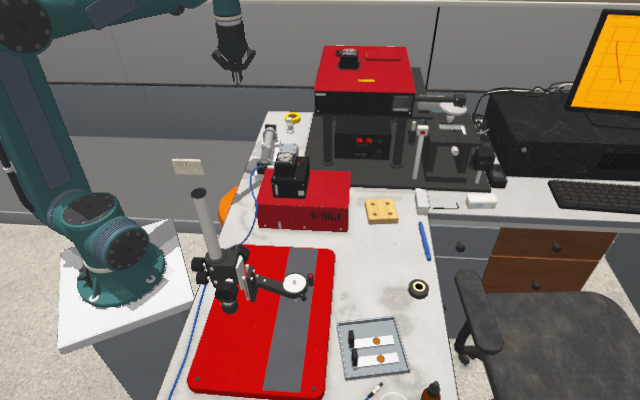

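```bash
python3 -c "
from rig import env
print(env.finish_job())"
```

```text
the job is handed in; nothing more can be done
None
```

The filter changer is empty and locked. The job is handed in, at about 75 s of the 210 s allowed.

- **Sliders:** Only two were present, at y = +38 and y = 0; the channel at y = -38 was empty. I drew both straight out, held level, and laid them flat in the tray, tab up. The last side picture shows them still lying there.
- **Lock bar:** I laid it in both V seats. About 8 s later the pictures showed it had moved roughly 9 mm along its axis, up to one cap, without the robot touching it. After both U-bolts were on, I slid it back. In the last check its centre is within about 2 mm of the middle, and its top is level at 66–67 mm (67 expected).
- **U-bolts:** Both have their legs down through the bracket holes. After release both bows stood about 2.5 mm too high (77.6 mm read, 75 expected), so I pressed each down with closed fingertips at about 10 N. In the last check they read 75.4 mm (left) and 74.6 mm (right), so both rest on the bar.
- **Vial and sensor:** I never went near either. The sensor is in its place in the final picture; the vial I last saw clearly in its place about 15 s before the end.

The arm was clear of everything when I handed in. The largest wrist force in the readings I took was about 14 N. No final check failed or disagreed with the others.

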